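# Hang up the imaging probes and set the light source

## Robot

A 7-joint arm with a two-finger parallel gripper is mounted at the origin on the work surface. World frame = base frame: x ahead of the robot, y to its left, z up, the work surface at z = 0. Lengths are in m, angles in degrees, forces in N, time in s.
With the tool pointing down it reaches from about 0.425 to 0.875 m from the base axis. Payload 4.7 kg.
Tool frame: the origin (TCP) lies midway between the tips of the shut fingers; the grasp point (between the pads) lies 19 mm behind it (bot.grip_depth is the distance from the TCP to the grasp point, in m); x points along the fingers, y is the direction in which the jaws open and shut, and the axes are right-handed (so a half turn about x gives the same grasp; the last joint's range is limited). The gripper opens to 85 mm and grips with 20 to 120 N. Pads are 22 mm wide; open, the fingers measure 114 mm over their backs; the gripper's body (76 mm by 85 mm) begins 54 mm behind the grasp point. The pads swing forward as they close: fully open they stand 13 mm farther back than shut.
Start: joints at [66.24, 18.392, -4.016, 83.108, 1.295, 78.541, -3.26], TCP at [0.27, -0.591, 0.231] pointing down, gripper open.
Joint ranges: [-163.93, 163.93], [-17.29, 119.83], [-79.2, 71.16], [3.27, 140.29], [-89.18, 269.18], [5.43, 117.66], [-154.24, 154.24]. Speed limits (degrees/s): [147.25, 147.25, 180, 180, 180, 180, 180].

## Interface

Orientations are given as a 3x3 rotation matrix whose columns are the frame's x, y, z axes.
In Python, from workcell import bot, camera, job gives the robot as it stands.
- The arm moves only by the tool servo_tool, never from a script. Its argument "increments" is a list of rows, each an object with "travel": the shift along the tool's x, y, z in m, a list of three; "twist": the turn about the tool's x in degrees. In form: [{"travel": [dx, dy, dz], "twist": twist}, ...]. A call has 1 to 12 rows; each row shifts and turns the commanded pose from where the row before left it, along the tool's axes as they then stand; what a row does not reach is not made up. A row lasts 1/8 s, in which the tool goes at most 62.5 mm and 10.7 degrees, less where a joint would pass 70% of its speed; a pose out of reach is approached as far as the arm can. A call with a gripper value outside its range is refused whole. "grip" is the closure, from 0 (fully open) to 1 (shut), set as the call begins (left out, the last holds). The fingers move at their own pace and stop on an object; "newtons" is the grip in N (left out, the last holds). Time passes only in rows, so rows that do not move let the fingers close. It gives the time, the measured TCP pose, the force and the opening at its end, in the units of the state.
- bot.get_obs(): the state, without advancing time (a new reading comes with each control period).
- camera(name): name is "scene" or "top" or "wrist"; returns a dict with "image" (384x512x3 uint8, blue, green, red), "K" (3x3 intrinsics, pixels), "D" ([k1, k2, p1, p2, k3] as OpenCV has them; the pictures are not rectified), "eye" and "rotation" of the camera in the world. Camera axes: x right, y down, z forward; pixel columns grow to the right and rows downward; lengths in m; the calibration is good to about 2 mm. A picture is of the moment at which its call begins. There is no depth.
- job.hand_in(): hands the job in, once; it reports no verdict.
The state is a dict: "clock": time; "q": joint angles; "qd": joint speeds; "joint_torque": joint torques, N m; "position": TCP position; "ee_rot": TCP orientation; "ft_force": force on the tool from outside, world axes, zero at the start; "moment": the same for the moment, N m; "width": opening from 0.0 (shut) to 1.0 (fully open).
Only numpy, scipy, OpenCV 4.12 (cv2) and the standard library are available. Lean on these libraries where they do the work, as an engineer would, in place of code of your own. Each camera call takes 0.05 s, during which the arm holds its last target. There are 200 camera calls.

## Task

Get the manuscript imaging bench ready: hang every hand-held probe that lies on the table head-down in the rack, its square collar flat on both rails, and let go of it. Once all of them hang there, turn the light source's dial clockwise, click by click, to the long mark (the fifth after the end mark), never past it. Keep off the open manuscript and do not knock the jar over.

Things in the scene. Friction and masses are not known exactly. Their poses are not given: they have to be found in the camera images.
- probe1: Hand-held imaging probe, 160 mm long, 0.35 kg; all alike, some may be absent. Long axis = body x, origin on it. Along x in mm: black camera head 32 dia, -96 to -36; black shaft 26 dia, -36 to 0; square metal collar plate 64 x 64 (edges along y and z), 0 to 8; plain round grey neck, 8 to 64, widening from 17 to 22 dia. Lies on a collar edge and the head: origin 32 mm up, x rising 9 degrees towards the neck.
- probe1_grip (a point): Point on its neck axis, x = +46 mm (38 mm above the collar plate): the place to pinch, 39 mm above the table as it lies. Its weight is towards the head (centre of mass near x = -45 mm). A firm pinch (50 N or more) about keeps its angle; as the grip is eased, by a fraction of a millimetre, it swings head-down about the pinch; eased too far it slides out and drops.
- probe2: Hand-held imaging probe, 160 mm long, 0.35 kg; all alike, some may be absent. Long axis = body x, origin on it. Along x in mm: black camera head 32 dia, -96 to -36; black shaft 26 dia, -36 to 0; square metal collar plate 64 x 64 (edges along y and z), 0 to 8; plain round grey neck, 8 to 64, widening from 17 to 22 dia. Lies on a collar edge and the head: origin 32 mm up, x rising 9 degrees towards the neck.
- probe2_grip (a point): Point on its neck axis, x = +46 mm (38 mm above the collar plate): the place to pinch, 39 mm above the table as it lies. Its weight is towards the head (centre of mass near x = -45 mm). A firm pinch (50 N or more) about keeps its angle; as the grip is eased, by a fraction of a millimetre, it swings head-down about the pinch; eased too far it slides out and drops.
- probe3: Hand-held imaging probe, 160 mm long, 0.35 kg; all alike, some may be absent. Long axis = body x, origin on it. Along x in mm: black camera head 32 dia, -96 to -36; black shaft 26 dia, -36 to 0; square metal collar plate 64 x 64 (edges along y and z), 0 to 8; plain round grey neck, 8 to 64, widening from 17 to 22 dia. Lies on a collar edge and the head: origin 32 mm up, x rising 9 degrees towards the neck.
- probe3_grip (a point): Point on its neck axis, x = +46 mm (38 mm above the collar plate): the place to pinch, 39 mm above the table as it lies. Its weight is towards the head (centre of mass near x = -45 mm). A firm pinch (50 N or more) about keeps its angle; as the grip is eased, by a fraction of a millimetre, it swings head-down about the pinch; eased too far it slides out and drops.
- rack: Fixed hanging rack, 130 (x) x 290 (y) mm, origin at the centre of its underside. Two level rails along its y, 260 mm long, 14 mm wide, tops 112 mm up, clear gap 48 mm centred on x = 0; base plate 6 mm thick below. Probes hang between the rails, collar on both, collar edges along the rails: the head passes the gap, the collar does not.
- rack_mid (a point): Midway between the rails at the height of their tops, middle of their length; axes as the rack's. Dark guard strips outside the rails rise 14 mm above the rail tops, inner faces 44 mm from the middle; end plates at y = +-130 mm rise 15 mm above the rail tops. Room for three probes 85 mm apart, at y = -85, 0, 85 mm.
- light_source: Fixed green light source box, 190 (x) x 220 (y) x 75 mm high, origin at the centre of its underside, z up. Dial on its top, axis at x = -35 mm, y = 0. Eight white marks round it, 30 degrees apart: mark 0 at 75 degrees clockwise from the box's +x seen from above, each next one 30 degrees further clockwise; mark 5 is much longer than the rest.
- dial (a joint): Click dial, vertical axis; value in rad, growing clockwise seen from above. Mark 0 at 0, one click every 0.5236 rad (30 degrees) up to mark 7; the long mark is mark 5, at 2.618. Rests only at marks; a click takes up to about 0.05 N m and past midway it jumps to the next mark. Starts at mark 0, 1 or 2.
- dial_grip (a point): On the dial's axis, 30 mm above the box top: where to grip. The grip is an upright metal bar 56 mm long, 16 mm wide, from 9 to 41 mm above the box top, on a black disc 64 mm across. The end with the red line is the pointer. The point turns with the dial: the pointer lies 75 degrees clockwise from its x axis.
- manuscript: Open old book on a grey foam rest, 180 x 300 mm, 55 mm high, origin at the centre of its underside, beyond the work area. Bystander.
- jar: Lidded glass jar, 52 mm diameter, 85 mm high, origin at the centre of its underside. Bystander.
Not all that is in view belongs to the job. Leave any red look-alike of the probe3 alone.

How it is judged (in metres and radians):
On the way, in this order (a step that is already met when the one before it is completed fails the run):
1. every probe present hangs head-down in the rack, released and at rest (angle between each of probe1, probe2, probe3's own x axis and vertical below 0.15 rad and z of probe1 in the frame of rack_mid between -0.006 and 0.007 m and x of probe1 in the frame of rack_mid between -0.02 and 0.02 m and y of probe1 in the frame of rack_mid between -0.13 and 0.13 m and contact force between each of probe1, probe2, probe3 and the fingers below 0.2 N and linear speed of each of probe1, probe2, probe3 below 0.05 m/s and z of probe2 in the frame of rack_mid between -0.006 and 0.007 m and x of probe2 in the frame of rack_mid between -0.02 and 0.02 m and y of probe2 in the frame of rack_mid between -0.13 and 0.13 m and z of probe3 in the frame of rack_mid between -0.006 and 0.007 m and x of probe3 in the frame of rack_mid between -0.02 and 0.02 m and y of probe3 in the frame of rack_mid between -0.13 and 0.13 m), for 0.3 s.
2. then the dial rests at the long mark (value of joint dial between 2.488 and 2.748 rad), for 0.3 s.
At the end, for the whole second after the job is handed in: Every probe present hangs head-down in the rack (neck within 0.15 rad of upright, collar's underside within 7 mm of the rail tops, within 20 mm of the middle between the rails and between the end plates), untouched and at rest, and the dial reads mark 5 within 0.13 rad (all of step 1 and all of step 2).
It fails at once if the dial is turned past the long mark (beyond 2.90 rad) (value of joint dial above 2.9 rad).
It fails at once if the robot presses on the manuscript (over 3 N) (contact force between manuscript and the arm above 3 N or contact force between manuscript and the fingers above 3 N).
It fails at once if the jar is tipped over (angle between jar's own z axis and vertical above 0.7 rad).
Of probe1, probe2, probe3 only 2 to 3 are there at a start; the rules pass over those that are not, and their reading is None.
At some moment in a run one of probe1, probe2, probe3 may be knocked a few centimetres aside while the robot is not near it.
Once in a run the grip may slacken for a moment while it holds something.
It also fails if it takes over 210 s, if anything falls off the work surface, if the arm or the gripper's body presses on something with over 40 N, if the wrist force passes 120 N, or if a joint passes its speed limit or range.

## Working session

There is one attempt and no reset: what is moved stays moved. The work goes in short steps, Python scripts to look and compute and a tool call to move; the robot and the scene stay as the last step left them, time stands still between calls to the robot, and variables do not carry over. Pictures are saved under pics/ and viewed, about 12 in all and at most 16, crops included, and the job is handed in when it is done.

Besides the shell and the picture viewer there is one more tool, called after "Call:" in YAML: its name, and indented under it one key for each argument. servo_tool: Moves the arm, as the interface text tells. Its arguments: {"type":"object","properties":{"increments":{"type":"array"},"grip":{"type":"number"},"newtons":{"type":"number"}},"required":["increments"]}

```bash
mkdir -p pics
python3 - <<'E'
from workcell import bot,camera,job
import cv2,numpy as np
o=bot.get_obs()
for k in o: print(k,np.round(o[k],3).tolist())
print(bot.grip_depth)
for n in("top","scene"):
    c=camera(n);cv2.imwrite(f"pics/{n}0.png",c["image"]);print(n,c["K"],c["D"],c["eye"],c["rotation"])
    np.savez(f"pics/{n}0.npz",**c)
E
```

```text
clock 0.0
q [66.239, 18.439, -4.018, 83.177, 1.295, 78.54, -3.26]
qd [-0.092, 0.109, -0.075, -0.008, -0.045, -0.002, 0.024]
joint_torque [0.0, -49.358, -0.382, -31.433, 0.013, 0.011, 0.0]
position [0.27, -0.591, 0.23]
ee_rot [[-0.001, 0.416, -0.909], [0.002, -0.909, -0.416], [-1.0, -0.002, 0.0]]
ft_force [0.229, -0.364, 0.427]
moment [-0.031, 0.052, -0.04]
width 0.999
0.0187
top [[349.23758876   0.         256.69620237]
 [  0.         349.23758876 191.86952255]
 [  0.           0.           1.        ]] [0.03655697 0.         0.         0.         0.        ] [0.28691567 0.01794519 1.23284711] [[-7.50065214e-04 -9.80142460e-01  1.98293206e-01]
 [-9.99892073e-01 -2.17434637e-03 -1.45297639e-02]
 [ 1.46723966e-02 -1.98282704e-01 -9.80035045e-01]]
scene [[446.06384265   0.         246.90147182]
 [  0.         446.06384265 192.68429599]
 [  0.           0.           1.        ]] [-0.08694508  0.          0.          0.          0.        ] [1.41979572 0.56605021 1.08221963] [[-0.54887489  0.5679061  -0.61336696]
 [ 0.83587691  0.37885165 -0.39721684]
 [ 0.00679322 -0.73072163 -0.68264175]]
```

View pics/top0.png

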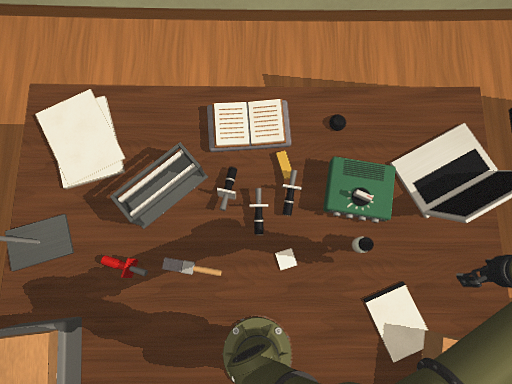

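View pics/scene0.png

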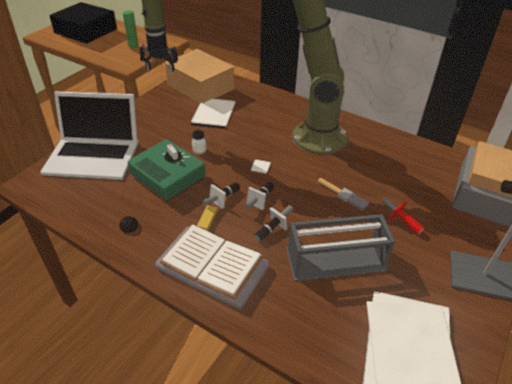

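The top view shows three probes at about (228,188), (259,210) and (291,192), with the rack at (158,185), dial at (362,197), jar at (363,244) and book at (249,123). The red decoy is at (122,266). Next, a magnified crop.

```bash
cat > h.py <<'E'
import numpy as np,cv2
from workcell import bot,camera,job
def ray(c,uv):
    p=cv2.undistortPoints(np.array(uv,float).reshape(-1,1,2),c["K"],c["D"]).reshape(-1,2)
    d=np.c_[p,np.ones(len(p))]@np.array(c["rotation"]).T
    return np.array(c["eye"]),d
def onz(c,uv,z):
    e,d=ray(c,uv); z=np.broadcast_to(z,(len(d),)); return e+d*((z-e[2])/d[:,2])[:,None]
def proj(c,P):
    R=np.array(c["rotation"]);P=np.array(P,float).reshape(-1,3)
    return cv2.projectPoints(P,cv2.Rodrigues(R.T)[0],-R.T@np.array(c["eye"]),c["K"],c["D"])[0].reshape(-1,2)
E
python3 - <<'E'
import cv2,numpy as np
i=cv2.imread("pics/top0.png")
a=cv2.resize(i[155:245,205:315],None,fx=5,fy=5,interpolation=cv2.INTER_CUBIC)
b=cv2.resize(i[140:230,105:215],None,fx=5,fy=5,interpolation=cv2.INTER_CUBIC)
d=cv2.resize(i[150:230,320:400],None,fx=5,fy=5,interpolation=cv2.INTER_CUBIC)
cv2.imwrite("pics/a.png",a);cv2.imwrite("pics/b.png",b);cv2.imwrite("pics/d.png",d)
E
```

```text
(no output)
```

View pics/a.png

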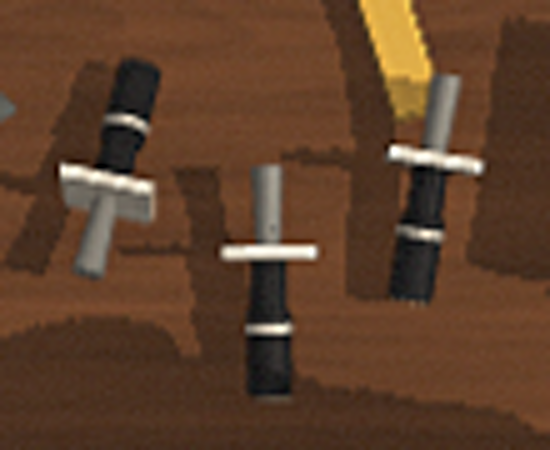

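View pics/b.png

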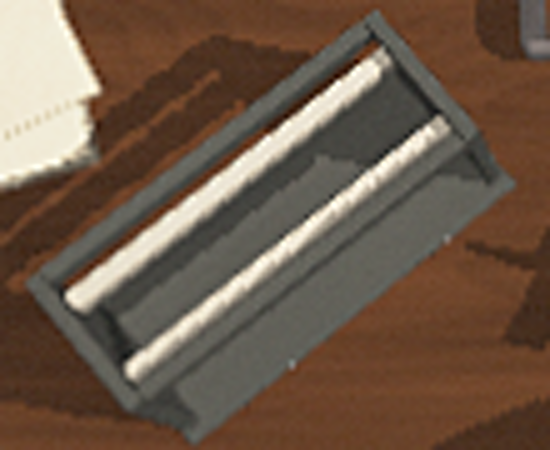

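View pics/d.png

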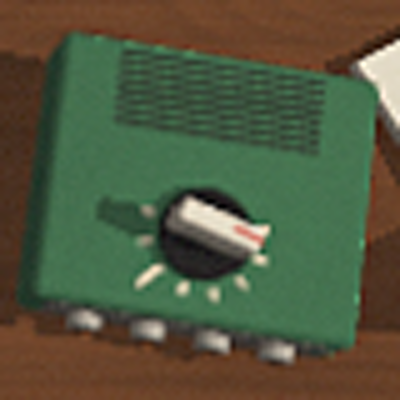

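Run:
```python
from h import *
np.set_printoptions(precision=4,suppress=True)
c=dict(np.load("pics/top0.npz"))
A=lambda p:np.array(p)/5+np.array([205,155])-.4
B=lambda p:np.array(p)/5+np.array([105,140])-.4
D=lambda p:np.array(p)/5+np.array([320,150])-.4
for n,t,h in(("A",(88,272),(140,62)),("B",(266,168),(270,395)),("C",(448,78),(412,298))):
    T=onz(c,A([t]),.042)[0];H=onz(c,A([h]),.018)[0]
    u=(T-H)[:2];L=np.hypot(*u);u/=L
    print(n,"tip",T,"head",H,"L",L,"dir",np.degrees(np.arctan2(u[1],u[0])),"grip",T[:2]-u*.0178, "from head", H[:2]+u*.1402)
r=onz(c,B([(78,300),(380,62),(133,370),(438,128)]),.112);print("rails",r)
print("lens",r[1]-r[0],r[3]-r[2],"mid",r.mean(0),"yaw",[np.degrees(np.arctan2(*(r[i+1]-r[i])[[1,0]])) for i in(0,2)])
f=onz(c,B([(375,12),(35,283),(135,408),(475,138)]),.127);print("frame",f,f.mean(0),np.linalg.norm(f-np.roll(f,1,0),axis=1))
k=onz(c,D([(203,236),(265,230),(150,275)]),[.084,.075,.075]);print("dial",k)
b=onz(c,D([(72,35),(378,85),(358,345),(25,300)]),.075);print("box",b,np.linalg.norm(b-np.roll(b,1,0),axis=1),b.mean(0))
print("pointer",onz(c,D([(182,210),(265,237)]),.116))
print("jar",onz(c,[(365,243)],.085),"yellow",onz(c,A([(428,80),(395,115),(430,112),(362,0)]),.02))
```

```text
A tip [0.4675 0.119  0.042 ] head [0.6238 0.0865 0.018 ] L 0.15960420005249956 dir 168.274628582852 grip [0.4849 0.1153] from head [0.4865 0.115 ]
B tip [ 0.5409 -0.0036  0.042 ] head [ 0.3852 -0.0066  0.018 ] L 0.15571090330356563 dir 1.0973093166262118 grip [ 0.5231 -0.0039] from head [ 0.5254 -0.0039]
C tip [ 0.6061 -0.1321  0.042 ] head [ 0.4531 -0.1063  0.018 ] L 0.15524190377483119 dir -9.556236070692508 grip [ 0.5886 -0.1291] from head [ 0.5913 -0.1296]
rails [[0.4873 0.4414 0.112 ]
 [0.6487 0.2549 0.112 ]
 [0.4418 0.4032 0.112 ]
 [0.6033 0.2149 0.112 ]]
lens [ 0.1614 -0.1865  0.    ] [ 0.1615 -0.1883  0.    ] mid [0.5453 0.3286 0.112 ] yaw [np.float64(-49.11698302887311), np.float64(-49.38452723244038)]
frame [[0.6784 0.2564 0.127 ]
 [0.4956 0.4635 0.127 ]
 [0.4157 0.3951 0.127 ]
 [0.5925 0.188  0.127 ]] [0.5455 0.3258 0.127 ] [0.1099 0.2762 0.1052 0.2723]
dial [[ 0.5033 -0.346   0.084 ]
 [ 0.5092 -0.3909  0.075 ]
 [ 0.4782 -0.3116  0.075 ]]
box [[ 0.6462 -0.2666  0.075 ]
 [ 0.6108 -0.4749  0.075 ]
 [ 0.4313 -0.4474  0.075 ]
 [ 0.461  -0.2269  0.075 ]] [0.1894 0.2112 0.1815 0.2225] [ 0.5373 -0.3539  0.075 ]
pointer [[ 0.5145 -0.3232  0.116 ]
 [ 0.4967 -0.3761  0.116 ]]
jar [[ 0.35   -0.3519  0.085 ]] yellow [[ 0.6105 -0.1204  0.02  ]
 [ 0.5846 -0.0963  0.02  ]
 [ 0.5869 -0.1214  0.02  ]
 [ 0.6702 -0.0737  0.02  ]]
```

```bash
cat >> h.py <<'E'
def go(x,y,z,yaw=None):
    o=bot.get_obs();R=np.array(o["ee_rot"]);p=np.array(o["position"])
    psi=np.degrees(np.arctan2(R[1,1],R[0,1]))
    tw=0 if yaw is None else -((yaw-psi+180)%360-180)
    t=R.T@(np.array([x,y,z])-p)
    # R levelled
    ps=np.radians(psi);Rl=np.array([[0,np.cos(ps),np.sin(ps)],[0,np.sin(ps),-np.cos(ps)],[-1,0,0]])
    t2=Rl.T@(np.array([x,y,z])-p); a=np.radians(psi-tw)
    Ra=np.array([[0,np.cos(a),np.sin(a)],[0,np.sin(a),-np.cos(a)],[-1,0,0]])
    t3=Ra.T@(np.array([x,y,z])-p)
    print("now",p.round(4),"psi",psi.round(2),"q7",round(o["q"][6],1),"clk",o["clock"],"w",round(o["width"],3),"F",np.round(o["ft_force"],1))
    print("twist %.1f"%tw,"travel before twist",(t*1000).round(1),"after twist",(t3*1000).round(1),"mm tilt",np.round(R[2],3))
E
python3 -c "
from h import *
go(.524,-.004,.2,-88.9)"
```

```text
now [ 0.27   -0.5907  0.2303] psi -65.43 q7 -3.3 clk 0.1 w 0.998 F [ 0.2 -0.5  0.5]
twist 23.5 travel before twist [  31.  -427.9 -474.9] after twist [  30.3 -581.7 -265.2] mm tilt [-1.    -0.002  0.   ]
```

Call:
servo_tool:
  increments:
    - {"travel":[0,-0.018,-0.02],"twist":0}
    - {"travel":[0.003,-0.036,-0.04],"twist":0}
    - {"travel":[0.003,-0.036,-0.04],"twist":0}
    - {"travel":[0.003,-0.036,-0.04],"twist":0}
    - {"travel":[0.003,-0.036,-0.04],"twist":0}
    - {"travel":[0.003,-0.036,-0.04],"twist":0}
    - {"travel":[0.003,-0.036,-0.04],"twist":0}
    - {"travel":[0.003,-0.036,-0.04],"twist":0}
    - {"travel":[0.003,-0.036,-0.04],"twist":0}
    - {"travel":[0.003,-0.036,-0.04],"twist":0}
    - {"travel":[0.003,-0.036,-0.04],"twist":0}
    - {"travel":[0,-0.03,-0.035],"twist":0}
  grip: 0.45
  newtons: 60

```text
clock: 1.6
position: [0.5145, -0.0288, 0.2009]
ee_rot: [[-0.001, 0.417, -0.909], [0.0, -0.909, -0.417], [-1.0, -0.0, 0.001]]
ft_force: [0.7, -0.4, -0.8]
width: 0.549
```

Call:
servo_tool:
  increments:
    - {"travel":[0,0,0],"twist":8}
    - {"travel":[0,0,0],"twist":8}
    - {"travel":[0,0,0],"twist":7.5}
    - {"travel":[0,0,0],"twist":0}

```text
clock: 2.1
position: [0.5141, -0.0309, 0.2009]
ee_rot: [[-0.001, 0.02, -1.0], [-0.0, -1.0, -0.02], [-1.0, 0.0, 0.001]]
ft_force: [0.4, 0.6, -0.1]
width: 0.549
```

```bash
python3 -c "
from h import *
go(.524,-.004,.2,-88.9)
c=camera('wrist');np.savez('pics/w1.npz',**c);cv2.imwrite('pics/w1.png',c['image']);print(c['eye'],c['rotation'].round(3))
print(proj(c,[[.524,-.004,.039],[.541,-.0036,.042],[.385,-.0066,.018],[.485,.115,.039],[.59,-.129,.039],[.478,-.005,.033]]))"
```

```text
now [ 0.5141 -0.0309  0.2009] psi -88.85 q7 -90.4 clk 2.1 w 0.549 F [ 0.4  0.6 -0.1]
twist 0.1 travel before twist [  0.9 -26.7 -10.5] after twist [  0.9 -26.7 -10.4] mm tilt [-1.     0.     0.001]
[ 0.57992047 -0.02887875  0.34379124] [[ 0.019 -0.965 -0.263]
 [-1.    -0.019 -0.005]
 [-0.     0.263 -0.965]]
[[234.59820384 165.65175759]
 [233.97934026 150.61475391]
 [238.25592442 267.34544208]
 [131.86817113 197.33553444]
 [352.87593342 106.64095025]
 [235.96612168 203.60024692]]
```

View pics/w1.png

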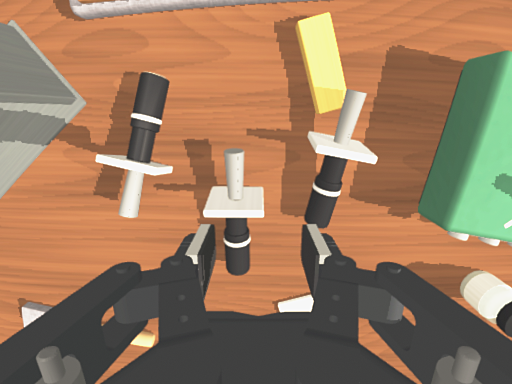

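The wrist view agrees with the estimates: B's neck tip is at (234,150), and the A and C grip points fall on their necks. Going to B.

Call:
servo_tool:
  increments:
    - {"travel":[0,-0.0265,-0.0105],"twist":0}
    - {"travel":[0.04,0,0],"twist":0}
    - {"travel":[0.04,0,0],"twist":0}
    - {"travel":[0.04,0,0],"twist":0}
    - {"travel":[0.04,0,0],"twist":0}
    - {"travel":[0.02,0,0],"twist":0}
    - {"travel":[0,0,0],"twist":0}

```text
clock: 3.02
position: [0.5227, -0.0043, 0.0196]
ee_rot: [[-0.004, 0.02, -1.0], [0.001, -1.0, -0.02], [-1.0, -0.001, 0.004]]
ft_force: [-0.2, 0.7, 0.6]
width: 0.551
```

Call:
servo_tool:
  increments:
    - {"travel":[0,0,0],"twist":0}
    - {"travel":[0,0,0],"twist":0}
    - {"travel":[0,0,0],"twist":0}
    - {"travel":[0,0,0],"twist":0}
    - {"travel":[0,0,0],"twist":0}
    - {"travel":[0,0,0],"twist":0}
  grip: 1
  newtons: 60

```text
clock: 3.78
position: [0.5258, -0.0042, 0.0224]
ee_rot: [[0.003, 0.019, -1.0], [-0.0, -1.0, -0.019], [-1.0, 0.0, -0.003]]
ft_force: [2.0, 0.4, 5.6]
width: 0.22
```

Call:
servo_tool:
  increments:
    - {"travel":[-0.02,0,0],"twist":0}
    - {"travel":[-0.04,0,0],"twist":0}
    - {"travel":[-0.04,0,0],"twist":0}
    - {"travel":[-0.04,0,0],"twist":0}
    - {"travel":[-0.04,0,0],"twist":0}
    - {"travel":[-0.04,0,0],"twist":0}
    - {"travel":[-0.04,0,0],"twist":0}
    - {"travel":[-0.04,0,0],"twist":0}
    - {"travel":[-0.01,0,0],"twist":0}
    - {"travel":[0,0,0],"twist":0}

```text
clock: 5.03
position: [0.5241, -0.0043, 0.3302]
ee_rot: [[-0.001, 0.019, -1.0], [-0.0, -1.0, -0.019], [-1.0, 0.0, 0.001]]
ft_force: [-0.6, -0.3, -3.6]
width: 0.223
```

```bash
python3 -c "
from h import *
go(.545,.328,.33,-49.3)
c=camera('wrist');cv2.imwrite('pics/w2.png',c['image'])"
```

```text
now [ 0.5241 -0.0043  0.3302] psi -88.93 q7 -92.5 clk 5.025 w 0.223 F [-0.6 -0.3 -3.6]
twist -39.6 travel before twist [ 1.000e-01 -3.319e+02 -2.710e+01] after twist [ 2.000e-01 -2.383e+02 -2.325e+02] mm tilt [-1.     0.     0.001]
```

View pics/w2.png

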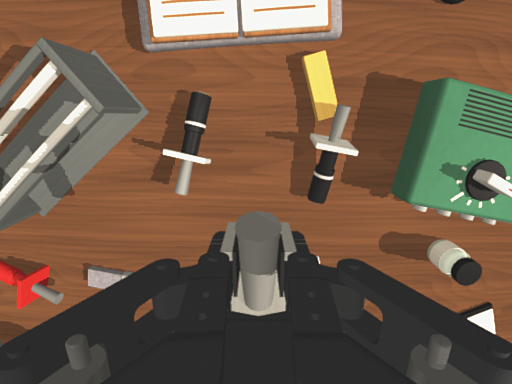

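B is held about level with its neck towards +x. I'll lower it before easing the grip so that any drop is short.

Call:
servo_tool:
  increments:
    - {"travel":[0.04,0,0],"twist":0}
    - {"travel":[0.04,0,0],"twist":0}
    - {"travel":[0.04,0,0],"twist":0}
    - {"travel":[0.03,0,0],"twist":0}
    - {"travel":[0,0,0],"twist":0}

```text
clock: 5.7
position: [0.5211, -0.0043, 0.177]
ee_rot: [[-0.009, 0.019, -1.0], [0.001, -1.0, -0.019], [-1.0, -0.001, 0.009]]
ft_force: [1.2, 0.5, -3.3]
width: 0.219
```

```bash
cat > m.py <<'E'
from h import *
o=bot.get_obs();print(o["clock"],np.round(o["moment"],3),np.round(o["ft_force"],2),o["width"],o["position"])
E
python3 m.py
```

```text
5.7 [ 0.038 -0.452  0.076] [ 1.16  0.54 -3.26] 0.21885758861796986 [ 0.52108524 -0.00433379  0.17695935]
```

Call:
servo_tool:
  increments:
    - {"travel":[0,0,0],"twist":0}
    - {"travel":[0,0,0],"twist":0}
    - {"travel":[0,0,0],"twist":0}
  newtons: 30

```text
clock: 6.08
position: [0.5251, -0.0043, 0.1824]
ee_rot: [[0.002, 0.019, -1.0], [-0.0, -1.0, -0.019], [-1.0, 0.0, -0.002]]
ft_force: [0.3, 0.3, -2.9]
width: 0.222
```

```bash
python3 m.py
```

```text
6.075 [-0.016 -0.245 -0.006] [ 0.32  0.28 -2.9 ] 0.22159751241714046 [ 0.52506912 -0.0042845   0.18240256]
```

Call:
servo_tool:
  increments:
    - {"travel":[0,0,0],"twist":0}
    - {"travel":[0,0,0],"twist":0}
    - {"travel":[0,0,0],"twist":0}
  newtons: 20

```text
clock: 6.45
position: [0.5244, -0.0042, 0.1814]
ee_rot: [[0.0, 0.019, -1.0], [-0.0, -1.0, -0.019], [-1.0, 0.0, -0.0]]
ft_force: [-1.4, 0.1, -3.8]
width: 0.224
```

```bash
python3 m.py
```

```text
6.45 [ 0.004 -0.188  0.015] [-1.4   0.06 -3.77] 0.22417427304173912 [ 0.52442633 -0.00424973  0.18135143]
```

Call:
servo_tool:
  increments:
    - {"travel":[0,0,0],"twist":0}
    - {"travel":[0,0,0],"twist":0}
    - {"travel":[0,0,0],"twist":0}
    - {"travel":[0,0,0],"twist":0}

```text
clock: 6.95
position: [0.5244, -0.0042, 0.1813]
ee_rot: [[-0.0, 0.019, -1.0], [-0.0, -1.0, -0.019], [-1.0, 0.0, 0.0]]
ft_force: [-0.4, -0.4, -3.0]
width: 0.218
```

```bash
python3 m.py; python3 -c "
from h import *
c=camera('wrist');cv2.imwrite('pics/w3.png',c['image'])
c=camera('scene');cv2.imwrite('pics/s3.png',cv2.resize(c['image'][100:300,150:400],None,fx=2.5,fy=2.5))"
```

```text
6.95 [ 0.022 -0.278 -0.029] [-0.43 -0.41 -3.01] 0.2179164441294553 [ 0.52439258 -0.00422684  0.18128712]
```

View pics/s3.png

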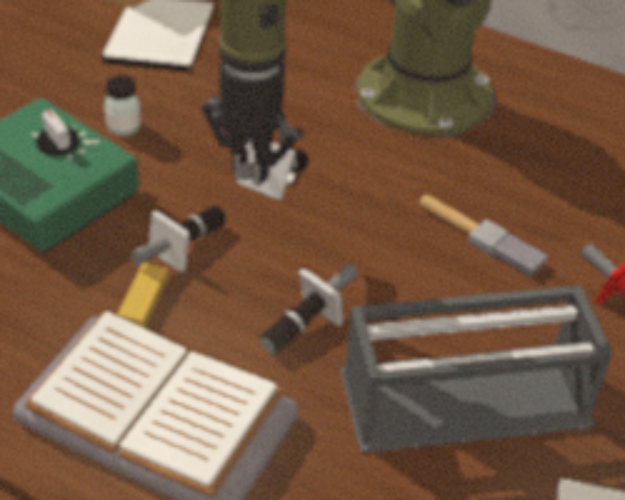

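It is still near level at 20 N, so I'll ease the closure in small steps and watch the moment.

Call:
servo_tool:
  increments:
    - {"travel":[0,0,0],"twist":0}
    - {"travel":[0,0,0],"twist":0}
    - {"travel":[0,0,0],"twist":0}
  grip: 0.78

```text
clock: 7.42
position: [0.5244, -0.0042, 0.1813]
ee_rot: [[0.0, 0.019, -1.0], [-0.0, -1.0, -0.019], [-1.0, 0.0, -0.0]]
ft_force: [0.8, -0.3, -2.6]
width: 0.224
```

```bash
python3 m.py
```

```text
7.425 [ 0.057 -0.214  0.044] [ 0.75 -0.35 -2.61] 0.22411897573566997 [ 0.5244103  -0.00420839  0.18129773]
```

Call:
servo_tool:
  increments:
    - {"travel":[0,0,0],"twist":0}
    - {"travel":[0,0,0],"twist":0}
    - {"travel":[0,0,0],"twist":0}
  grip: 0.776

```text
clock: 7.8
position: [0.5245, -0.0043, 0.1813]
ee_rot: [[0.0, 0.019, -1.0], [-0.0, -1.0, -0.019], [-1.0, 0.0, -0.0]]
ft_force: [-0.1, 0.6, -3.4]
width: 0.231
```

```bash
python3 m.py
```

```text
7.8 [-0.04  -0.318  0.035] [-0.13  0.6  -3.42] 0.23069793555694706 [ 0.5245181  -0.00425726  0.18126489]
```

Call:
servo_tool:
  increments:
    - {"travel":[0,0,0],"twist":0}
    - {"travel":[0,0,0],"twist":0}
    - {"travel":[0,0,0],"twist":0}
  grip: 0.773

```text
clock: 8.18
position: [0.5244, -0.0042, 0.1813]
ee_rot: [[-0.0, 0.019, -1.0], [-0.0, -1.0, -0.019], [-1.0, 0.0, 0.0]]
ft_force: [-0.6, 0.5, -3.6]
width: 0.225
```

```bash
python3 m.py
```

```text
8.175 [ 0.03  -0.136 -0.007] [-0.56  0.5  -3.61] 0.22549432626213067 [ 0.52437888 -0.00423465  0.18130281]
```

Call:
servo_tool:
  increments:
    - {"travel":[0,0,0],"twist":0}
    - {"travel":[0,0,0],"twist":0}
    - {"travel":[0,0,0],"twist":0}
  grip: 0.77

```text
clock: 8.55
position: [0.5245, -0.0042, 0.1813]
ee_rot: [[0.0, 0.019, -1.0], [-0.0, -1.0, -0.019], [-1.0, 0.0, -0.0]]
ft_force: [-0.1, 0.1, -3.1]
width: 0.236
```

```bash
python3 m.py
```

```text
8.55 [ 0.01  -0.16  -0.024] [-0.11  0.12 -3.11] 0.23567263763917154 [ 0.52447178 -0.00424747  0.1813106 ]
```

Call:
servo_tool:
  increments:
    - {"travel":[0,0,0],"twist":0}
    - {"travel":[0,0,0],"twist":0}
    - {"travel":[0,0,0],"twist":0}
    - {"travel":[0,0,0],"twist":0}

```text
clock: 9.05
position: [0.5244, -0.0042, 0.1813]
ee_rot: [[-0.0, 0.019, -1.0], [-0.0, -1.0, -0.019], [-1.0, 0.0, 0.0]]
ft_force: [-0.1, 0.0, -3.1]
width: 0.234
```

```bash
python3 m.py; python3 -c "
from h import *
c=camera('wrist')
a=camera('scene');cv2.imwrite('pics/s4.png',np.hstack([c['image'][180:384,150:370],cv2.resize(a['image'][130:200,215:300],(248,204))]))"
```

```text
9.05 [ 0.018 -0.074  0.016] [-0.06  0.04 -3.12] 0.2335056389725539 [ 0.52440356 -0.00423657  0.18129485]
```

View pics/s4.png

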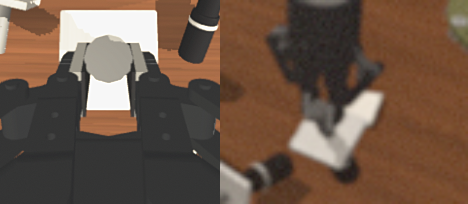

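It has swung well over, with the neck end facing the wrist camera, but is not vertical yet. One more small ease.

Call:
servo_tool:
  increments:
    - {"travel":[0,0,0],"twist":0}
    - {"travel":[0,0,0],"twist":0}
    - {"travel":[0,0,0],"twist":0}
    - {"travel":[0,0,0],"twist":0}
  grip: 0.767

```text
clock: 9.65
position: [0.5244, -0.0042, 0.1813]
ee_rot: [[-0.0, 0.019, -1.0], [-0.0, -1.0, -0.019], [-1.0, 0.0, 0.0]]
ft_force: [-0.2, -0.5, -2.9]
width: 0.232
```

```bash
python3 m.py
cat > neck.py <<'E'
from h import *
import sys
# neck-end disc in wrist image vs. predicted for a vertical probe; ratio of bright collar
c=camera('wrist');o=bot.get_obs();p=np.array(o["position"])
g=p+[0,0,.0187]
R=np.array(o["ee_rot"]);print("pred vertical tip",proj(c,g+[0,0,.018]).round(0),"collar corners",proj(c,[g+[0,0,-.038]+s*.032*R[:,1]+t*.032*R[:,2] for s,t in((-1,-1),(-1,1),(1,-1),(1,1))]).round(0).tolist(),"head end",proj(c,g+[0,0,-.142]).round(0))
im=c['image'];cv2.imwrite('pics/'+sys.argv[1],im[150:384,130:390])
E
python3 neck.py n1.png
```

```text
9.65 [-0.039 -0.072 -0.04 ] [-0.23 -0.45 -2.92] 0.2319559833725311 [ 0.52438678 -0.00423284  0.18130906]
pred vertical tip [[260. 272.]] collar corners [[205.0, 173.0], [210.0, 269.0], [313.0, 173.0], [308.0, 269.0]] head end [[259. 183.]]
```

View pics/n1.png

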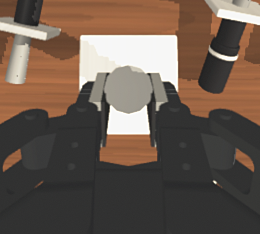

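```bash
cat > tilt.py <<'E'
from h import *
import sys
c=camera('wrist');o=bot.get_obs();p=np.array(o["position"]);R=np.array(o["ee_rot"])
fw=-R[:,2] # forward in wrist view (neck side)
for sg in [float(a) for a in sys.argv[1:]] or [0]:
  for t in (0,10,20,30,45,60,80):
    a=np.radians(t);x=np.cos(a)*np.array([0,0,1.])+np.sin(a)*fw; z=-np.sin(a)*np.array([0,0,1.])+np.cos(a)*fw
    g=p+[0,0,.0187]+sg*x
    tip=proj(c,[g+.018*x])[0]; e=proj(c,[g-.038*x+.032*z,g-.038*x-.032*z])
    print(sg,t,"tip",tip.round(0),"collar far/near row",e[:,1].round(0))
E
python3 tilt.py 0
```

```text
0.0 0 tip [260. 272.] collar far/near row [173. 269.]
0.0 10 tip [260. 266.] collar far/near row [183. 282.]
0.0 20 tip [260. 258.] collar far/near row [193. 296.]
0.0 30 tip [260. 251.] collar far/near row [205. 309.]
0.0 45 tip [260. 240.] collar far/near row [223. 328.]
0.0 60 tip [260. 231.] collar far/near row [242. 345.]
0.0 80 tip [260. 221.] collar far/near row [269. 363.]
```

```bash
python3 tilt.py -.006 -.01 -.014 | grep -v ' [468][05] tip'; python3 m.py
```

```text
-0.006 0 tip [260. 265.] collar far/near row [171. 264.]
-0.006 10 tip [260. 261.] collar far/near row [182. 279.]
-0.006 20 tip [260. 256.] collar far/near row [194. 293.]
-0.006 30 tip [260. 252.] collar far/near row [206. 307.]
-0.01 0 tip [260. 261.] collar far/near row [170. 261.]
-0.01 10 tip [260. 258.] collar far/near row [182. 276.]
-0.01 20 tip [260. 255.] collar far/near row [194. 291.]
-0.01 30 tip [260. 252.] collar far/near row [208. 307.]
-0.014 0 tip [260. 256.] collar far/near row [168. 258.]
-0.014 10 tip [260. 255.] collar far/near row [181. 274.]
-0.014 20 tip [260. 254.] collar far/near row [195. 290.]
-0.014 30 tip [260. 252.] collar far/near row [209. 306.]
9.8 [ 0.041 -0.076  0.023] [ 0.03 -0.46 -3.84] 0.2352087134631324 [ 0.52439768 -0.00426772  0.18128501]
```

Call:
servo_tool:
  increments:
    - {"travel":[0,0,0],"twist":0}
    - {"travel":[0,0,0],"twist":0}
    - {"travel":[0,0,0],"twist":0}
  grip: 0.764

```text
clock: 10.18
position: [0.5245, -0.0043, 0.1813]
ee_rot: [[0.0, 0.019, -1.0], [-0.0, -1.0, -0.019], [-1.0, 0.0, -0.0]]
ft_force: [0.1, 0.0, -3.5]
width: 0.234
```

```bash
cat >> m.py <<'E'
c=camera('wrist');h=c['image'][150:384,130:390]
hsv=cv2.cvtColor(h,cv2.COLOR_BGR2HSV);m=((hsv[...,1]<40)&(hsv[...,2]>215)).astype(np.uint8)
n,l,s,ce=cv2.connectedComponentsWithStats(m)
for i in range(1,n):
    if s[i,4]>300: print("white",s[i]+[130,150,0,0,0])
E
python3 m.py
```

```text
10.175 [-0.007 -0.154  0.021] [ 0.06  0.01 -3.54] 0.23447102435252593 [ 0.52445337 -0.00426213  0.18130147]
white [347 159  43  16 365]
white [ 209  169  100   72 5207]
white [130 173  47  17 325]
```

The collar's far edge moved to row 169, where a vertical probe would put it, so B hangs vertical. Re-clamping, lifting, then heading to the rack's middle.

Call:
servo_tool:
  increments:
    - {"travel":[0,0,0],"twist":0}
    - {"travel":[0,0,0],"twist":0}
    - {"travel":[0,0,0],"twist":0}
    - {"travel":[-0.02,0,0],"twist":0}
    - {"travel":[-0.04,0,0],"twist":0}
    - {"travel":[-0.04,0,0],"twist":0}
    - {"travel":[-0.04,0,0],"twist":0}
    - {"travel":[-0.02,0,0],"twist":0}
    - {"travel":[0,0,0],"twist":0}
  grip: 1
  newtons: 60

```text
clock: 11.35
position: [0.5253, -0.004, 0.3429]
ee_rot: [[0.003, 0.019, -1.0], [-0.0, -1.0, -0.019], [-1.0, 0.0, -0.003]]
ft_force: [0.5, 0.0, -4.0]
width: 0.221
```

```bash
python3 m.py; python3 -c "
from h import *
go(.545,.328,.34,-49.3); go(.490,.392,.34,-49.3)"
```

```text
11.35 [-0.012  0.016  0.04 ] [ 0.49  0.02 -4.04] 0.22059543586783906 [ 0.52527398 -0.0040286   0.34286386]
white [ 210  171   98   71 3743]
now [ 0.5245 -0.0042  0.3413] psi -88.93 q7 -92.5 clk 11.4 w 0.224 F [-0.3 -0.4 -3.2]
twist -39.6 travel before twist [   1.2 -331.7  -26.7] after twist [   1.3 -238.5 -232.1] mm tilt [-1.     0.    -0.001]
now [ 0.5245 -0.0042  0.3413] psi -88.93 q7 -92.5 clk 11.4 w 0.224 F [-0.3 -0.4 -3.2]
twist -39.6 travel before twist [   1.2 -396.7   27.1] after twist [   1.3 -322.9 -232.1] mm tilt [-1.     0.    -0.001]
```

Call:
servo_tool:
  increments:
    - {"travel":[0,-0.02,0],"twist":0}
    - {"travel":[0,-0.04,0.003],"twist":0}
    - {"travel":[0,-0.04,0.003],"twist":0}
    - {"travel":[0,-0.04,0.003],"twist":0}
    - {"travel":[0,-0.04,0.003],"twist":0}
    - {"travel":[0,-0.04,0.003],"twist":0}
    - {"travel":[0,-0.04,0.003],"twist":0}
    - {"travel":[0,-0.04,0.003],"twist":0}
    - {"travel":[0,-0.04,0.003],"twist":0}
    - {"travel":[0,-0.037,0.003],"twist":0}
    - {"travel":[0,-0.02,0],"twist":0}
    - {"travel":[0,0,0],"twist":0}

```text
clock: 12.9
position: [0.4884, 0.3936, 0.339]
ee_rot: [[-0.004, 0.023, -1.0], [-0.001, -1.0, -0.023], [-1.0, 0.001, 0.004]]
ft_force: [0.4, -0.2, -3.4]
width: 0.226
```

Call:
servo_tool:
  increments:
    - {"travel":[0,0,0],"twist":-6}
    - {"travel":[0,0,0],"twist":-8}
    - {"travel":[0,0,0],"twist":-8}
    - {"travel":[0,0,0],"twist":-8}
    - {"travel":[0,0,0],"twist":-6}
    - {"travel":[0,0,0],"twist":-3.5}
    - {"travel":[0,0,0],"twist":0}

```text
clock: 13.78
position: [0.4906, 0.3904, 0.3403]
ee_rot: [[-0.001, 0.648, -0.761], [-0.002, -0.761, -0.648], [-1.0, 0.001, 0.002]]
ft_force: [0.6, -0.7, -3.2]
width: 0.226
```

```bash
python3 m.py; python3 -c "
from h import *
go(.490,.392,.17,-49.3)
c=camera('wrist');cv2.imwrite('pics/w5.png',c['image'])
u=np.array([.652,-.758,0]);v=np.array([.758,.652,0])
m=np.array([.545,.328,.112])
print(proj(c,[m+.13*u+.024*v,m-.085*u+.024*v,m+.13*u-.024*v,m-.085*u-.024*v]).round(0).tolist())
"
```

```text
13.775 [ 0.062 -0.061 -0.083] [ 0.55 -0.72 -3.2 ] 0.22616289093126085 [0.49057245 0.39043258 0.34030253]
white [ 244  172  146   70 3028]
white [210 179  33  59 930]
now [0.4905 0.3907 0.3405] psi -49.59 q7 -103.2 clk 13.825 w 0.223 F [-0.4 -0.  -3.4]
twist -0.3 travel before twist [170.5  -1.5  -0.7] after twist [170.5  -1.3  -0.5] mm tilt [-1.     0.001  0.001]
[[416.0, 147.0], [257.0, 147.0], [412.0, 181.0], [257.0, 182.0]]
```

View pics/w5.png

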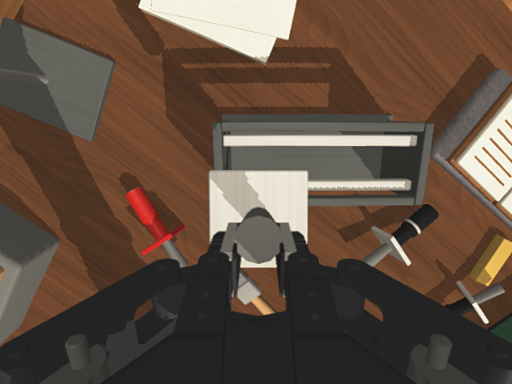

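Rail edges appear at rows 147 and 181, exactly as predicted, so the rack pose is good. Descending.

Call:
servo_tool:
  increments:
    - {"travel":[0.03,-0.001,0],"twist":0}
    - {"travel":[0.04,0,0],"twist":0}
    - {"travel":[0.04,0,0],"twist":0}
    - {"travel":[0.04,0,0],"twist":0}
    - {"travel":[0.02,0,0],"twist":0}
    - {"travel":[0,0,0],"twist":0}
    - {"travel":[0,0,0],"twist":0}

```text
clock: 14.75
position: [0.5148, 0.4166, 0.2033]
ee_rot: [[0.067, 0.647, -0.76], [0.058, -0.763, -0.644], [-0.996, -0.001, -0.089]]
ft_force: [30.7, 25.4, 72.8]
width: -0.002
```

Call:
servo_tool:
  increments:
    - {"travel":[0.006,0,0],"twist":0}
    - {"travel":[0.006,0,0],"twist":0}
    - {"travel":[0.004,0,0],"twist":0}
    - {"travel":[0,0,0],"twist":0}

```text
clock: 15.25
position: [0.5243, 0.4249, 0.1953]
ee_rot: [[0.089, 0.646, -0.758], [0.079, -0.763, -0.641], [-0.993, -0.003, -0.119]]
ft_force: [45.3, 38.4, 81.5]
width: 0.003
```

```bash
python3 m.py
```

```text
15.25 [  9.199 -11.121  -0.012] [45.35 38.4  81.49] 0.0031684592749394976 [0.52430598 0.42485212 0.19529521]
white [ 310  217   80   14 1004]
```

Something blocked the descent and the probe squeezed out. Backing up gently.

Call:
servo_tool:
  increments:
    - {"travel":[-0.02,0,0],"twist":0}
    - {"travel":[-0.03,0,0],"twist":0}
    - {"travel":[-0.04,0,0],"twist":0}
    - {"travel":[-0.04,0,0],"twist":0}
    - {"travel":[-0.04,0,0],"twist":0}
    - {"travel":[0,0,0],"twist":0}

```text
clock: 16.05
position: [0.4903, 0.3944, 0.3297]
ee_rot: [[0.006, 0.649, -0.76], [0.004, -0.76, -0.649], [-1.0, 0.0, -0.007]]
ft_force: [0.1, 0.1, -1.1]
width: 0.004
```

```bash
python3 m.py; python3 -c "
from h import *
a=camera('wrist')['image'];b=camera('scene')['image'];t=camera('top')['image']
b=cv2.resize(b[150:300,220:460],(480,300));cv2.imwrite('pics/x1.png',b)
cv2.imwrite('pics/x1.png',np.vstack([np.hstack([a[:,:400],b[:,:400][:384] if b.shape[0]>=384 else cv2.copyMakeBorder(b[:,:400],0,84,0,0,0)]),cv2.resize(t[130:250,80:320],(800,400))[:216*2-216+0]]))"
```

```text
16.05 [ 0.049  0.03  -0.045] [ 0.08  0.11 -1.12] 0.004122743494659417 [0.49026728 0.39438511 0.32969652]
white [227 187 163   7 889]
```

View pics/x1.png

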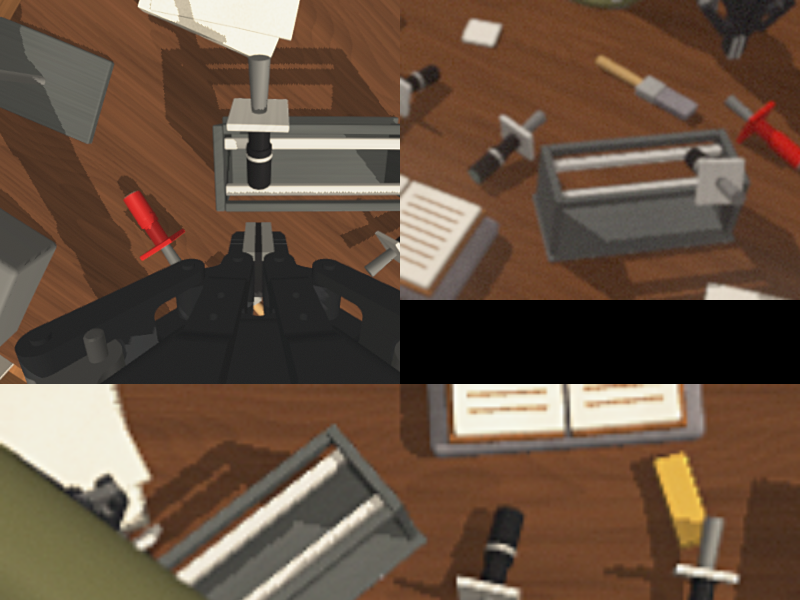

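The probe lies across the rack: head end at (258,187) over the near rail, collar at (258,115) outside the far guard, neck tip at (260,58) pointing outward. The neck can be regrasped at this yaw, so I'll measure it.

```bash
python3 -c "
from h import *
c=camera('wrist')
np.set_printoptions(precision=4,suppress=True)
v=np.array([.758,.652]);u=np.array([.652,-.758]);m=np.array([.545,.328])
for zt,zh in((.14,.13),(.15,.14),(.155,.13)):
    P=onz(c,[(260,57),(258,187)],[zt,zh]);w=P[:,:2]-m
    L=np.linalg.norm(P[0]-P[1]);print(zt,zh,P.tolist(),'L',L,'rack x',w@v,'rack y',w@u,'grip',(P[0]-(P[0]-P[1])*.018/L))
g=cv2.cvtColor(c['image'],cv2.COLOR_BGR2GRAY);print(g[40:200:4,259])
go(.59,.48,.3,-49.3)
"
```

```text
0.14 0.13 [[0.5865723399191304, 0.4738408492322059, 0.14], [0.47197506210709433, 0.37885249483691696, 0.13]] L 0.14918218242355208 rack x [ 0.1266 -0.0222] rack y [-0.0834 -0.0862] grip [0.5727 0.4624 0.1388]
0.15 0.14 [[0.5851238977645508, 0.47269314738471147, 0.14999999999999997], [0.4739701497739613, 0.3805575253149535, 0.14]] L 0.1447208642405674 rack x [ 0.1248 -0.0196] rack y [-0.0835 -0.0862] grip [0.5713 0.4612 0.1488]
0.155 0.13 [[0.584399676687261, 0.4721192964609643, 0.15499999999999997], [0.47197506210709433, 0.37885249483691696, 0.13]] L 0.14819915738180978 rack x [ 0.1238 -0.0222] rack y [-0.0836 -0.0862] grip [0.5707 0.4608 0.152 ]
[244 243 244  77  86 140 140 141 141 142 143 143 145 145 146 145 144  82
 158 154 151 233 221  41  43  43  43  38  41  54 196  42  41  42  42  42
  40 151 165  84]
now [0.4892 0.3923 0.324 ] psi -49.46 q7 -103.4 clk 16.3 w -0.001 F [ 0.  -0.1  1.1]
twist -0.2 travel before twist [  23.7   -1.1 -133.6] after twist [  24.    -0.8 -133.6] mm tilt [-1.     0.     0.002]
```

```bash
cat >> h.py <<'E'
def tri(c1,p1,c2,p2):
    a,d=ray(c1,[p1]);b,f=ray(c2,[p2]);d=d[0];f=f[0]
    s=np.linalg.lstsq(np.c_[d,-f],b-a,rcond=None)[0];P,Q=a+s[0]*d,b+s[1]*f
    return (P+Q)/2,np.linalg.norm(P-Q)
E
python3 -c "
from h import *
c=camera('wrist');s=camera('scene')
np.set_printoptions(precision=4,suppress=True)
v=np.array([.758,.652,0]);m=np.array([.545,.328,0])
for a,b in(((260,57),(388,246)),((258,187),(365,229)),((258,115),(380,241))):
    P,e=tri(c,a,s,b);print(P,e,(P-m)@v)
cv2.imwrite('pics/x2.png',cv2.resize(s['image'][190:290,300:420],None,fx=5,fy=5,interpolation=cv2.INTER_CUBIC))"
```

```text
[0.5799 0.4681 0.1858] 0.0008552235955102761 0.11777286265575113
[0.4638 0.3729 0.0893] 0.00197816249131508 -0.032315478974496575
[0.5379 0.4366 0.1461] 0.0024795051008831364 0.06546462367245307
```

View pics/x2.png

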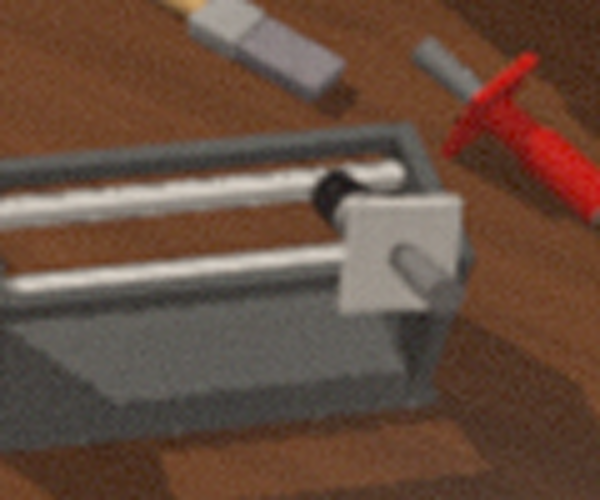

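```bash
python3 -c "
from h import *
from scipy.optimize import least_squares
c=camera('wrist');s=camera('scene')
u=np.array([.652,-.758,0]);v=np.array([.758,.652,0]);m=np.array([.545,.328,0])
def pts(q):
    x,y,z,t=q;d=np.cos(t)*v+np.array([0,0,np.sin(t)]);o=m+x*v+y*u+[0,0,z]
    return o+d*.064,o-.096*d,o+.008*d
W=[(260,57),(258,187),(259,108)];S=[(388.6,247.5),(366,229),(380,242)]
f=lambda q:np.r_[(proj(c,pts(q)[:2])-W[:2]).ravel(),(proj(s,pts(q))-S).ravel()*1.3]
r=least_squares(f,[.06,-.085,.14,.1]);print(r.x,np.degrees(r.x[3]),r.fun.round(1));P=pts(r.x);print(np.round(P,4));o=P[2];d=(P[0]-P[2])/.056;print('grip',o+.038*d)
"
```

```text
[ 0.06163211 -0.0850679   0.14793396  0.45215683] 25.906677894595287 [-1.1  0.9  1.  -2.7 -0.7  1.7 -0.1 -2.6 -0.4 -1.8]
[[0.5799 0.4702 0.1759]
 [0.4708 0.3764 0.106 ]
 [0.5417 0.4374 0.1514]]
grip [0.56761687 0.45964361 0.16803166]
```

The fit gives a 26° tilt with the head leaning on the near rail, which is geometrically consistent. The likely cause is that the neck's taper makes the pinch pivot sit about 8 mm forward of the TCP; I saw the neck tip at row 241 against a predicted 265. I'll correct for that next time. Regrasping at (.568,.460,.168).

```bash
python3 -c "
from h import *
go(.568,.460,.24,-49.3)"
```

```text
now [0.4892 0.3927 0.3245] psi -49.44 q7 -103.4 clk 16.5 w -0.001 F [-0.2 -0.8  0. ]
twist -0.1 travel before twist [ 8.440e+01  1.000e-01 -1.037e+02] after twist [  84.5    0.3 -103.6] mm tilt [-1.    -0.     0.001]
```

Call:
servo_tool:
  increments:
    - {"travel":[0,0,-0.025],"twist":0}
    - {"travel":[0,0,-0.04],"twist":0}
    - {"travel":[0,0,-0.039],"twist":0}
    - {"travel":[0.03,0,0],"twist":0}
    - {"travel":[0.03,0,0],"twist":0}
    - {"travel":[0.024,0,0],"twist":0}
    - {"travel":[0,0,0],"twist":0}
  grip: 0.45

```text
clock: 17.38
position: [0.5679, 0.4594, 0.2384]
ee_rot: [[-0.003, 0.65, -0.76], [-0.003, -0.76, -0.65], [-1.0, 0.0, 0.005]]
ft_force: [-0.4, 0.1, 0.0]
width: 0.557
```

Call:
servo_tool:
  increments:
    - {"travel":[0.03,0,0],"twist":0}
    - {"travel":[0.03,0,0],"twist":0}
    - {"travel":[0.02,0,0],"twist":0}
    - {"travel":[0.01,0,0],"twist":0}
    - {"travel":[0,0,0],"twist":0}

```text
clock: 18.0
position: [0.5684, 0.4606, 0.1513]
ee_rot: [[-0.0, 0.65, -0.76], [-0.0, -0.76, -0.65], [-1.0, -0.0, 0.0]]
ft_force: [-1.1, -0.1, 0.6]
width: 0.549
```

```bash
python3 m.py;python3 -c "
from h import *
go(.568,.460,.149,-49.3)
c=camera('wrist');cv2.imwrite('pics/x3.png',c['image'])"
```

```text
18.0 [-0.033  0.002  0.065] [-1.13 -0.08  0.63] 0.5490775414306772 [0.56840729 0.46061829 0.15132057]
now [0.5686 0.461  0.1521] psi -49.43 q7 -108.0 clk 18.05 w 0.543 F [-0.1 -0.6  0.7]
twist -0.1 travel before twist [3.1 0.4 1.1] after twist [3.1 0.4 1.1] mm tilt [-1.    -0.    -0.001]
```

View pics/x3.png

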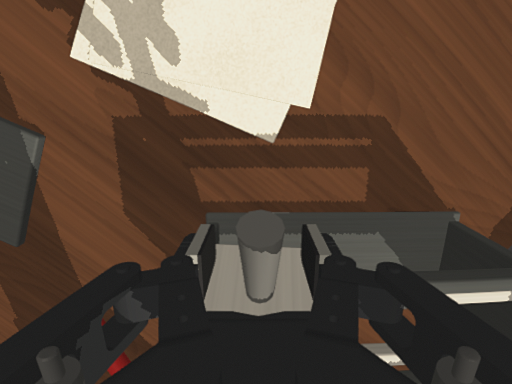

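The neck sits between the pads with its tip at (260,235). Close and lift.

Call:
servo_tool:
  increments:
    - {"travel":[0.002,0,0],"twist":0}
    - {"travel":[0,0,0],"twist":0}
    - {"travel":[0,0,0],"twist":0}
    - {"travel":[0,0,0],"twist":0}
    - {"travel":[0,0,0],"twist":0}
    - {"travel":[0,0,0],"twist":0}
  grip: 1
  newtons: 60

```text
clock: 18.85
position: [0.5687, 0.4609, 0.1498]
ee_rot: [[0.001, 0.65, -0.76], [0.001, -0.76, -0.65], [-1.0, -0.0, -0.001]]
ft_force: [1.7, 1.0, 1.8]
width: 0.221
```

Call:
servo_tool:
  increments:
    - {"travel":[-0.015,0,-0.003],"twist":0}
    - {"travel":[-0.03,0,-0.005],"twist":0}
    - {"travel":[-0.04,0,0],"twist":0}
    - {"travel":[-0.04,0,0],"twist":0}
    - {"travel":[-0.04,0,0],"twist":0}
    - {"travel":[-0.03,0,0],"twist":0}
    - {"travel":[0,0,0],"twist":0}

```text
clock: 19.73
position: [0.5743, 0.4668, 0.3468]
ee_rot: [[0.002, 0.651, -0.759], [0.003, -0.759, -0.651], [-1.0, -0.001, -0.003]]
ft_force: [0.8, 1.0, -4.4]
width: 0.221
```

```bash
python3 m.py;python3 -c "
from h import *
go(.49,.392,.35,-49.3)"
```

```text
19.725 [ 0.293 -0.352  0.006] [ 0.8   0.97 -4.44] 0.22097127307855446 [0.57427125 0.46678742 0.34679832]
white [277 216 113   8 773]
now [0.5741 0.4663 0.3443] psi -49.4 q7 -104.3 clk 19.775 w 0.219 F [ 0.1  0.2 -2.7]
twist -0.1 travel before twist [ -5.7   1.6 112.2] after twist [ -5.7   1.4 112.2] mm tilt [-1. -0. -0.]
```

Call:
servo_tool:
  increments:
    - {"travel":[0,0,0],"twist":0}
    - {"travel":[0,0,0],"twist":0}
  newtons: 20

```text
clock: 20.02
position: [0.5743, 0.4652, 0.3422]
ee_rot: [[-0.002, 0.65, -0.76], [-0.002, -0.76, -0.65], [-1.0, 0.0, 0.003]]
ft_force: [0.5, -0.0, -4.1]
width: 0.223
```

Call:
servo_tool:
  increments:
    - {"travel":[0,0,0],"twist":0}
    - {"travel":[0,0,0],"twist":0}
    - {"travel":[0,0,0],"twist":0}
    - {"travel":[0,0,0],"twist":0}
    - {"travel":[0,0,0],"twist":0}
  grip: 0.773

```text
clock: 20.65
position: [0.5743, 0.4658, 0.3443]
ee_rot: [[-0.0, 0.65, -0.76], [-0.0, -0.76, -0.65], [-1.0, -0.0, 0.0]]
ft_force: [0.8, -0.5, -3.0]
width: 0.23
```

Call:
servo_tool:
  increments:
    - {"travel":[0,0,0],"twist":0}
    - {"travel":[0,0,0],"twist":0}
    - {"travel":[0,0,0],"twist":0}
    - {"travel":[0,0,0],"twist":0}
    - {"travel":[0,0,0],"twist":0}
  grip: 0.77

```text
clock: 21.28
position: [0.5744, 0.4658, 0.3442]
ee_rot: [[0.0, 0.65, -0.76], [-0.0, -0.76, -0.65], [-1.0, 0.0, 0.0]]
ft_force: [-0.7, -0.0, -3.1]
width: 0.232
```

```bash
cat > disc.py <<'E'
from h import *
o=bot.get_obs();print(np.round(o["clock"],2),"M",np.round(o["moment"],3),"F",np.round(o["ft_force"],1),"w",round(o["width"],3),"p",np.round(o["position"],4))
c=camera('wrist');im=c['image'];g=cv2.cvtColor(im,cv2.COLOR_BGR2GRAY);hsv=cv2.cvtColor(im,cv2.COLOR_BGR2HSV)
# row profiles: disc along col 259, collar along columns left/right of the neck
print("col259",[int(x) for x in g[150:300:3,259]])
for col in (222,296): print("col%d"%col,[int(x) for x in g[150:300:3,col]])
k=cv2.HoughCircles(cv2.medianBlur(g[190:330,200:320],3),cv2.HOUGH_GRADIENT,1,100,param1=80,param2=12,minRadius=18,maxRadius=32)
print("circle",None if k is None else (k[0,0]+[200,190,0]).round(1))
E
python3 disc.py
```

```text
21.28 M [ 0.028 -0.038 -0.016] F [-0.7 -0.  -3.1] w 0.232 p [0.5744 0.4658 0.3442]
col259 [52, 77, 74, 71, 72, 73, 70, 71, 48, 47, 62, 58, 199, 212, 211, 210, 210, 209, 209, 208, 209, 198, 165, 127, 103, 103, 103, 102, 102, 102, 102, 102, 102, 102, 102, 101, 101, 100, 99, 100, 155, 201, 200, 199, 198, 198, 169, 76, 72, 70]
col222 [51, 69, 65, 72, 76, 71, 71, 72, 50, 46, 121, 165, 165, 167, 168, 169, 169, 169, 169, 211, 209, 208, 208, 208, 208, 209, 210, 103, 30, 54, 74, 93, 92, 92, 109, 31, 32, 32, 32, 31, 32, 31, 30, 32, 30, 32, 31, 30, 32, 31]
col296 [56, 75, 76, 77, 74, 68, 75, 69, 51, 52, 62, 61, 62, 90, 208, 204, 205, 205, 206, 206, 206, 207, 207, 207, 208, 208, 211, 103, 30, 30, 35, 48, 61, 91, 48, 32, 32, 32, 34, 31, 32, 31, 32, 32, 32, 30, 31, 31, 32, 32]
circle [258.5 243.5  24.6]
```

Call:
servo_tool:
  increments:
    - {"travel":[0,0,0],"twist":0}
    - {"travel":[0,0,0],"twist":0}
    - {"travel":[0,0,0],"twist":0}
    - {"travel":[0,0,0],"twist":0}
  grip: 0.766

```text
clock: 21.82
position: [0.5745, 0.4658, 0.3442]
ee_rot: [[-0.0, 0.65, -0.76], [-0.0, -0.76, -0.65], [-1.0, 0.0, 0.0]]
ft_force: [-0.1, 0.4, -3.5]
width: 0.233
```

```bash
python3 disc.py
```

```text
21.82 M [ 0.062 -0.032 -0.04 ] F [-0.1  0.4 -3.5] w 0.233 p [0.5745 0.4658 0.3442]
col259 [52, 77, 74, 71, 72, 72, 69, 70, 48, 47, 56, 187, 214, 214, 213, 212, 212, 212, 212, 213, 165, 164, 166, 135, 102, 103, 102, 101, 101, 102, 101, 101, 100, 99, 99, 99, 98, 98, 97, 97, 145, 201, 200, 200, 199, 154, 77, 77, 72, 70]
col222 [50, 70, 66, 72, 76, 72, 72, 72, 48, 102, 168, 167, 167, 169, 170, 169, 169, 169, 166, 206, 210, 210, 210, 210, 210, 211, 212, 103, 32, 59, 84, 93, 93, 91, 109, 30, 32, 33, 32, 32, 30, 32, 28, 32, 31, 30, 31, 31, 30, 32]
col296 [56, 75, 76, 77, 73, 68, 74, 69, 49, 53, 61, 62, 82, 209, 207, 208, 208, 208, 209, 208, 209, 208, 209, 210, 210, 210, 212, 105, 29, 29, 32, 55, 74, 94, 53, 31, 31, 31, 31, 32, 31, 32, 30, 31, 32, 31, 31, 31, 31, 31]
circle [256.5 245.5  26.8]
```

Call:
servo_tool:
  increments:
    - {"travel":[0,0,0],"twist":0}
    - {"travel":[0,0,0],"twist":0}
    - {"travel":[0,0,0],"twist":0}
    - {"travel":[0,0,0],"twist":0}
  grip: 0.763

```text
clock: 22.38
position: [0.5744, 0.4658, 0.3442]
ee_rot: [[-0.0, 0.65, -0.76], [-0.0, -0.76, -0.65], [-1.0, 0.0, 0.0]]
ft_force: [0.0, -0.1, -2.4]
width: 0.241
```

```bash
python3 disc.py
```

```text
22.38 M [0.016 0.009 0.013] F [ 0.  -0.1 -2.4] w 0.241 p [0.5744 0.4658 0.3442]
col259 [52, 77, 74, 72, 73, 98, 217, 218, 218, 218, 219, 205, 218, 218, 196, 217, 157, 158, 118, 56, 58, 58, 57, 55, 88, 87, 87, 87, 86, 86, 87, 87, 86, 86, 85, 85, 85, 85, 84, 85, 78, 91, 91, 72, 71, 73, 79, 77, 72, 71]
col222 [50, 69, 66, 72, 128, 165, 164, 164, 162, 161, 161, 161, 160, 159, 157, 211, 216, 216, 216, 216, 215, 215, 215, 214, 214, 214, 216, 105, 39, 69, 92, 93, 92, 91, 158, 29, 33, 30, 32, 32, 31, 32, 31, 32, 32, 31, 30, 33, 32, 33]
col296 [55, 74, 77, 77, 73, 69, 75, 201, 215, 215, 214, 214, 215, 215, 215, 215, 215, 216, 216, 217, 217, 216, 216, 215, 215, 213, 214, 105, 31, 30, 36, 63, 75, 93, 60, 31, 32, 32, 31, 32, 30, 31, 31, 32, 31, 31, 31, 31, 31, 32]
circle [257.5 249.5  28. ]
```

```bash
cat > fit.py <<'E'
from h import *
import sys
from scipy.optimize import least_squares
# args: tip row, tip col, collar far row, collar near row (nan ok)  (assumes vertical)
tr,tc,cf,cn=map(float,sys.argv[1:5])
c=camera('wrist');o=bot.get_obs();p=np.array(o["position"]);R=np.array(o["ee_rot"]);fw=-R[:,2];fw[2]=0;ly=R[:,1].copy();ly[2]=0
Z=np.array([0,0,1.])
def f(q):
    b=p+q[0]*fw+q[1]*ly+Z*(.0187+q[2]); t=proj(c,[b+.018*Z])[0];e=proj(c,[b-.038*Z+.032*fw,b-.046*Z-.032*fw])[:,1]
    return np.array([t[1]-tr,t[0]-tc,e[0]-cf]+([] if np.isnan(cn) else [e[1]-cn]))
r=least_squares(f,[0,0,0]);print("forward %.1f lateral %.1f axial %.1f mm"%tuple(r.x*1000),"res",r.fun.round(1),"axis xy",(p+r.x[0]*fw+r.x[1]*ly)[:2].round(4),"predicted seat TCP z",round(.112+.046-.0187-r.x[2],4))
E
python3 fit.py 247 258 166 nan
```

```text
forward 0.3 lateral -1.0 axial -24.6 mm res [ 0. -0.  0.] axis xy [0.574  0.4667] predicted seat TCP z 0.1639
```

```bash
cat > fit2.py <<'E'
from h import *
import sys
from scipy.optimize import least_squares
tr,cf,w=map(float,sys.argv[1:4])  # tip centre row, collar far-edge row, collar far-edge width px
c=camera('wrist');o=bot.get_obs();p=np.array(o["position"]);R=np.array(o["ee_rot"]);fw=-R[:,2];fw[2]=0;ly=R[:,1].copy();ly[2]=0
Z=np.array([0,0,1.])
def f(q):
    x=np.cos(q[1])*Z+np.sin(q[1])*fw;n=np.cos(q[1])*fw-np.sin(q[1])*Z
    b=p+q[0]*fw+Z*.0187+q[2]*x; e=proj(c,[b+.018*x,b-.038*x+.032*n,b-.038*x+.032*n+.032*ly,b-.038*x+.032*n-.032*ly])
    return np.array([e[0,1]-tr,e[1,1]-cf,abs(e[2,0]-e[3,0])-w])
r=least_squares(f,[0,0,0]);print("fwd mm %.1f tilt %.1f deg axial %.1f"%(r.x[0]*1e3,np.degrees(r.x[1]),r.x[2]*1e3),r.fun.round(2),"fx",c["K"][0,0])
g=cv2.cvtColor(c["image"],cv2.COLOR_BGR2GRAY)
for rr in (174,180,186,192):print(rr,[int(v) for v in g[rr,195:325:2]])
E
python3 fit2.py 246 166 102
```

```text
fwd mm 8.3 tilt 6.7 deg axial -7.1 [ 0. -0. -0.] fx 279.5657335401314
174 [54, 52, 51, 54, 53, 53, 51, 67, 156, 159, 157, 157, 159, 164, 162, 163, 161, 162, 162, 161, 161, 159, 158, 161, 162, 159, 159, 160, 158, 160, 161, 209, 218, 216, 217, 216, 215, 213, 213, 215, 217, 216, 214, 216, 217, 218, 217, 218, 219, 216, 213, 215, 217, 218, 216, 217, 216, 214, 219, 224, 83, 52, 51, 53, 57]
180 [53, 55, 55, 55, 53, 51, 51, 109, 159, 158, 157, 156, 159, 162, 161, 163, 161, 161, 162, 160, 161, 158, 159, 162, 160, 159, 158, 159, 158, 161, 162, 178, 219, 217, 217, 216, 214, 213, 213, 216, 217, 214, 214, 215, 217, 217, 217, 218, 219, 213, 214, 215, 217, 216, 215, 216, 214, 213, 218, 195, 57, 60, 60, 60, 61]
186 [52, 53, 52, 51, 54, 54, 53, 117, 162, 155, 156, 155, 161, 161, 161, 161, 160, 161, 160, 159, 160, 156, 159, 161, 159, 157, 159, 159, 158, 161, 160, 207, 218, 217, 216, 215, 214, 212, 213, 216, 216, 214, 214, 215, 217, 217, 217, 218, 217, 212, 214, 216, 217, 216, 215, 215, 213, 214, 219, 151, 56, 61, 62, 63, 62]
192 [58, 56, 55, 53, 53, 52, 52, 145, 159, 155, 210, 214, 212, 159, 160, 160, 160, 161, 160, 159, 159, 155, 159, 160, 158, 157, 159, 158, 159, 162, 162, 156, 195, 217, 216, 215, 212, 212, 214, 215, 215, 212, 214, 216, 217, 216, 217, 218, 214, 213, 214, 216, 216, 215, 215, 214, 212, 216, 219, 74, 59, 63, 61, 61, 62]
```

```bash
cat > asc.py <<'E'
from h import *
import sys
# text map of the scene view round the held probe, with predicted points for a vertical probe on the tool axis
o=bot.get_obs();p=np.array(o["position"]);s=camera('scene');g=cv2.cvtColor(s['image'],cv2.COLOR_BGR2GRAY)
gp=p+[0,0,.0187];P=proj(s,[gp+[0,0,d] for d in(.018,0,-.038,-.046,-.082,-.142)]);print("pred vertical: tip,grip,collar top,bottom,head top,head end",P.round(1).tolist())
R=np.array(o["ee_rot"]);print("px per cm fwd",(proj(s,[gp-.01*R[:,2]])[0]-P[1]).round(2))
x0,x1=int(P[:,0].min())-16,int(P[:,0].max())+16;y0,y1=int(P[:,1].min())-3,int(P[:,1].max())+12
print("cols",x0,"..",x1)
for y in range(y0,y1): print(y,"".join(" .:-=+*#%@"[min(9,v*10//256)] for v in g[y,x0:x1]))
E
python3 asc.py
```

```text
pred vertical: tip,grip,collar top,bottom,head top,head end [[406.5, 190.3], [404.7, 195.8], [400.8, 207.2], [400.0, 209.5], [396.6, 219.6], [391.1, 235.5]]
px per cm fwd [1.59 2.89]
cols 375 .. 422asc.py:9: RuntimeWarning: overflow encountered in scalar multiply
  for y in range(y0,y1): print(y,"".join(" .:-=+*#%@"[min(9,v*10//256)] for v in g[y,x0:x1]))
Traceback (most recent call last):
  File "asc.py", line 9, in <module>
    for y in range(y0,y1): print(y,"".join(" .:-=+*#%@"[min(9,v*10//256)] for v in g[y,x0:x1]))
                                   ~~~~~~~^^^^^^^^^^^^^^^^^^^^^^^^^^^^^^^^^^^^^^^^^^^^^^^^^^^^
  File "asc.py", line 9, in <genexpr>
    for y in range(y0,y1): print(y,"".join(" .:-=+*#%@"[min(9,v*10//256)] for v in g[y,x0:x1]))
                                                              ~~~~^^~~~
OverflowError: Python integer 256 out of bounds for uint8
```

```bash
sed -i 's/v\*10\/\/256/int(v)*10\/\/256/' asc.py; python3 asc.py
```

```text
pred vertical: tip,grip,collar top,bottom,head top,head end [[406.5, 190.3], [404.7, 195.9], [400.8, 207.2], [400.0, 209.5], [396.6, 219.6], [391.1, 235.6]]
px per cm fwd [1.59 2.89]
cols 375 .. 422
187 ::::-::::::.::::.......:::........:::::........
188 ::-:::-:::::::::................::.:...........
189 ::::::-:::::::::................:.............:
190 -:-::::--::::.::::.............:::............:
191 ::-:-::::::::.:.::............::---:::::....:::
192 -:::-:--::::::.:.:...........::-------+=:..:.::
193 ::::::--::::::...:.:.......::---------==:..::::
194 :---:-----::::::::::......------------=-:..:.:.
195 ::-:--:---:--::::::......:-=-:----------..:..::
196 :-:----------:::.........:-=-::--------:...::.:
197 :-::----:-----::::.......---::::-------:::::..:
198 ----:----==========:....:-=-:::::-:----:.:.:.:.
199 --:---:--=+*#######+-...:-=-:::::::---::.::...:
200 ---------=+*########+:.:-=-::::::::---:::::::::
201 ------::--=*########*=.:---::::::::-=-:::::.::.
202 ----:::::-=+#########+-:-=-::::::::-==:.:::::::
203 ::------::-+##########+=--:::::::-=+*+-...:::.:
204 --------::-=*
[... 1518 characters left out ...]
:---:----:::::::::.::-::
234 ::::.::::::..........::--:-::--:---:::::::::::.
235 :::....::::..........:::------------::---::.::.
236 ::::.:::---::.......::-::--::--:-:-:---:--::::.
237 ---=-==++++=-.:::::::::::--:-------::-:-:::::::
238 ++*****####*=::----:--:--:::::::::------::--:::
239 ###########*=------------:::::-:-:--:-:---:--::
240 ##****+++++=-------------:---:-::::------:--:-:
241 +======----------------------:--:::::-::-:-:--:
242 ---------------::::::-------:----:::::-::--:---
243 ---:--::::::::::::::----------:----:-::::::-:::
244 :::::::::::::::::::----------------:-:--:-:::::
245 :::::::::::.:.::::::-------:-------:--:--::-:-:
246 ::::::::::::..::::::-:-:---:---------:---::-:::
```

Combining the wrist fit and scene outline: the pinch sits about +5 mm forward and the probe tilts 4–7° with the head back. That matches the earlier failure (head caught the near rail). I'll clamp, shift 4 mm forward, remove the 6° roll, and descend in checked steps.

Call:
servo_tool:
  increments:
    - {"travel":[0,0,0],"twist":0}
    - {"travel":[0,0,0],"twist":0}
    - {"travel":[0,0,0],"twist":0}
    - {"travel":[0,0.001,0.02],"twist":-2}
    - {"travel":[0,0.001,0.03],"twist":-3}
    - {"travel":[0,0,0.03],"twist":0}
    - {"travel":[0,0,0.02],"twist":0}
    - {"travel":[0,0,0.008],"twist":0}
    - {"travel":[0,0,0],"twist":0}
    - {"travel":[0,0,0],"twist":0}
  grip: 1
  newtons: 60

```text
clock: 23.88
position: [0.4983, 0.39, 0.3442]
ee_rot: [[0.0, 0.714, -0.7], [0.001, -0.7, -0.714], [-1.0, -0.0, -0.0]]
ft_force: [0.1, -0.9, -3.7]
width: 0.223
```

```bash
python3 disc.py; python3 asc.py; python3 -c "
from h import *
go(.4926,.395,.26)"
```

```text
23.88 M [ 0.039 -0.017 -0.023] F [ 0.1 -0.9 -3.7] w 0.223 p [0.4983 0.39   0.3442]
col259 [116, 92, 92, 90, 93, 90, 188, 215, 167, 218, 223, 180, 219, 164, 163, 163, 165, 164, 166, 55, 58, 59, 58, 58, 95, 92, 92, 91, 91, 90, 90, 90, 89, 90, 89, 89, 88, 88, 88, 104, 115, 67, 73, 70, 73, 76, 75, 73, 79, 72]
col222 [64, 64, 65, 64, 61, 168, 171, 170, 169, 169, 167, 167, 166, 223, 220, 220, 220, 220, 220, 219, 219, 218, 219, 218, 218, 217, 219, 108, 30, 32, 43, 78, 95, 97, 57, 32, 32, 32, 31, 33, 33, 32, 30, 32, 33, 33, 31, 33, 34, 34]
col296 [220, 142, 90, 93, 89, 94, 90, 147, 220, 219, 219, 218, 218, 218, 219, 219, 219, 220, 220, 220, 221, 220, 220, 220, 219, 218, 218, 107, 32, 32, 36, 46, 38, 63, 37, 32, 31, 32, 33, 32, 32, 33, 31, 34, 33, 33, 30, 32, 32, 32]
circle [258.5 245.5  24.6]
pred vertical: tip,grip,collar top,bottom,head top,head end [[387.3, 162.0], [385.8, 167.5], [382.6, 178.7], [382.0, 181.0], [379.1, 191.1], [374.6, 207.0]]
px per cm fwd [1.7  2.48]
cols 358 .. 403
158 .::::.:.::::::................::-:.::........
159 :...:::.::::::................::::.:.........
160 .
[... 2386 characters left out ...]
=---:::.
208 :::---::::::::::::-::-----------::--==--:::.:
209 :::::::.:..:::-------------:-:--::--=-:::::::
210 -:::::.:::.::::-----------::-----:-::::::::::
211 :-:::::::::::::::--::--------------:::.::::::
212 -:::-::.::::-:::-:::------:----:--:::.:::::::
213 :--:-::::::--:-::-::------------:::::::::::::
214 -:--:::-:::----------------:----::.:::.::::::
215 --------------------------::::-::::::..:..:::
216 ---------------------------::::-::::.:::.::::
217 ------------------:::------:::::::::.::::::::
now [0.4981 0.3901 0.344 ] psi -44.41 q7 -98.1 clk 23.975 w 0.224 F [ 0.5  0.2 -3.3]
twist 0.0 travel before twist [84.  -7.3  0.4] after twist [84.  -7.4  0.4] mm tilt [-1.    -0.001  0.   ]
```

Call:
servo_tool:
  increments:
    - {"travel":[0.02,-0.007,0],"twist":0}
    - {"travel":[0.03,0,0],"twist":0}
    - {"travel":[0.03,0,0],"twist":0}
    - {"travel":[0,0,0],"twist":0}
    - {"travel":[0.01,0,0],"twist":0}
    - {"travel":[0.01,0,0],"twist":0}
    - {"travel":[0,0,0],"twist":0}

```text
clock: 24.85
position: [0.4927, 0.3942, 0.2437]
ee_rot: [[-0.001, 0.714, -0.7], [-0.001, -0.7, -0.714], [-1.0, 0.0, 0.001]]
ft_force: [-0.0, 0.0, -3.1]
width: 0.223
```

```bash
python3 m.py; python3 -c "
from h import *
go(.4926,.395,.26)"
```

```text
24.85 [ 0.001 -0.036  0.03 ] [-0.04  0.03 -3.1 ] 0.2232523746476513 [0.49274668 0.39420298 0.24373455]
white [ 248  150  142   22 1677]
white [ 257  169  133   71 3211]
white [205 183  38  70 966]
now [0.4929 0.3944 0.2443] psi -44.43 q7 -100.1 clk 24.9 w 0.218 F [-0.2  0.5 -2.6]
twist 0.0 travel before twist [-15.7  -0.6  -0.2] after twist [-15.7  -0.6  -0.2] mm tilt [-1.  0.  0.]
```

Call:
servo_tool:
  increments:
    - {"travel":[0.006,0,0],"twist":0}
    - {"travel":[0.006,0,0],"twist":0}
    - {"travel":[0.006,0,0],"twist":0}
    - {"travel":[0,0,0],"twist":0}

```text
clock: 25.4
position: [0.4952, 0.3973, 0.2305]
ee_rot: [[0.008, 0.714, -0.7], [0.007, -0.7, -0.714], [-1.0, 0.001, -0.01]]
ft_force: [2.0, 2.3, 9.9]
width: 0.221
```

```bash
python3 m.py
```

```text
25.4 [ 0.451 -0.484 -0.017] [1.99 2.32 9.92] 0.22123667055591933 [0.49517202 0.39732267 0.23048006]
white [ 248  154  142   25 1758]
white [ 257  171  133   72 3149]
white [206 184  36  67 893]
```

Moment analysis puts the contact about 20 mm forward of the TCP, which is the far rail. So the pinch offset is about +8–10 mm forward with little tilt. I'll raise, shift 13 mm back and retry.

Call:
servo_tool:
  increments:
    - {"travel":[-0.02,0,0],"twist":0}
    - {"travel":[-0.02,0,0],"twist":0}
    - {"travel":[0,0,0.013],"twist":0}
    - {"travel":[0,0,0],"twist":0}
    - {"travel":[0,0,0],"twist":0}

```text
clock: 26.08
position: [0.4836, 0.3844, 0.2655]
ee_rot: [[-0.001, 0.714, -0.7], [-0.001, -0.7, -0.714], [-1.0, 0.001, 0.001]]
ft_force: [0.7, -0.7, -2.7]
width: 0.219
```

```bash
python3 m.py; python3 asc.py | sed -n '1,3p;20,70p'
```

```text
26.075 [-0.029 -0.115  0.008] [ 0.71 -0.74 -2.73] 0.2193228891165851 [0.48362891 0.38441515 0.26546049]
white [ 256  170  134   73 3159]
white [206 186  36  64 920]
pred vertical: tip,grip,collar top,bottom,head top,head end [[380.9, 181.3], [379.5, 186.3], [376.6, 196.5], [376.0, 198.6], [373.4, 207.8], [369.2, 222.4]]
px per cm fwd [1.57 2.46]
cols 353 .. 396
194 =+---:-::-=*########*+=-::::-+*###+-:::::::
195 ++==-------+*########*=:::::=*####*=:::::::
196 ++=+==--::-+*########*-::::-+######+-:-::::
197 +++++===--:=*########*-::::=*######+-:----:
198 =++++++===--+*#######*=-::-=+*#####*=::----
199 +++++++++===+*########*+--=+++*###*+=------
200 ++++++=++++=+*#########*+++++++*###*+---:--
201 ++++++++++++++*##########**+++++****+=-----
202 =+++++++++++++*###########**++++++**+==---:
203 --=+++++++++++*############*++++++++++=----
204 :---==++++++==+*############*++++++++++==--
205 :::---=++++==-=*#############*+++*++++====-
206 ::::---=+===-:-*#############*+++*+++++====
207 :-:::::--=-----+*####*******++===++++======
208 :--:::::---::-:=*+++++++======----------===
209 -:-:::::::::
[... 483 characters left out ...]
  ....::::.::-----:::::.::::
220 :::::::::::..... ...:::::..:------:::::..::
221 ::::::::::::.......:----:::::----:-::::::::
222 :::::::::::::::------==+++=-:-----:::::..::
223 ----------====+****+****##*=----------::::.
224 ==+++***+*****#############+-:-------:-::::
225 **##*#################*****=::-----:----:::
226 ############*****++++++++++-:::------:----:
227 ##******++++++++=++=======--::::-----:----:
228 +++++++++=============----:::::-------:----
229 =======++===----------::::::::::-----:-:-:-
230 ==-------------::-::-:::::..:::::-----:--:-
231 ----:::-::-:--:-::-:::::::..:::::::------::
232 -:::-:-:::-----:---:-:::::.::::::.:::-----:
233 -:--:---:---:-:-:---::::::.::::::.::::::-::
```

Checking the moment lever against the first collision shows the moment reference is about 0.2 m above the TCP. With that, the contact was on the near rail, consistent with the wrist fit and the scene outline (head end 8–9 mm behind the TCP). So I shift forward instead: TCP at rack x = +9 mm, insert, then centre before seating.

```bash
python3 -c "
from h import *
go(.4964,.3983,.25)"
```

```text
now [0.4837 0.3848 0.2656] psi -44.45 q7 -99.0 clk 26.175 w 0.217 F [ 0.4  0.2 -3.9]
twist 0.0 travel before twist [ 15.5  -0.4 -18.5] after twist [ 15.6  -0.4 -18.5] mm tilt [-1.    -0.     0.001]
```

Call:
servo_tool:
  increments:
    - {"travel":[0,0,-0.0185],"twist":0}
    - {"travel":[0.01,0,0],"twist":0}
    - {"travel":[0.01,0,0],"twist":0}
    - {"travel":[0.006,0,0],"twist":0}
    - {"travel":[0.006,0,0],"twist":0}
    - {"travel":[0.004,0,0],"twist":0}
    - {"travel":[0,0,0],"twist":0}
    - {"travel":[0,0,0],"twist":0}

```text
clock: 27.18
position: [0.4968, 0.3985, 0.2306]
ee_rot: [[0.0, 0.714, -0.7], [0.0, -0.7, -0.714], [-1.0, 0.0, -0.0]]
ft_force: [0.4, -0.0, -3.2]
width: 0.219
```

```bash
python3 m.py
```

```text
27.175 [ 0.032 -0.004 -0.012] [ 0.37 -0.04 -3.15] 0.21882084416620223 [0.4968052  0.39849793 0.23056118]
white [ 251  155  139   25 1660]
white [ 256  170  134   73 3232]
white [207 185  36  65 933]
```

No contact at the height that failed before. Continuing down.

Call:
servo_tool:
  increments:
    - {"travel":[0.006,0,0],"twist":0}
    - {"travel":[0.008,0,0],"twist":0}
    - {"travel":[0.008,0,0],"twist":0}
    - {"travel":[0.008,0,0],"twist":0}
    - {"travel":[0,0,0],"twist":0}

```text
clock: 27.85
position: [0.4964, 0.3979, 0.1992]
ee_rot: [[-0.001, 0.714, -0.7], [-0.001, -0.7, -0.714], [-1.0, -0.0, 0.002]]
ft_force: [-0.0, -0.7, -2.9]
width: 0.221
```

```bash
python3 m.py
```

```text
27.85 [-0.016  0.019 -0.034] [-0.02 -0.73 -2.94] 0.2208781651703469 [0.49639259 0.39792335 0.1991937 ]
white [ 249  159  141   89 4859]
white [206 188  37  62 936]
```

Call:
servo_tool:
  increments:
    - {"travel":[0.01,0,0],"twist":0}
    - {"travel":[0.01,0,0],"twist":0}
    - {"travel":[0.01,0,0],"twist":0}
    - {"travel":[0,0,0],"twist":0}
    - {"travel":[0,0,0.005],"twist":0}
    - {"travel":[0,0,0.006],"twist":0}
    - {"travel":[0,0,0],"twist":0}

```text
clock: 28.78
position: [0.4891, 0.3906, 0.1708]
ee_rot: [[0.001, 0.714, -0.7], [0.001, -0.7, -0.714], [-1.0, 0.0, -0.001]]
ft_force: [1.8, 1.2, -3.3]
width: 0.22
```

```bash
python3 m.py
```

```text
28.775 [ 0.373 -0.135 -0.06 ] [ 1.81  1.18 -3.33] 0.21952057887270668 [0.48906868 0.39063728 0.17082377]
white [ 256  154  134   98 5290]
white [206 186  36  64 928]
```

Call:
servo_tool:
  increments:
    - {"travel":[0,0,0],"twist":0}
    - {"travel":[0,0,0],"twist":0}
    - {"travel":[0,0,0],"twist":0}
    - {"travel":[0,0,0],"twist":0}
  grip: 0.764
  newtons: 20

```text
clock: 29.32
position: [0.489, 0.3905, 0.1702]
ee_rot: [[-0.0, 0.714, -0.7], [-0.0, -0.7, -0.714], [-1.0, 0.0, 0.0]]
ft_force: [0.8, 0.1, -2.8]
width: 0.236
```

Call:
servo_tool:
  increments:
    - {"travel":[0.006,0,0],"twist":0}
    - {"travel":[0.006,0,0],"twist":0}
    - {"travel":[0.005,0,0],"twist":0}
    - {"travel":[0,0,0],"twist":0}
    - {"travel":[0,0,0],"twist":0}

```text
clock: 29.95
position: [0.489, 0.3906, 0.1533]
ee_rot: [[0.0, 0.714, -0.7], [0.0, -0.7, -0.714], [-1.0, 0.0, -0.0]]
ft_force: [0.0, 0.5, -2.9]
width: 0.241
```

```bash
python3 m.py
```

```text
29.95 [0.068 0.01  0.019] [ 0.05  0.49 -2.92] 0.2412457180955535 [0.48901756 0.39063794 0.15333832]
white [ 257  159  133   80 4206]
white [207 181  36  64 963]
white [309 246  81  16 752]
```

Call:
servo_tool:
  increments:
    - {"travel":[0.004,0,0],"twist":0}
    - {"travel":[0.004,0,0],"twist":0}
    - {"travel":[0,0,0],"twist":0}
    - {"travel":[0,0,0],"twist":0}

```text
clock: 30.5
position: [0.489, 0.3905, 0.1452]
ee_rot: [[-0.0, 0.714, -0.7], [-0.0, -0.7, -0.714], [-1.0, 0.0, 0.0]]
ft_force: [-0.5, 0.6, -3.2]
width: 0.235
```

Call:
servo_tool:
  increments:
    - {"travel":[0.004,0,0],"twist":0}
    - {"travel":[0.003,0,0],"twist":0}
    - {"travel":[0,0,0],"twist":0}
    - {"travel":[0,0,0],"twist":0}

```text
clock: 31.0
position: [0.4895, 0.3905, 0.1425]
ee_rot: [[0.003, 0.714, -0.7], [-0.001, -0.7, -0.714], [-1.0, 0.003, -0.001]]
ft_force: [-6.3, -7.8, 18.9]
width: 0.236
```

```bash
python3 m.py
```

```text
31.0 [-1.414  1.054 -0.043] [-6.27 -7.76 18.86] 0.23636221317138212 [0.48952353 0.39053234 0.14254458]
white [ 259  163  131   76 4109]
white [206 186  37  63 884]
white [314 253  76  17 510]
```

Landed: Fz jumped at TCP z = 0.1425, close to the expected 0.139. Releasing, then rising straight up.

Call:
servo_tool:
  increments:
    - {"travel":[-0.003,0,0],"twist":0}
    - {"travel":[0,0,0],"twist":0}
    - {"travel":[0,0,0],"twist":0}

```text
clock: 31.42
position: [0.4891, 0.3907, 0.1419]
ee_rot: [[0.0, 0.714, -0.7], [-0.0, -0.7, -0.714], [-1.0, 0.0, -0.0]]
ft_force: [-2.5, -3.1, 5.7]
width: 0.236
```

Call:
servo_tool:
  increments:
    - {"travel":[0,0,0],"twist":0}
    - {"travel":[0,0,0],"twist":0}
    - {"travel":[0,0,0],"twist":0}
    - {"travel":[0,0,0],"twist":0}
  grip: 0.55

```text
clock: 31.92
position: [0.489, 0.3906, 0.1411]
ee_rot: [[-0.0, 0.714, -0.7], [-0.0, -0.7, -0.714], [-1.0, -0.0, 0.0]]
ft_force: [0.4, 0.8, -0.7]
width: 0.452
```

```bash
python3 disc.py; python3 asc.py
```

```text
31.92 M [ 0.003  0.029 -0.001] F [ 0.4  0.8 -0.7] w 0.452 p [0.489  0.3906 0.1411]
col259 [109, 87, 141, 172, 159, 168, 176, 176, 176, 176, 176, 176, 176, 176, 175, 175, 175, 178, 71, 73, 73, 73, 74, 73, 73, 73, 73, 74, 74, 79, 96, 95, 137, 141, 140, 141, 140, 141, 140, 140, 140, 140, 140, 141, 118, 68, 102, 108, 107, 104]
col222 [95, 142, 170, 172, 158, 178, 178, 179, 178, 177, 177, 178, 177, 177, 178, 235, 238, 237, 237, 237, 237, 237, 237, 237, 241, 117, 96, 84, 71, 63, 63, 49, 49, 39, 37, 49, 54, 57, 65, 78, 86, 58, 58, 60, 66, 99, 105, 107, 104, 94]
col296 [104, 102, 106, 140, 174, 146, 212, 236, 237, 237, 237, 237, 238, 238, 238, 239, 239, 239, 239, 239, 239, 238, 238, 237, 248, 17, 26, 26, 25, 25, 27, 29, 27, 28, 29, 27, 29, 25, 23, 28, 39, 63, 90, 59, 59, 61, 73, 104, 108, 108]
circle [256.5 263.5  25.7]
pred vertical: tip,grip,collar top,bottom,head top,head end [[372.9, 215.8], [371.7, 220.2], [369.1, 229.1], [368.6, 231.0], [366.2, 239.0], [362.5, 251.8]]
px per cm fwd [1.42 2.49]
cols 346 .. 388
212 :--:::-:-:...........::....:::---::.......
213 -:::::-:--::......::......
[... 1619 characters left out ...]
::::::::::::::::....:::::----:::::........
249 :::-::-------:..........:-----:::::....::.
250 -------------:... ......------:::::..:...:
251 -------------..........:------:::::...:...
252 -------------.... . ...:-------::::...:..:
253 -------------:.........--------:::.......:
254 -------------:.........---------::.::...::
255 -------------:........:---------:::..:.:::
256 --------------::.....::::-------:::.....::
257 ----------------::..::::::------::::.:..::
258 ----------------::::::::::::-----::....:::
259 ------------------::::::::::::----:::..:::
260 -----------------::::::::::::::---:::.::::
261 -------------------:::::::::::::-::...::::
262 ---------------------:::::::::::::::..::::
```

Probe B hangs: the scene map shows its collar over both rails and the head between them, and the released neck reads no force. For the others I'll grip with the jaws across the rails, so residual tilt lies harmlessly along the rails. Rising and turning to A (jaw yaw 78°).

Call:
servo_tool:
  increments:
    - {"travel":[-0.03,0,0],"twist":0}
    - {"travel":[-0.04,0,0],"twist":0}
    - {"travel":[-0.04,0,0],"twist":0}
    - {"travel":[-0.04,0,0],"twist":0}
    - {"travel":[-0.02,0,0],"twist":-9}
    - {"travel":[0,0,0],"twist":-10}
    - {"travel":[0,0,0],"twist":-10}
    - {"travel":[0,0,0],"twist":-10}
    - {"travel":[0,0,0],"twist":-10}
    - {"travel":[0,0,0],"twist":-10}
    - {"travel":[0,0,0],"twist":-10}
    - {"travel":[0,0,0],"twist":-10}

```text
clock: 33.52
position: [0.4891, 0.3905, 0.3113]
ee_rot: [[0.0, 0.82, 0.572], [-0.0, 0.572, -0.82], [-1.0, 0.0, 0.0]]
ft_force: [-0.4, 0.7, 0.1]
width: 0.45
```

Call:
servo_tool:
  increments:
    - {"travel":[0,0,0],"twist":-10}
    - {"travel":[0,0,0],"twist":-10}
    - {"travel":[0,0,0],"twist":-10}
    - {"travel":[0,0,0],"twist":-10}
    - {"travel":[0,0,0],"twist":-3}
    - {"travel":[0,0,0],"twist":0}

```text
clock: 34.28
position: [0.4891, 0.3905, 0.3112]
ee_rot: [[-0.0, 0.216, 0.976], [-0.0, 0.976, -0.216], [-1.0, -0.0, -0.0]]
ft_force: [0.5, -0.4, 0.0]
width: 0.454
```

```bash
python3 -c "
from h import *
go(.486,.115,.25,78.3)"
```

```text
now [0.4891 0.3905 0.3112] psi 77.53 q7 15.2 clk 34.275 w 0.454 F [ 0.5 -0.4  0. ]
twist -0.8 travel before twist [  61.2 -269.7   56.5] after twist [  61.2 -270.4   52.8] mm tilt [-1. -0. -0.]
```

Call:
servo_tool:
  increments:
    - {"travel":[0,-0.02,0.004],"twist":-0.8}
    - {"travel":[0,-0.04,0.008],"twist":0}
    - {"travel":[0,-0.04,0.008],"twist":0}
    - {"travel":[0,-0.04,0.008],"twist":0}
    - {"travel":[0,-0.04,0.008],"twist":0}
    - {"travel":[0.02,-0.04,0.008],"twist":0}
    - {"travel":[0.02,-0.03,0.006],"twist":0}
    - {"travel":[0.02,-0.02,0.004],"twist":0}
    - {"travel":[0,0,0],"twist":0}

```text
clock: 35.4
position: [0.4866, 0.113, 0.2502]
ee_rot: [[-0.002, 0.206, 0.978], [-0.002, 0.978, -0.206], [-1.0, -0.002, -0.002]]
ft_force: [0.2, 0.2, 0.9]
width: 0.45
```

Run:
```python
from h import *
go(.486,.115,.02,78.3)
c=camera('wrist');np.savez('pics/wa.npz',**c)
def probe(T,az):
    d=np.array([np.cos(np.radians(az)),np.sin(np.radians(az)),0])
    return [np.array([*T,.042])]+[np.array([*T,.042])-d*k*np.cos(np.radians(9))-[0,0,k*np.sin(np.radians(9))] for k in(.018,.056,.064,.1,.16)]
for n,T,az in(("A",(.4675,.119),168.3),("C",(.6061,-.1321),-9.6)):
    P=proj(c,probe(T,az));print(n,P.round(0).tolist())
    g=cv2.cvtColor(c['image'],cv2.COLOR_BGR2GRAY)
    x0,y0=P.min(0).astype(int)-12;x1,y1=P.max(0).astype(int)+12
    if n=="A":
        print(x0,y0)
        for y in range(max(0,y0),min(384,y1),3): print(y,"".join(" .:-=+*#%@"[int(v)*10//256] for v in g[y,max(0,x0-12):x1+12:2]))
t=camera('top');h=np.load('pics/top0.npz')['image'];d=cv2.absdiff(t['image'],h).max(2)
print("top change round A,C:",d[160:215,215:245].mean(),d[165:220,280:305].mean(),np.abs(d[255:280,100:150]).mean())
```

```text
now [0.4866 0.113  0.2502] psi 78.09 q7 57.8 clk 35.4 w 0.45 F [0.2 0.2 0.9]
twist -0.2 travel before twist [230.2   2.3  -0.6] after twist [230.2   1.8  -1. ] mm tilt [-1.    -0.002 -0.002]
A [[259.0, 153.0], [259.0, 167.0], [259.0, 194.0], [259.0, 199.0], [260.0, 222.0], [260.0, 257.0]]
247 141
141 *****+++++++++++++++++++
144 ++++++++++++++++++++++++
147 ++++++++++++++++++++++++
150 +++++++++++=====++++++++
153 *+++++***%#+++++++++++++
156 *****++++%@@@%%#*+++++++
159 +++++++++%@@@%%#*+++++++
162 +++++++++%@@@%%#*+++++++
165 +++++++++%@@@%%#+++++++=
168 +++++++++#@@@%%*+++++++=
171 +++++++++#@@@%%*+++++++=
174 +++++++++#@@@%%*+++++++=
177 +++++++++#@@@%#*+++++++=
180 +++++++++*@@@%#*+++++++=
183 +*########@@@%#**######*
186 +#%%%%%%%%%@%%#**#######
189 +%%%%%%%%%%@%%#+*#####%%
192 *%%%%%%%%%%@%%*+#%%%%%%%
195 *%%%%%%%%%%%%%%%%%%%%%%%
198 #%%%%%%%%%%%%%%%%%%%%%%%
201 %%%%%%%%%%%%%%%##%%%%%%#
204 @@@@@@@@@@@@@@@@@@@@@@@@
207 @@@@@@@@@@@@@@@@@@@@@@@@
210 ++++++++-::::::..:------
213 ++++++++-:::::::::======
216 ++++++++-:::::::::======
219 +++++++=:::::::::.-=====
222 +++++++=.::::::::.-=====
225 +++++++=::::::::::-=====
228 ++++++*%::::::::::+---==
231 ++***++@@@*-::-=%@*-===-
234 +++++++-=@@@@@@@%:----==
237 +++++++=:::::::::.-=====
240 +++++++=:::::::::.-=====
243 *++++++=:::::::::.======
246 +++++++=:::::::::.======
249 *******=:::::::::.====--
252 *******=::::::::::++++++
255 *******=::::::::::++++++
258 ++******=::::::::+++++++
261 ++++++++++++==++++++++++
264 +++++++++++*++++******++
267 ++++*+++++**********++++
C [[112.0, 282.0], [110.0, 270.0], [107.0, 245.0], [107.0, 239.0], [104.0, 215.0], [100.0, 173.0]]
top change round A,C: 40.8830303030303 3.5556363636363635 27.888
```

A is exactly where it was measured, and C is unchanged. Grasping A.

Call:
servo_tool:
  increments:
    - {"travel":[0.03,0.002,0],"twist":0}
    - {"travel":[0.04,0,0],"twist":0}
    - {"travel":[0.04,0,0],"twist":0}
    - {"travel":[0.04,0,0],"twist":0}
    - {"travel":[0.04,0,0],"twist":0}
    - {"travel":[0.03,0,0],"twist":0}
    - {"travel":[0.009,0,0],"twist":0}
    - {"travel":[0,0,0],"twist":0}

```text
clock: 36.5
position: [0.4881, 0.1186, 0.023]
ee_rot: [[0.001, 0.2, 0.98], [0.001, 0.98, -0.2], [-1.0, 0.001, 0.0]]
ft_force: [0.2, 0.4, -0.1]
width: 0.448
```

Call:
servo_tool:
  increments:
    - {"travel":[0,0,0],"twist":0}
    - {"travel":[0,0,0],"twist":0}
    - {"travel":[0,0,0],"twist":0}
    - {"travel":[0,0,0],"twist":0}
    - {"travel":[0,0,0],"twist":0}
  grip: 1
  newtons: 60

```text
clock: 37.12
position: [0.4887, 0.1174, 0.0238]
ee_rot: [[0.002, 0.202, 0.979], [-0.0, 0.979, -0.202], [-1.0, 0.0, 0.002]]
ft_force: [-1.4, 0.2, 6.1]
width: 0.209
```

Call:
servo_tool:
  increments:
    - {"travel":[-0.02,0,0],"twist":0}
    - {"travel":[-0.04,0,0],"twist":0}
    - {"travel":[-0.04,0,0],"twist":0}
    - {"travel":[-0.04,0,0],"twist":0}
    - {"travel":[-0.03,0,0],"twist":0}
    - {"travel":[0,0,0],"twist":0}

```text
clock: 37.88
position: [0.4888, 0.1176, 0.1946]
ee_rot: [[0.005, 0.202, 0.979], [-0.001, 0.979, -0.202], [-1.0, -0.0, 0.005]]
ft_force: [-0.3, 0.1, -4.3]
width: 0.216
```

Call:
servo_tool:
  increments:
    - {"travel":[0,0,0],"twist":0}
    - {"travel":[0,0,0],"twist":0}
  newtons: 20

```text
clock: 38.12
position: [0.4865, 0.1169, 0.1908]
ee_rot: [[-0.003, 0.201, 0.98], [-0.0, 0.98, -0.201], [-1.0, -0.001, -0.003]]
ft_force: [-0.6, 0.0, -3.2]
width: 0.216
```

Call:
servo_tool:
  increments:
    - {"travel":[0,0,0],"twist":0}
    - {"travel":[0,0,0],"twist":0}
    - {"travel":[0,0,0],"twist":0}
    - {"travel":[0,0,0],"twist":0}
  grip: 0.773

```text
clock: 38.62
position: [0.488, 0.1175, 0.1927]
ee_rot: [[0.001, 0.201, 0.98], [0.0, 0.98, -0.201], [-1.0, 0.0, 0.001]]
ft_force: [-0.4, 1.0, 0.4]
width: 0.226
```

```bash
python3 m.py
```

```text
38.625 [-0.005 -0.018 -0.048] [-0.35  0.97  0.39] 0.22597278340420754 [0.48795512 0.11745797 0.19269438]
```

It dropped: this pinch was thinner (width 0.213), so 0.773 was already too loose. Rising to find it.

Call:
servo_tool:
  increments:
    - {"travel":[-0.03,0,0],"twist":0}
    - {"travel":[-0.04,0,0],"twist":0}
    - {"travel":[-0.03,0,0],"twist":0}
    - {"travel":[0,0,0],"twist":0}
    - {"travel":[0,0,0],"twist":0}
  grip: 0.5

```text
clock: 39.3
position: [0.4874, 0.117, 0.2918]
ee_rot: [[-0.0, 0.202, 0.979], [-0.001, 0.979, -0.202], [-1.0, -0.001, -0.0]]
ft_force: [0.1, 0.3, -0.6]
width: 0.503
```

Run:
```python
from h import *
go(.486,.115,.3,78.3)
c=camera('wrist');np.savez('pics/wb.npz',**c);s=camera('scene');np.savez('pics/sb.npz',**s)
a=cv2.resize(s['image'][140:300,160:400],(480,320));w=c['image'].copy()
cv2.imwrite('pics/v15.png',cv2.resize(np.hstack([w,cv2.copyMakeBorder(a,0,64,0,0,0)]),(800,310)))
```

```text
now [0.4874 0.117  0.2918] psi 78.37 q7 60.4 clk 39.3 w 0.503 F [ 0.1  0.3 -0.6]
twist 0.1 travel before twist [-8.2 -2.3 -0.9] after twist [-8.2 -2.3 -0.9] mm tilt [-1.    -0.001 -0.   ]
```

View pics/v15.png

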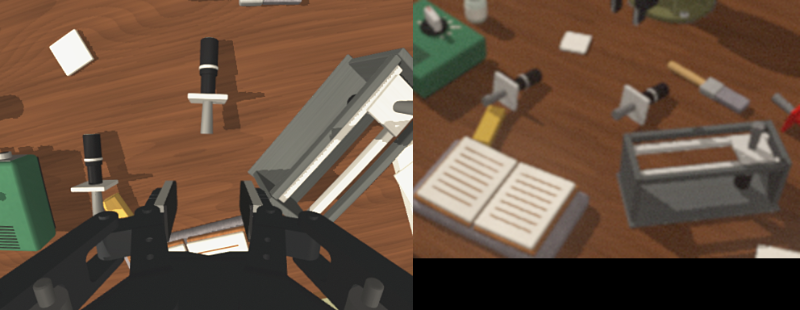

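A landed flat again, head now towards the robot: in the full-size wrist image the tip is at about (255,165) and the head end at (259,48). B hangs fine in the rack.

Run:
```python
from h import *
c=dict(np.load('pics/wb.npz'));g=cv2.cvtColor(c['image'],cv2.COLOR_BGR2GRAY)
for y in range(40,180,3): print(y,"".join(" .:-=+*#%@"[int(v)*10//256] for v in g[y,222:296:2]))
for z in(0,):
    P=onz(c,[(255.5,166),(259.5,47)],[.042,.018]);d=P[0]-P[1];L=np.linalg.norm(d);print(P,L,np.degrees(np.arctan2(d[1],d[0])),"grip",P[0]-d*.018/L,"from head",P[1]+d*.142/L)
```

```text
40 -------------------------------------
43 -------------------------------------
46 -------------------:-----------------
49 --------------..........---::--------
52 -------------:...........:::::::::---
55 -------------:...........:::::::::---
58 -------------:...........:::::::::---
61 -------------:...........:::::::::---
64 -------------:...........::::::::::--
67 -------------:...........::::::::::==
70 -------------:..........:::::::::::==
73 -------------...........:::::::::::--
76 -----------==:..........::::::::::::-
79 ----=-=======..:----:...::::::::::::-
82 ===========-=@@@@@@@@%#*-:::::::::::-
85 ====--------==:.......:==:::::::::::-
88 -------------...........:::::::::::::
91 -------------...........:::::::::::::
94 ------------=-..........:::::::::::--
97 --------------....:....::::::::::::--
100 ---------====-....:....:::::::::::::-
103 ---==---------.........:::::::::::::-
106 ------------=-.........:::::::::::::-
109 --------------..:......:::::::::::::-
112 --------------..:......-:::::::::::::
115 ------*****++=---::::::-:::::::::::::
118 -----+@@@@@@@@@@@@@@@@@@
[... 347 characters left out ...]
::
145 --------------+***+=--------:::::::::
148 --------------+***+=--------:::::::::
151 ---------=----+***+=--------:::::::::
154 -===----------****+=---------::::::::
157 --------------****+=--------:::::::::
160 ==-----------=*#**+=---------::------
163 -------------=*#**+=-----------------
166 -------------------------------------
169 -------------------------------------
172 -------------------------------------
175 --------------------------------=-=--
178 ------------------------====---------
[[0.49104792 0.11322167 0.042     ]
 [0.33333311 0.15156671 0.018     ]] 0.1640740838658425 -13.665128399519656 grip [0.47374558 0.11742837 0.03936704] from head [0.4698294 0.1183805 0.0387711]
```

Call:
servo_tool:
  increments:
    - {"travel":[0.03,0,-0.0125],"twist":2}
    - {"travel":[0.04,0,0],"twist":0}
    - {"travel":[0.04,0,0],"twist":0}
    - {"travel":[0.04,0,0],"twist":0}
    - {"travel":[0.04,0,0],"twist":0}
    - {"travel":[0.04,0,0],"twist":0}
    - {"travel":[0.03,0,0],"twist":0}
    - {"travel":[0.0,0,0],"twist":0}
    - {"travel":[0,0,0],"twist":0}

```text
clock: 40.52
position: [0.4757, 0.1202, 0.033]
ee_rot: [[0.001, 0.235, 0.972], [0.001, 0.972, -0.235], [-1.0, 0.001, 0.0]]
ft_force: [0.2, 0.6, 0.2]
width: 0.5
```

```bash
python3 -c "
from h import *
go(.475,.1173,.021,76.3)
c=camera('wrist');g=cv2.cvtColor(c['image'],cv2.COLOR_BGR2GRAY)
for y in range(200,310,4): print(y,''.join(' .:-=+*#%@'[int(v)*10//256] for v in g[y,180:340:3]))"
```

```text
now [0.4757 0.1202 0.033 ] psi 76.4 q7 39.3 clk 40.525 w 0.5 F [0.2 0.6 0.2]
twist 0.1 travel before twist [12. -3.  0.] after twist [12. -3.  0.] mm tilt [-1.     0.001  0.   ]
200 ******************#@@@@@@%%#*****+====================
204 ****************++#@@@@@@%%#******====================
208 **********+++*****%@@@@@@%%#****++====================
212 ******************%@@@@@@%%#**+**=====================
216 ******************%@@@@@@%%#**+++=====================
220 ******************%@@%%####***++*+====================
224 ************:*****=+@**####***+**+======:***+=========
228 ***********-:+***+=+***####***+****++**+:-***=========
232 *****+=****::+****=+***####***+*+++++++=::***+--=====-
236 ***=::-***:::=****=+***####***+++++++++=::-***-::=++++
240 ***:::****:::=****++***####***+++++++++=:::****:::+++*
244 **:::+***::::-**++++***####***+++++++++-::::***+:::*++
248 *:::-****::::-++++++***####***+++++++++-::::****::::*+
252 -:::#***:::::-++++++***####***++++*****::::::***#:::=*
256 :::::=@@-::::-++++++***####***+*****+++-::::-@@-::::::
260 ::-:::*@-::::=++++++***####***+++++****=::::-@+:::::::
264 ::::::::-::::++*+*++**#####***+*********::::-:::::::-:
268 ::::::::-::::*****%****####***+*********::::-:::::::::
272 ::::::::--::=+++**@@@@@%%%##**+*********+::--:::::::::
276 ::::::::--::******@@@@@@@%%#*************::--:::::::::
280 ::::::::--::********@@@@@%%#*************::=-:::::::::
284 ::::::::--:=*****************************=:=-:::::::::
288 :::::::::-:***********+*+*****************.=::::::::::
292 :::::::::-:*****++++++++******************:=::::::::::
296 :--::::::-+++++++++++***************+++++++-::::::--::
300 :::::::::=++++++++***********+++++++++++***+::::::::::
304 ::::::::::+***********+++++++++++++++******-::::::::::
308 ::::::::::*****++++++++++++++++**********++:::::::::::
```

Call:
servo_tool:
  increments:
    - {"travel":[0.006,-0.003,0],"twist":0}
    - {"travel":[0.006,0,0],"twist":0}
    - {"travel":[0,0,0],"twist":0}

```text
clock: 40.95
position: [0.4744, 0.1164, 0.02]
ee_rot: [[-0.001, 0.236, 0.972], [-0.0, 0.972, -0.236], [-1.0, -0.0, -0.0]]
ft_force: [-0.6, -0.1, -0.4]
width: 0.505
```

Call:
servo_tool:
  increments:
    - {"travel":[0,0,0],"twist":0}
    - {"travel":[0,0,0],"twist":0}
    - {"travel":[0,0,0],"twist":0}
    - {"travel":[0,0,0],"twist":0}
    - {"travel":[0,0,0],"twist":0}
    - {"travel":[0,0,0],"twist":0}
  grip: 1
  newtons: 60

```text
clock: 41.7
position: [0.4749, 0.1168, 0.0204]
ee_rot: [[0.0, 0.236, 0.972], [0.0, 0.972, -0.236], [-1.0, 0.0, 0.0]]
ft_force: [-0.9, -0.7, 3.7]
width: 0.217
```

Call:
servo_tool:
  increments:
    - {"travel":[-0.02,0,0],"twist":0}
    - {"travel":[-0.04,0,0],"twist":0}
    - {"travel":[-0.04,0,0],"twist":0}
    - {"travel":[-0.04,0,0],"twist":0}
    - {"travel":[-0.02,0,0],"twist":0}
    - {"travel":[0,0,0],"twist":0}

```text
clock: 42.45
position: [0.4753, 0.1165, 0.1808]
ee_rot: [[0.003, 0.236, 0.972], [-0.001, 0.972, -0.236], [-1.0, -0.001, 0.003]]
ft_force: [0.7, 0.5, -3.8]
width: 0.218
```

Call:
servo_tool:
  increments:
    - {"travel":[0,0,0],"twist":0}
    - {"travel":[0,0,0],"twist":0}
  newtons: 20

```text
clock: 42.7
position: [0.4737, 0.1166, 0.1789]
ee_rot: [[-0.002, 0.235, 0.972], [0.0, 0.972, -0.235], [-1.0, -0.0, -0.002]]
ft_force: [-0.4, 0.2, -3.7]
width: 0.222
```

```bash
cat > mm.py <<'E'
from h import *
a=[]
for i in range(6):
    o=bot.get_obs();a.append([*o["moment"],*o["ft_force"],o["width"]]);camera('wrist')
print(round(o["clock"],2),np.mean(a,0).round(4),np.round(o["position"],4))
E
python3 mm.py
```

```text
42.95 [-0.0664 -0.2707  0.0067 -0.0273 -0.1074 -3.2109  0.2222] [0.4744 0.1169 0.1799]
```

Call:
servo_tool:
  increments:
    - {"travel":[0,0,0],"twist":0}
    - {"travel":[0,0,0],"twist":0}
    - {"travel":[0,0,0],"twist":0}
    - {"travel":[0,0,0],"twist":0}
  grip: 0.774

```text
clock: 43.5
position: [0.4749, 0.1166, 0.1803]
ee_rot: [[0.0, 0.236, 0.972], [-0.0, 0.972, -0.236], [-1.0, -0.0, 0.001]]
ft_force: [1.3, -0.0, -3.5]
width: 0.228
```

```bash
sed -i 's/range(6)/range(4)/' mm.py; python3 mm.py
```

```text
43.65 [-0.0342 -0.1755 -0.0334  0.0146  0.3143 -3.1969  0.2294] [0.4745 0.1167 0.1803]
```

Call:
servo_tool:
  increments:
    - {"travel":[0,0,0],"twist":0}
    - {"travel":[0,0,0],"twist":0}
    - {"travel":[0,0,0],"twist":0}
    - {"travel":[0,0,0],"twist":0}
  grip: 0.772

```text
clock: 44.2
position: [0.4746, 0.1168, 0.1803]
ee_rot: [[-0.0, 0.236, 0.972], [-0.0, 0.972, -0.236], [-1.0, -0.0, -0.0]]
ft_force: [0.3, -0.1, -2.5]
width: 0.233
```

```bash
python3 mm.py
```

```text
44.35 [-3.1600e-02 -1.2250e-01 -1.7000e-03  2.3170e-01  2.1180e-01 -2.9043e+00
  2.3060e-01] [0.4746 0.1167 0.1803]
```

Call:
servo_tool:
  increments:
    - {"travel":[0,0,0],"twist":0}
    - {"travel":[0,0,0],"twist":0}
    - {"travel":[0,0,0],"twist":0}
    - {"travel":[0,0,0],"twist":0}
  grip: 0.77

```text
clock: 44.9
position: [0.4746, 0.1168, 0.1803]
ee_rot: [[0.0, 0.236, 0.972], [-0.0, 0.972, -0.236], [-1.0, -0.0, 0.0]]
ft_force: [0.1, 1.0, -3.2]
width: 0.232
```

```bash
python3 mm.py
```

```text
45.05 [-0.0464 -0.1111 -0.0089 -0.2301  0.5091 -3.0343  0.2312] [0.4746 0.1168 0.1803]
```

Call:
servo_tool:
  increments:
    - {"travel":[0,0,0],"twist":0}
    - {"travel":[0,0,0],"twist":0}
    - {"travel":[0,0,0],"twist":0}
    - {"travel":[0,0,0],"twist":0}
  grip: 0.768

```text
clock: 45.6
position: [0.4746, 0.1168, 0.1803]
ee_rot: [[-0.0, 0.236, 0.972], [-0.0, 0.972, -0.236], [-1.0, -0.0, -0.0]]
ft_force: [0.0, 0.1, -2.5]
width: 0.235
```

```bash
python3 mm.py;  python3 asc.py
```

```text
45.75 [-0.0474 -0.1369  0.0148 -0.3323 -0.0884 -3.2889  0.233 ] [0.4746 0.1168 0.1803]
pred vertical: tip,grip,collar top,bottom,head top,head end [[292.3, 168.0], [291.8, 172.5], [290.9, 181.8], [290.7, 183.7], [289.9, 192.2], [288.6, 205.6]]
px per cm fwd [ 2.21 -1.43]
cols 272 .. 308
165 :--:--------:................:::....
166 ------::----::.:....................
167 -----:-------:--:...:...............
168 ::-----------:--:..:-:.............:
169 :--:------------::--=-............::
170 -:::::-:-------==---=-:..........::-
171 :--:-::::--:-:====----:........:::--
172 -:-::::::-:-::=++===---:.....:::::--
173 -::---:::-:---==+++=---:...-==-:::--
174 --::::::::::---=====---: .:+##*=-:-:
175 ----:---:::::------::--:..-*###*+=--
176 :---:--::-::-=+=-:::---:..-*#%%%#*+-
177 :---:-:---:-=*##*=:::--:..=*#%%%%##+
178 ---------:-=*#%%#*=::--.:=*#%%%%%%#*
179 -----:-::-=*##%%%#*---::=*##%%#####*
180 ---------=*#%%#%%#*=----+#%%%%#%##*+
181 :-:----:-+###%%##%#*=::-+*##%%#%#*+-
182 :-:---:-+##%%#%%%#%#*===+**##%##*+-:
183 ::-::-:-+#%%%%####%%#*+++++*#%%#+-:-
184 :-:---:--+##%%###%%###*+++++*
[... 619 characters left out ...]
:--
200 :---:-:::::::-:----:--------:-:-----
201 --:-:-::-:--:----------:------------
202 ------:-::::::::--:----------------:
203 :---:--:-:--:::::-::--:--:----------
204 -:-:-:----:-:::-:---:---------------
205 --------:--::----::::-:-:-----------
206 --------------::-:--:-::---:-:------
207 ------------:-----:-:-:-::----------
208 --:-:-----------:-:----::----:------
209 -------:------------------::--------
210 --:-----:-----------:----:------:---
211 --------:-------------------:-:-----
212 -----------:--:-------------:-----::
213 -------------:-:--------:-----------
214 --------------:::---------------:---
215 ----:--:------:-:-:--------------:-:
216 ::::::-:-:--:--------:--------------
```

Still about 22° off (the head shows at (301,196) against a predicted (289,206)). Easing further.

Call:
servo_tool:
  increments:
    - {"travel":[0,0,0],"twist":0}
    - {"travel":[0,0,0],"twist":0}
    - {"travel":[0,0,0],"twist":0}
    - {"travel":[0,0,0],"twist":0}
  grip: 0.766

```text
clock: 46.35
position: [0.4746, 0.1168, 0.1803]
ee_rot: [[-0.0, 0.236, 0.972], [-0.0, 0.972, -0.236], [-1.0, -0.0, -0.0]]
ft_force: [0.1, 0.4, -2.8]
width: 0.234
```

```bash
python3 mm.py
```

```text
46.5 [-0.0197 -0.0651 -0.0291 -0.0709 -0.2519 -3.1093  0.2351] [0.4746 0.1168 0.1803]
```

Call:
servo_tool:
  increments:
    - {"travel":[0,0,0],"twist":0}
    - {"travel":[0,0,0],"twist":0}
    - {"travel":[0,0,0],"twist":0}
    - {"travel":[0,0,0],"twist":0}
  grip: 0.764

```text
clock: 47.05
position: [0.4746, 0.1168, 0.1803]
ee_rot: [[-0.0, 0.236, 0.972], [-0.0, 0.972, -0.236], [-1.0, -0.0, -0.0]]
ft_force: [0.1, -0.5, -2.7]
width: 0.238
```

```bash
python3 mm.py;  python3 asc.py | sed -n '4,45p'
```

```text
47.2 [-0.0298 -0.0601  0.0214 -0.2558 -0.3487 -3.1082  0.2379] [0.4746 0.1167 0.1803]
165 ------------::.....:.........:......
166 ---:--------::::....................
167 -------:----:::::...:...............
168 :--::--------:--:.:::..............:
169 -:--::-------:---:-:::............::
170 ::---::::---::-==----:...........::-
171 :---:-:::---::====---::.........:--:
172 -::--::::-----=====----:.....:::-:--
173 :-:-::::::-----=+++=---:....::::---:
174 -:-:::-:::::-----==----:...::--:-::-
175 :--::-:--::::---::--:--:...:--------
176 ---:-:--:-::-=+=::::---:..:-=---:-::
177 :---::----:-+##*=:::---:..-+*+=---:-
178 -:-:----:--+##%#*-:::--::-+###*+=--:
179 -------:--+##%%%*=::----+*###%##*=-:
180 ::---::--+####%##+:::-=+##%##%%%#*+-
181 --:--::-+###%%#%#*-::-+*##%####%##+-
182 :---::-+###%%%%%#*=:::=**##%%%###*=-
183 --:::-+##%%#%%###*+-:-=+***#####*=--
184 -::::-+#%%%%####%#*===+++++**##*=--:
185 ---:::=*##%%#######*+++++++++*+=-:::
186 ---:-:-=+*##########**++++++++=--::-
187 ---------=*##%%#######*++++++=-::--:
188 ------:-:-=+*#%####%%#**++++=--::---
189 :-----------+*####%####**++=--:::-:-
190 ------:------=+*##%#####*+=--::----:
191 -:-:-----------+*####%##*=:-----:-::
192 ::--:::------:--=+##%##*=-::--:----:
193 -:---------:-----=+*##*=:..::-::::--
194 ----------:--:---===++=:.:-:::::---:
195 ::-----:---:-:-----:--::::::::-::::-
196 -:--::------:-----::::--::..::-:::::
197 -::::--:---------::..::::...:-----::
198 :----::-----------:... .. ..::--:---
199 ::-::-:-:-----:---::.. ......:------
200 :--:-:::::::-------:.........:------
201 ---:-::::::::-:----:.  ... .::------
202 -::--::-::--::-:---::.......:-------
203 ------:---:--::-:--:::.....:-----:--
204 ---:-----:----::----::::::::--------
205 ----------:::-----::---::-----------
206 :----------:--:-:::---:-------------
```

Call:
servo_tool:
  increments:
    - {"travel":[0,0,0],"twist":0}
    - {"travel":[0,0,0],"twist":0}
    - {"travel":[0,0,0],"twist":0}
    - {"travel":[0,0,0],"twist":0}
  grip: 0.7625

```text
clock: 47.8
position: [0.4746, 0.1168, 0.1803]
ee_rot: [[-0.0, 0.236, 0.972], [-0.0, 0.972, -0.236], [-1.0, -0.0, -0.0]]
ft_force: [-0.3, 0.4, -3.5]
width: 0.244
```

```bash
python3 mm.py
```

```text
47.95 [-0.0217 -0.043   0.0071 -0.0421  0.5146 -3.4574  0.2399] [0.4746 0.1168 0.1803]
```

About 8° remains, and it will lie along the rails. Clamp, lift, and carry to the middle slot with the jaws across the rails (yaw 40.7°).

Call:
servo_tool:
  increments:
    - {"travel":[0,0,0],"twist":0}
    - {"travel":[0,0,0],"twist":0}
    - {"travel":[0,0,0],"twist":0}
    - {"travel":[-0.02,0,0],"twist":0}
    - {"travel":[-0.04,0,0],"twist":0}
    - {"travel":[-0.04,0,0],"twist":0}
    - {"travel":[-0.04,0,0],"twist":4}
    - {"travel":[-0.02,0,0],"twist":8}
    - {"travel":[0,0,0],"twist":8}
    - {"travel":[0,0,0],"twist":8}
    - {"travel":[0,0,0],"twist":7.7}
    - {"travel":[0,0,0],"twist":0}
  grip: 1
  newtons: 60

```text
clock: 49.5
position: [0.4746, 0.1169, 0.3402]
ee_rot: [[-0.0, 0.757, 0.653], [-0.0, 0.653, -0.757], [-1.0, -0.0, 0.0]]
ft_force: [-0.2, -0.4, -3.7]
width: 0.226
```

```bash
python3 -c "
from h import *
go(.545,.328,.34,40.7)"
```

```text
now [0.4746 0.1169 0.3402] psi 40.77 q7 29.4 clk 49.5 w 0.226 F [-0.2 -0.4 -3.7]
twist 0.1 travel before twist [ 1.000e-01  1.912e+02 -1.138e+02] after twist [   0.2  191.  -114.1] mm tilt [-1. -0.  0.]
```

Call:
servo_tool:
  increments:
    - {"travel":[0,0.015,-0.009],"twist":0}
    - {"travel":[0,0.03,-0.018],"twist":0}
    - {"travel":[0,0.035,-0.021],"twist":0}
    - {"travel":[0,0.035,-0.021],"twist":0}
    - {"travel":[0,0.035,-0.021],"twist":0}
    - {"travel":[0,0.025,-0.015],"twist":0}
    - {"travel":[0,0.016,-0.009],"twist":0}
    - {"travel":[0,0,0],"twist":0}
    - {"travel":[0,0,0],"twist":0}
    - {"travel":[0.03,0,0],"twist":0}
    - {"travel":[0.03,0,0],"twist":0}
    - {"travel":[0,0,0],"twist":0}

```text
clock: 51.0
position: [0.5451, 0.3248, 0.2782]
ee_rot: [[-0.003, 0.76, 0.65], [-0.004, 0.65, -0.76], [-1.0, -0.005, 0.001]]
ft_force: [0.4, -0.8, -2.5]
width: 0.223
```

```bash
python3 mm.py; python3 -c "
from h import *
go(.545,.328,.24,40.7)
c=camera('wrist');g=cv2.cvtColor(c['image'],cv2.COLOR_BGR2GRAY)
for y in range(60,290,5): print(y,''.join(' .:-=+*#%@'[int(v)*10//256] for v in g[y,150:370:3]))
u=np.array([.652,-.758,0]);v=np.array([.758,.652,0]);m=np.array([.545,.328,.112])
print(proj(c,[m-.085*u+[0,0,.064],m-.13*u+.024*v,m-.13*u-.024*v,m-.085*u+[0,0,.008]-.032*v]).round(0).tolist())"
```

```text
51.15 [-2.4200e-02 -4.2500e-02  5.0000e-04  1.7270e-01  1.6900e-02 -2.4157e+00
  2.2520e-01] [0.5459 0.3275 0.2819]
now [0.5458 0.3279 0.2821] psi 40.64 q7 -11.0 clk 51.2 w 0.223 F [-0.7  0.4 -3. ]
twist -0.1 travel before twist [42.1 -0.6 -0.7] after twist [42.1 -0.5 -0.6] mm tilt [-1.     0.002  0.   ]
60 :-:::::::-:-::::::----:::+%%#::::...........=++++..::::.::....:...:....:::
65 ::::::::-:-:::::::----:::+%%%%%%%%%%%%%%%%%%***++.:::::.:::::::.....:::::.
70 :::::::--:::::::::----.--+%%%%%%%%%%%%%%%%*****+=:::---:::::::::.....:.:.:
75 ::::::--::::::::::----.--+%%%%%%%%%%%%%%#******+-::----::::::::..:::::.::.
80 ::::---:::::::::::----.--+*%%%%%%%%+====*******+-::----::::::::...:.:::..:
85 :::--:::::::::::::----.--+%%%%%%%%===+=+++***+%*-::----:::::::::::::::.:.-
90 ::--::::::::::::::----.--+%%%%%%%*===++===*#%%%*-::----:::::::::.:.:::..-#
95 :--::::::::::::::::---.--+#%%%%%%%=======+%%%%%*-::--::::::::::.:::.::.-+@
100 -::::::::::::::::::---.--+*%%%%%%%#=====*%%%%%%*-:.::::::::::::.:::.::--*@
105 :::::::::::::::::::---.--+*%%%%%%%%%%%%%%%%%%%++-:.::::::::::::::...::-*@@
110 ::::::::
[... 2192 characters left out ...]
:::-:::
250 ::::-:::::::::::::::....---: ..:::::::::::...:---.....::::::::::-:::::::::
255 :::::::::::::::::........ -=. .::::::::::::..=- ........:-::::-::::::::::-
260 :-:......:::::::..........:-. :::::::::::::..-...........:::::::.......--:
265 ..........::::............... :::::::::::::.:.............:::::...........
270 ..............................:::::::::::::.:.............................
275 ..............................:::---=====::.:.............................
280 ..............................--===========::.............................
285 .............................-=============-:.............................
[[257.0, 92.0], [280.0, 52.0], [234.0, 52.0], [226.0, 96.0]]
```

The wrist view shows A's head (columns 243–273) centred between the rail inner edges (240 and 279), and B's neck upright at (258,90) as predicted. Descending.

Call:
servo_tool:
  increments:
    - {"travel":[0.02,0,0],"twist":0}
    - {"travel":[0.015,0,0],"twist":0}
    - {"travel":[0.015,0,0],"twist":0}
    - {"travel":[0,0,0],"twist":0}

```text
clock: 51.75
position: [0.5446, 0.3268, 0.2282]
ee_rot: [[-0.003, 0.758, 0.652], [-0.002, 0.652, -0.758], [-1.0, -0.003, -0.0]]
ft_force: [-0.7, 0.1, -2.6]
width: 0.224
```

Call:
servo_tool:
  increments:
    - {"travel":[0.015,0,0],"twist":0}
    - {"travel":[0.02,0,0],"twist":0}
    - {"travel":[0.02,0,0],"twist":0}
    - {"travel":[0,0,0],"twist":0}

```text
clock: 52.25
position: [0.5442, 0.3265, 0.1726]
ee_rot: [[-0.004, 0.758, 0.652], [-0.002, 0.652, -0.758], [-1.0, -0.004, -0.0]]
ft_force: [-0.3, 0.1, -2.7]
width: 0.221
```

```bash
python3 mm.py
```

```text
52.4 [-0.0142 -0.047   0.0228  0.0499  0.0065 -2.5545  0.2227] [0.5454 0.3281 0.1757]
```

Clear. Now lowering to seat.

Call:
servo_tool:
  increments:
    - {"travel":[0.01,0,0],"twist":0}
    - {"travel":[0.008,0,0],"twist":0}
    - {"travel":[0.005,0,0],"twist":0}
    - {"travel":[0,0,0],"twist":0}
    - {"travel":[0,0,0],"twist":0}

```text
clock: 53.08
position: [0.5453, 0.3277, 0.1522]
ee_rot: [[0.0, 0.759, 0.652], [-0.0, 0.652, -0.759], [-1.0, 0.0, 0.0]]
ft_force: [0.3, 0.4, -3.4]
width: 0.224
```

Call:
servo_tool:
  increments:
    - {"travel":[0.003,0,0],"twist":0}
    - {"travel":[0.003,0,0],"twist":0}
    - {"travel":[0,0,0],"twist":0}
    - {"travel":[0,0,0],"twist":0}

```text
clock: 53.58
position: [0.5445, 0.3297, 0.1508]
ee_rot: [[0.002, 0.758, 0.653], [0.001, 0.653, -0.758], [-1.0, 0.002, 0.0]]
ft_force: [-8.0, -3.4, 19.5]
width: 0.229
```

```bash
python3 mm.py
```

```text
53.73 [-1.0761  1.3792 -0.0669 -7.4814 -3.4653 18.4891  0.2238] [0.5445 0.3297 0.1508]
```

Call:
servo_tool:
  increments:
    - {"travel":[-0.003,0,0],"twist":0}
    - {"travel":[0,0,0],"twist":0}
    - {"travel":[0,0,0],"twist":0}
    - {"travel":[0,0,0],"twist":0}
  grip: 0.764
  newtons: 20

```text
clock: 54.28
position: [0.5447, 0.3296, 0.151]
ee_rot: [[0.001, 0.758, 0.653], [0.002, 0.653, -0.758], [-1.0, 0.002, -0.001]]
ft_force: [-4.0, 0.5, 7.6]
width: 0.241
```

```bash
python3 mm.py;python3 asc.py
```

```text
54.42 [ 0.0393  0.6937  0.0183 -4.2455  0.6772  7.3756  0.2378] [0.5446 0.3296 0.1509]
pred vertical: tip,grip,collar top,bottom,head top,head end [[345.8, 216.7], [344.8, 221.1], [342.7, 230.2], [342.3, 232.0], [340.4, 240.2], [337.4, 253.1]]
px per cm fwd [ 3.4  -0.33]
cols 321 .. 361
213 ------:--:-------:--+-..........::----:-
214 -------------------==:.........::-----:-
215 ----:--------::----=-:.......::::----:::
216 -------------------==--....::-::::=--:.:
217 :------------:-:-==++==:...:::::::---:.:
218 ::---------------=++++=:......::.::--:..
219 -----------------=++++=:..........::::..
220 -----------------==+++-:.....:....::...:
221 ---------------::--====:..............::
222 ---::::::::::::::::---=-:.............::
223 :::::::::.::::::-=-::-==:.........:--===
224 :::::::::::--=++*#+::-==:....-==-=++*###
225 ::::::::-=++*###%#+-:-==:...:+##**######
226 --------=###%%%%%%*-:-=-:...-*%%########
227 ===++*++*#%%%%%%%%*-:==:....=#%%##***###
228 *#*########%%%%%%%#=:==:...:+#%%#+++*###
229 #########*#%%%%%%%#+:-=::-=+*#%#*+==+*##
230 ###*****++*#%%%#%%%+::---+##****++=-=*##
23
[... 827 characters left out ...]
::::::::::::::::-------:.
250 ::::::::::::::::::-::.:......::-------:.
251 :::::::::::-:-::----....... ..--------..
252 :---:---------------:.........:-------:.
253 --------------------:........:--------:.
254 -=------=-----------:........:--------:.
255 ---------------------::....::----------:
256 ----------------------:::::------------:
257 ----------------------------::----------
258 --------------------------:::::::-------
259 -------------------------::::::::::-----
260 -------------------------:::::::::::----
261 --------------------------:::::::::::---
262 ---------------------------:::::::::::--
263 ---------------------------::::::::::::-
264 ----------------------------::::::::::::
```

Collar's low edge is on the rails with the remaining tilt along them. Releasing so it settles flat.

Call:
servo_tool:
  increments:
    - {"travel":[-0.002,0,0],"twist":0}
    - {"travel":[0,0,0],"twist":0}
    - {"travel":[0,0,0],"twist":0}
    - {"travel":[0,0,0],"twist":0}
  grip: 0.755

```text
clock: 55.02
position: [0.5457, 0.3273, 0.1512]
ee_rot: [[0.0, 0.759, 0.651], [-0.0, 0.651, -0.759], [-1.0, 0.0, 0.0]]
ft_force: [0.3, -0.2, 0.1]
width: 0.246
```

Call:
servo_tool:
  increments:
    - {"travel":[0,0,0],"twist":0}
    - {"travel":[0,0,0],"twist":0}
    - {"travel":[0,0,0],"twist":0}
    - {"travel":[0,0,0],"twist":0}
    - {"travel":[0,0,0],"twist":0}
  grip: 0.55

```text
clock: 55.65
position: [0.5452, 0.3277, 0.1513]
ee_rot: [[0.0, 0.758, 0.652], [-0.0, 0.652, -0.758], [-1.0, -0.0, 0.0]]
ft_force: [-0.5, 0.0, -0.1]
width: 0.453
```

Call:
servo_tool:
  increments:
    - {"travel":[-0.03,0,0],"twist":0}
    - {"travel":[-0.04,0,0],"twist":0}
    - {"travel":[-0.04,0,0],"twist":0}
    - {"travel":[-0.04,0,0],"twist":0}
    - {"travel":[0,0,0],"twist":0}
    - {"travel":[0,0,0],"twist":0}

```text
clock: 56.4
position: [0.5451, 0.3275, 0.3007]
ee_rot: [[-0.0, 0.758, 0.652], [-0.001, 0.652, -0.758], [-1.0, -0.001, 0.0]]
ft_force: [0.5, -0.6, -0.1]
width: 0.449
```

Run:
```python
from h import *
go(.591,-.1295,.3,80.4)
u=np.array([.652,-.758,0]);v=np.array([.758,.652,0]);m=np.array([.545,.328,.112])
s=camera('scene');g=cv2.cvtColor(s['image'],cv2.COLOR_BGR2GRAY)
for n,y in(("B",-.085),("A",0)):
    print(n,"tip,collar top c,4 corners,head end",proj(s,[m+y*u+[0,0,.064],m+y*u+[0,0,.008]]+[m+(y+a)*u+b*v+[0,0,.004] for a in(-.032,.032) for b in(-.032,.032)]+[m+y*u-[0,0,.096]]).round(1).tolist())
for y in range(208,262): print(y,"".join(" .:-=+*#%@"[int(q)*10//256] for q in g[y,290:400]))
w=camera('wrist');g=cv2.cvtColor(w['image'],cv2.COLOR_BGR2GRAY)
print("wrist tips",proj(w,[m+[0,0,.064],m-.085*u+[0,0,.064]]).round(0).tolist())
for y in range(60,330,6): print(y,"".join(" .:-=+*#%@"[int(q)*10//256] for q in g[y,180:340:3]))
```

```text
now [0.5451 0.3275 0.3007] psi 40.67 q7 -10.6 clk 56.4 w 0.449 F [ 0.5 -0.6 -0.1]
twist -39.7 travel before twist [   1.  -263.   376.5] after twist [   0.7 -443.   121.5] mm tilt [-1.    -0.001  0.   ]
B tip,collar top c,4 corners,head end [[373.3, 216.7], [369.5, 229.9], [376.0, 222.0], [383.3, 238.0], [355.5, 223.9], [362.2, 240.1], [362.9, 252.6]]
A tip,collar top c,4 corners,head end [[344.6, 219.4], [341.6, 232.7], [348.7, 224.6], [355.2, 240.9], [327.9, 226.6], [333.7, 243.0], [336.3, 255.4]]
208 ::----:--:::-------------:::--------:-::-::::--:::::--:-:--:--:--:::::::--:::.:.:::--------::---:-:::--===---:
209 --:---:-::--:---:------------------------:-::-::--::::------::------::::::::.::::::----:------------:------:::
210 --:---::-:-:-:-:--::----------:-------------::::----::::--:---:-----:-::::.:::::::--:-------------::-:--::::.:
211 ----:------:-:-:-:---------------:------------::-::-::::-::-:::-:---:::::::::::::::::----------------::::..:::
212 --:---::----::---------:---------:--------:-----::--:--:-:-:--:-----:---:::::::::::::-::----------:---::::::::
213 -----------:----
[... 7605 characters left out ...]
.... ==.....:.-+%#............%%%+.....:*+ ......  
264 ..............::.-+++............+++-.....:...........
270 ............. -:......................-...:...........
276 .............:-------------------------:..:...........
282 ............ :::::::::::::--:::..:.:.:.:..:...........
288 .............--::::::--:-==-----:::.:.:..::...........
294 ..........-.---::::--::-=----------:::...:=...........
300 ..........:--::::---:-==:=:::--------:::::............
306 ...........::::::-:-==:==*=:::::---------:............
312 ....................:-=%@@@@#+-::... .. ..............
318 ......................... ............................
324 ......................................................
```

Both hang upright, but A sits about 17 mm along +u from the middle, too close to the last slot. I'll nudge it: regrip, lift 4 mm, move 15 mm in -u, set down.

Call:
servo_tool:
  increments:
    - {"travel":[0,0,0.0165],"twist":0}
    - {"travel":[0.03,0,0],"twist":0}
    - {"travel":[0.04,0,0],"twist":0}
    - {"travel":[0.04,0,0],"twist":0}
    - {"travel":[0.03,0,0],"twist":0}
    - {"travel":[0.015,0,0],"twist":0}
    - {"travel":[0,0,0],"twist":0}
    - {"travel":[0,0,0],"twist":0}

```text
clock: 57.5
position: [0.5567, 0.3156, 0.1476]
ee_rot: [[0.001, 0.759, 0.652], [0.001, 0.652, -0.759], [-1.0, 0.002, 0.0]]
ft_force: [-0.2, 0.3, 0.9]
width: 0.448
```

Call:
servo_tool:
  increments:
    - {"travel":[0,0,0],"twist":0}
    - {"travel":[0,0,0],"twist":0}
    - {"travel":[0,0,0],"twist":0}
    - {"travel":[0,0,0],"twist":0}
    - {"travel":[0,0,0],"twist":0}
  grip: 1
  newtons: 60

```text
clock: 58.12
position: [0.5561, 0.3153, 0.1477]
ee_rot: [[0.001, 0.758, 0.652], [-0.0, 0.652, -0.758], [-1.0, 0.001, 0.001]]
ft_force: [-2.4, -2.4, 6.9]
width: 0.227
```

Call:
servo_tool:
  increments:
    - {"travel":[-0.004,0,0],"twist":0}
    - {"travel":[0,0,0],"twist":0}
    - {"travel":[0,0,-0.008],"twist":0}
    - {"travel":[0,0,-0.007],"twist":0}
    - {"travel":[0,0,0],"twist":0}
    - {"travel":[0,0,0],"twist":0}

```text
clock: 58.88
position: [0.5462, 0.3265, 0.1502]
ee_rot: [[0.0, 0.758, 0.652], [-0.0, 0.652, -0.758], [-1.0, -0.0, 0.0]]
ft_force: [-0.8, -0.3, -2.6]
width: 0.226
```

```bash
python3 mm.py
```

```text
59.02 [ 0.0119 -0.0201  0.0304  0.1419 -0.4598 -3.0227  0.2263] [0.5465 0.3263 0.1502]
```

Held and shifted. Setting it down and releasing.

Call:
servo_tool:
  increments:
    - {"travel":[0.003,0,0],"twist":0}
    - {"travel":[0,0,0],"twist":0}
    - {"travel":[0,0,0],"twist":0}

```text
clock: 59.45
position: [0.5464, 0.3265, 0.1478]
ee_rot: [[0.001, 0.759, 0.652], [-0.0, 0.652, -0.759], [-1.0, 0.0, 0.001]]
ft_force: [-0.2, -1.9, 2.8]
width: 0.228
```

Call:
servo_tool:
  increments:
    - {"travel":[0,0,0],"twist":0}
    - {"travel":[0,0,0],"twist":0}
    - {"travel":[0,0,0],"twist":0}
    - {"travel":[0,0,0],"twist":0}
    - {"travel":[0,0,0],"twist":0}
  grip: 0.55
  newtons: 20

```text
clock: 60.08
position: [0.5462, 0.3266, 0.1472]
ee_rot: [[0.0, 0.758, 0.652], [-0.0, 0.652, -0.758], [-1.0, -0.0, 0.0]]
ft_force: [0.4, 0.4, 0.1]
width: 0.452
```

Call:
servo_tool:
  increments:
    - {"travel":[-0.03,0,0],"twist":0}
    - {"travel":[-0.04,0,0],"twist":0}
    - {"travel":[-0.04,0,0],"twist":0}
    - {"travel":[-0.04,0,0],"twist":0}
    - {"travel":[0,0,0],"twist":-8}
    - {"travel":[0,0,0],"twist":-8}
    - {"travel":[0,0,0],"twist":-8}
    - {"travel":[0,0,0],"twist":-8}
    - {"travel":[0,0,0],"twist":-7.7}
    - {"travel":[0,0,0],"twist":0}

```text
clock: 61.32
position: [0.5462, 0.3266, 0.2972]
ee_rot: [[-0.0, 0.169, 0.986], [0.0, 0.986, -0.169], [-1.0, 0.0, -0.0]]
ft_force: [0.4, 0.4, -0.6]
width: 0.454
```

Run:
```python
from h import *
go(.591,-.1295,.25,80.4)
u=np.array([.652,-.758,0]);v=np.array([.758,.652,0]);m=np.array([.545,.328,.112])
s=camera('scene');g=cv2.cvtColor(s['image'],cv2.COLOR_BGR2GRAY)
for y in list(range(214,224))+list(range(250,259)): print(y,"".join(" .:-=+*#%@"[int(q)*10//256] for q in g[y,310:390]))
t=camera('top');h=np.load('pics/top0.npz')['image'];d=cv2.absdiff(t['image'],h).max(2)
print("C change:",d[165:220,280:305].mean(),"dial",d[180:215,340:385].mean(),"jar",d[235:255,350:375].mean())
```

```text
now [0.5462 0.3266 0.2972] psi 80.29 q7 25.9 clk 61.325 w 0.454 F [ 0.4  0.4 -0.6]
twist -0.1 travel before twist [  47.1 -442.   121.1] after twist [  47.2 -442.2  120.2] mm tilt [-1.  0. -0.]
214 --:--:---:--------:--:---------:-:--:-----:::::-------:::::----------------::---
215 :-:----::-----------:-:-----------:-::::----:-::--------------====--------::-:--
216 :----:--:-----:---:-----:--:----------:----------------------=======-------:::-:
217 -:---::----:-----------:::-:-----------=======--------------========-:-----:::::
218 ----::--:-::--:-----------------------=========--------:::::-=======-:-----:::::
219 -:------------------------------------========--::::::::::::--======-::----:-:::
220 ----------------------------------------======-:::::::::::::::--===-:.:-----:-::
221 -------------------------:-:::::::::::----===-:::.::::::::::-::---:-:::-------::
222 ------------::-::::::::::::::::::::::::-:-----:::::::::--==--::::-==+=::-------:
223 ::-:::::::::::::::::::::::::::.:::::--::::::-=+======+++***+-::-:-+*#*+:-------:
250 --:::::::::::::::::::::::::::::.:.......:---------..........:-----:::::...:...::
251 :::::::::::::::::::::::-:-:--:.... ....::--------:..........------::::::.::...::
252 :::::::::::-::---------------....... ..:---------:.........:------::::::.:.::.::
253 :::-:-:----------------------.... .....:---------:.. ......:-------:::......::::
254 -----------------------------. ........:----------.........:--------:::..:::::::
255 -----------------------------:...... ..-----------:.. .....:--------:::..::.::::
256 -----------------------------:... .....------------:......:::--------:..:.:.::::
257 ------------------------------::......:::-----------::..::::::-------::..::.::::
258 -------------------------------:....::::::-----------:::::::::::-----:::::::::::
C change: 7.975272727272727 dial 8.682539682539682 jar 9.594
```

A moved about 2 cm more than I shifted it (the announced knock, I think), but still hangs upright at y ≈ −22 mm with B at −88 mm, which leaves +85 free. Next is C; I'll measure the yellow block beside its neck first.

Run:
```python
from h import *
np.set_printoptions(precision=4,suppress=True)
def poly(c):
    h=cv2.cvtColor(c['image'],cv2.COLOR_BGR2HSV);m=cv2.inRange(h,(18,120,90),(35,255,255))
    cs=cv2.findContours(m,0,2)[0];k=max(cs,key=cv2.contourArea);return cv2.approxPolyDP(k,2,True)[:,0],cv2.contourArea(k)
L={n:dict(np.load(f'pics/{n}.npz')) for n in('top0','scene0','w1')}
for n in L: print(n,poly(L[n])[0].tolist())
c=L['w1'];P=poly(c)[0]
for z in(0,.015,.03): print(z,onz(c,P.astype(float),z)[:,:2].tolist())
```

```text
top0 [[284, 150], [276, 154], [286, 178], [289, 177], [291, 168]]
scene0 [[208, 205], [197, 224], [206, 229], [216, 211], [215, 207]]
w1 [[298, 21], [296, 31], [315, 111], [321, 113], [339, 108], [344, 97], [342, 90], [313, 86]]
0 [[0.6828961276649623, -0.07155147983196596], [0.6723381623945899, -0.0697667064423397], [0.5849033051347033, -0.09664014821501982], [0.5827784702743827, -0.10399724126972851], [0.5891939194217172, -0.12520032008743398], [0.6019984063893764, -0.13011941442801087], [0.6098528777142441, -0.1270538926985098], [0.6132863476810743, -0.09245996889153021]]
0.015 [[0.6784031832671054, -0.06968962028751018], [0.6683058739489476, -0.06798271857715465], [0.5846858982875861, -0.09368364172602195], [0.5826537723726744, -0.10071973649935162], [0.5887893082260958, -0.12099770103485136], [0.6010351209619633, -0.1257021697321851], [0.6085468928296304, -0.12277040017890126], [0.6118305566229728, -0.08968584834881824]]
0.03 [[0.6739102388692484, -0.06782776074305441], [0.6642735855033054, -0.06619873071196959], [0.5844684914404689, -0.09072713523702408], [0.5825290744709661, -0.09744223172897473], [0.5883846970304744, -0.11679508198226873], [0.6000718355345502, -0.12128492503635935], [0.6072409079450166, -0.1184869076592927], [0.6103747655648714, -0.08691172780610626]]
```

Run:
```python
from h import *
np.set_printoptions(precision=4,suppress=True)
L={n:dict(np.load(f'pics/{n}.npz')) for n in('top0','scene0','w1')}
T,S,W=L['top0'],L['scene0'],L['w1']
print("nearL t-w",tri(T,(285.5,178),W,(316,111)));print("farL t-w",tri(T,(276,154),W,(297,24)))
print("farL t-s",tri(T,(276,154),S,(206,229)));print("farR? t-s",tri(T,(284,150),S,(197,224)));print("far L s-w",tri(S,(206,229),W,(297,24)))
for n,P in(("top",[(276,154),(284,150)]),("scene",[(206,229),(197,224)])):
    for z in(0,.015,.03,.045): print(n,z,onz(T if n=="top" else S,P,z)[:,:2].round(4).tolist())
# known reference: C neck tip
print("C tip t-w",tri(T,np.array((448,78))/5+[204.6,154.6],W,(356,93)))
```

```text
nearL t-w (array([ 0.5865, -0.1016, -0.0006]), np.float64(0.0077290103276086534))
farL t-w (array([ 0.6863, -0.0733, -0.023 ]), np.float64(0.00025562883924311336))
farL t-s (array([ 0.6754, -0.0714,  0.0123]), np.float64(0.0015693186294678948))
farR? t-s (array([ 0.6853, -0.0991,  0.0283]), np.float64(0.0013063184632267435))
far L s-w (array([ 0.6763, -0.07  ,  0.0138]), np.float64(0.002445869619701717))
top 0 [[0.6789, -0.0716], [0.6943, -0.1013]]
top 0.015 [[0.6741, -0.0705], [0.6894, -0.0998]]
top 0.03 [[0.6693, -0.0694], [0.6844, -0.0984]]
top 0.045 [[0.6645, -0.0683], [0.6795, -0.0969]]
scene 0 [[0.6671, -0.0795], [0.6658, -0.1177]]
scene 0.015 [[0.6775, -0.0705], [0.6762, -0.1082]]
scene 0.03 [[0.6879, -0.0616], [0.6867, -0.0987]]
scene 0.045 [[0.6984, -0.0526], [0.6971, -0.0893]]
C tip t-w (array([ 0.6048, -0.131 ,  0.0425]), np.float64(0.0030591354280710106))
```

The block is about 15–28 mm high and lies beside and partly below C's neck. Gripping with the TCP at z = 0.031 keeps the fingertips above it.

Call:
servo_tool:
  increments:
    - {"travel":[0,-0.022,0.006],"twist":0}
    - {"travel":[0,-0.042,0.0114],"twist":0}
    - {"travel":[0,-0.042,0.0114],"twist":0}
    - {"travel":[0,-0.042,0.0114],"twist":0}
    - {"travel":[0,-0.042,0.0114],"twist":0}
    - {"travel":[0,-0.042,0.0114],"twist":0}
    - {"travel":[0,-0.042,0.0114],"twist":0}
    - {"travel":[0,-0.042,0.0114],"twist":0}
    - {"travel":[0,-0.042,0.0114],"twist":0}
    - {"travel":[0.02,-0.042,0.0114],"twist":0}
    - {"travel":[0.02,-0.042,0.0114],"twist":0}
    - {"travel":[0.01,0,0],"twist":0}

```text
clock: 62.92
position: [0.5901, -0.1349, 0.2454]
ee_rot: [[-0.002, 0.177, 0.984], [-0.001, 0.984, -0.177], [-1.0, -0.001, -0.002]]
ft_force: [-2.2, 0.5, -0.4]
width: 0.451
```

Run:
```python
from h import *
go(.590,-.1295,.031,80.4)
c=camera('wrist');g=cv2.cvtColor(c['image'],cv2.COLOR_BGR2GRAY)
d=np.array([np.cos(np.radians(-9.6)),np.sin(np.radians(-9.6)),0]);T=np.array([.6055,-.132,.042])
print(proj(c,[T]+[T-d*k*.988-[0,0,k*.156] for k in(.018,.056,.064,.16)]).round(0).tolist())
for y in range(90,290,4): print(y,"".join(" .:-=+*#%@"[int(q)*10//256] for q in g[y,190:340:3]))
```

```text
now [ 0.5901 -0.1349  0.2454] psi 79.8 q7 70.2 clk 62.925 w 0.451 F [-2.2  0.5 -0.4]
twist -0.6 travel before twist [214.4   5.6  -0.6] after twist [214.4   5.3  -1. ] mm tilt [-1.    -0.001 -0.002]
[[262.0, 181.0], [262.0, 167.0], [262.0, 136.0], [262.0, 130.0], [261.0, 51.0]]
90 ::::::::::::::::----+@#+=--=+-::::::::------------
94 ::::::::::::::::-----........:::::::::------------
98 :::::::::::::::------........:::::::::------------
102 ::::::::::::::::-----:.......:::::::::------------
106 ::::::::::::::::-----:.......:::::::::------------
110 ::::::::::::::::------.......:::::::::------------
114 :::::::::::::::-------.......:::::::::------------
118 ::::::::::::::::------.......::::::::::-----------
122 ::::::::::::::::------......:::::::::::-----------
126 ::::::::::::::::------::::::----==-:::::::::::::::
130 ::::::::::::::::@@@@@@@@@@@@@@@@@@#::::::::::::::-
134 ::::::::::::::::######*****+++++++-:::::::--------
138 ::::::::::::::::-=+====+++=-====-:::::------------
142 ::::::::::::::::-------+++=-----::::::------------
146 ::::::::::::::::-------+++=-----:::::::-----------
[... 1225 characters left out ...]
.:--------------------:-- ..----...+=-::
242 ....----...:-------------------====...:---:...-=++
246 ...----....:-------------------++++ ...----...-+*%
250 ...----.....-------------------+++=....:---:...@@@
254 ...-++:....:-------------------+**=.....%%+.....@@
258 .....+-....:-------------------=++* ....%-..:.....
262 .....--....---------------------+**.....=....::...
266 ...........---------------------+*+:..............
270 ...........----------------------++=..............
274 ..........:------------:::-------+** ..:..........
278 ..........------:::--------------=*+..............
282 ..........:-----------------------*+-.............
286 .........:------------------------+*+ ............
```

C is in place: neck at columns 259–270, tip at row 181, block just to its right. Descending with a force check.

Call:
servo_tool:
  increments:
    - {"travel":[0.03,0.006,0],"twist":0}
    - {"travel":[0.04,0,0],"twist":0}
    - {"travel":[0.04,0,0],"twist":0}
    - {"travel":[0.04,0,0],"twist":0}
    - {"travel":[0.03,0,0],"twist":0}
    - {"travel":[0.02,0,0],"twist":0}
    - {"travel":[0.01,0,0],"twist":0}
    - {"travel":[0.004,0,0],"twist":0}
    - {"travel":[0,0,0],"twist":0}
    - {"travel":[0,0,0],"twist":0}

```text
clock: 64.22
position: [0.5922, -0.1235, 0.0342]
ee_rot: [[0.001, 0.168, 0.986], [-0.0, 0.986, -0.168], [-1.0, -0.0, 0.001]]
ft_force: [-0.4, -0.0, 0.1]
width: 0.445
```

Run:
```python
from h import *
go(.590,-.1295,.031,80.4)
c=camera('wrist');g=cv2.cvtColor(c['image'],cv2.COLOR_BGR2GRAY)
for y in range(190,310,5): print(y,"".join(" .:-=+*#%@"[int(q)*10//256] for q in g[y,180:340:3]))
```

```text
now [ 0.5922 -0.1235  0.0342] psi 80.36 q7 62.6 clk 64.225 w 0.445 F [-0.4 -0.   0.1]
twist -0.0 travel before twist [ 3.2 -6.3 -1.2] after twist [ 3.2 -6.3 -1.2] mm tilt [-1.    -0.     0.001]
190 ======************@@@@@@@%%#***********===============
195 =====*************@@@@@@@%%#***********===============
200 =====*************@@@@@@@%%#*******##*#===============
205 =====+************@@@@@@@%%#****#****###==============
210 ======************@@@@@@@%%#**%*###*#%%@#=============
215 ======+**********#@@@@@@@%%#*+####%@@@@@@+============
220 =====************#@@@@@@@%%#*+%%@@@@@@@@@@============
225 =====+****###:-*++%@@@@@@%##*+@%@@@%@@+:###===========
230 ======+*+###+:-**++**#######*+@@%@@@%@-:+###==========
235 =====-::*##*:::**++**#######*+@@@%@@@@:::###+::-======
240 ====---=###::::**++**#######**@@@@@@@@:::-###=---=====
245 ===--::###*::::**++**#######**%%@@@@@@::::*###-:::++++
250 ==-:::####:::::**++**#######**%%%@@%%@:::::####:::-===
255 -::::::*@@-::::**++**#######**@@@@@@@@::::-@@@::::::-=
260 :=---:::%@-::::**+***##%####**@@@@@@@@=:::-@@:::+==-::
265 :::::::::--:::+**@+**##%####**@@@@@@@@@:::-:::::::::::
270 ::::::::::-:::***@@**##%####**@@@@@@@@@:::-:::::::::::
275 ::::::::::-::-****@@@##%####*+@@@@@@@@@%::-:::::::::::
280 ::::::::::--:****++++++++++++++@@@@@@@@@.--:::::::::::
285 ::::::::::--:**++************+++@@@@@@@@--+:::::::::::
290 ::::::::::--+*******++++++++*****@@@@@@@@-=:::::::::::
295 ::--::::::#-**********************@@@@@@@-@:::::---:::
300 ::::::::::=************************@@@@@@@#:::::::::::
305 :::::::::::*************************@@@@@@=:::::::::::
```

Call:
servo_tool:
  increments:
    - {"travel":[0,-0.006,0],"twist":0}
    - {"travel":[0.003,0,0],"twist":0}
    - {"travel":[0,0,0],"twist":0}

```text
clock: 64.65
position: [0.5903, -0.1295, 0.03]
ee_rot: [[-0.001, 0.168, 0.986], [0.0, 0.986, -0.168], [-1.0, -0.0, -0.001]]
ft_force: [0.3, -0.2, 0.4]
width: 0.45
```

Call:
servo_tool:
  increments:
    - {"travel":[0,0,0],"twist":0}
    - {"travel":[0,0,0],"twist":0}
    - {"travel":[0,0,0],"twist":0}
    - {"travel":[0,0,0],"twist":0}
    - {"travel":[0,0,0],"twist":0}
    - {"travel":[0,0,0],"twist":0}
  grip: 1
  newtons: 60

```text
clock: 65.4
position: [0.5907, -0.129, 0.0305]
ee_rot: [[0.0, 0.167, 0.986], [0.0, 0.986, -0.167], [-1.0, 0.0, 0.0]]
ft_force: [-0.7, 1.6, 2.5]
width: 0.218
```

Call:
servo_tool:
  increments:
    - {"travel":[-0.02,0,0],"twist":0}
    - {"travel":[-0.04,0,0],"twist":0}
    - {"travel":[-0.04,0,0],"twist":0}
    - {"travel":[-0.04,0,0],"twist":0}
    - {"travel":[-0.02,0,0],"twist":0}
    - {"travel":[0,0,0],"twist":0}

```text
clock: 66.15
position: [0.5911, -0.1295, 0.1913]
ee_rot: [[0.002, 0.168, 0.986], [-0.001, 0.986, -0.168], [-1.0, -0.001, 0.002]]
ft_force: [-0.5, -0.3, -5.4]
width: 0.215
```

Call:
servo_tool:
  increments:
    - {"travel":[0,0,0],"twist":0}
    - {"travel":[0,0,0],"twist":0}
  newtons: 20

```text
clock: 66.4
position: [0.5896, -0.1294, 0.1885]
ee_rot: [[-0.003, 0.167, 0.986], [0.001, 0.986, -0.167], [-1.0, 0.0, -0.003]]
ft_force: [0.3, 0.1, -3.4]
width: 0.214
```

```bash
python3 mm.py
```

```text
66.55 [-0.0414 -0.24    0.0068  0.1196 -0.1997 -3.6765  0.2159] [ 0.5902 -0.1292  0.1894]
```

Call:
servo_tool:
  increments:
    - {"travel":[0,0,0],"twist":0}
    - {"travel":[0,0,0],"twist":0}
    - {"travel":[0,0,0],"twist":0}
    - {"travel":[0,0,0],"twist":0}
  grip: 0.78

```text
clock: 67.1
position: [0.5906, -0.1293, 0.1903]
ee_rot: [[0.0, 0.167, 0.986], [-0.0, 0.986, -0.167], [-1.0, -0.0, 0.0]]
ft_force: [0.1, 0.2, -3.3]
width: 0.223
```

```bash
sed -i 's/range(4)/range(3)/' mm.py; python3 mm.py
```

```text
67.2 [-0.0061 -0.1818 -0.0331  0.2438  0.1613 -3.9325  0.2222] [ 0.5906 -0.1293  0.1903]
```

Call:
servo_tool:
  increments:
    - {"travel":[0,0,0],"twist":0}
    - {"travel":[0,0,0],"twist":0}
    - {"travel":[0,0,0],"twist":0}
    - {"travel":[0,0,0],"twist":0}
  grip: 0.778

```text
clock: 67.75
position: [0.5906, -0.1292, 0.1903]
ee_rot: [[-0.0, 0.167, 0.986], [-0.0, 0.986, -0.167], [-1.0, -0.0, 0.0]]
ft_force: [-0.1, 0.7, -3.8]
width: 0.222
```

```bash
python3 mm.py
```

```text
67.85 [-0.022  -0.1736  0.0038  0.1759  0.4176 -3.5985  0.2241] [ 0.5905 -0.1293  0.1903]
```

Call:
servo_tool:
  increments:
    - {"travel":[0,0,0],"twist":0}
    - {"travel":[0,0,0],"twist":0}
    - {"travel":[0,0,0],"twist":0}
    - {"travel":[0,0,0],"twist":0}
  grip: 0.776

```text
clock: 68.4
position: [0.5905, -0.1293, 0.1903]
ee_rot: [[-0.0, 0.167, 0.986], [-0.0, 0.986, -0.167], [-1.0, -0.0, -0.0]]
ft_force: [-0.4, 0.1, -5.3]
width: 0.224
```

```bash
python3 mm.py
```

```text
68.5 [ 0.028  -0.1248 -0.0218  0.0322 -0.1757 -4.5508  0.2239] [ 0.5905 -0.1293  0.1903]
```

Call:
servo_tool:
  increments:
    - {"travel":[0,0,0],"twist":0}
    - {"travel":[0,0,0],"twist":0}
    - {"travel":[0,0,0],"twist":0}
    - {"travel":[0,0,0],"twist":0}
  grip: 0.774

```text
clock: 69.05
position: [0.5906, -0.1293, 0.1903]
ee_rot: [[-0.0, 0.167, 0.986], [-0.0, 0.986, -0.167], [-1.0, -0.0, -0.0]]
ft_force: [0.9, 0.1, -3.3]
width: 0.227
```

```bash
python3 mm.py
```

```text
69.15 [-3.1800e-02 -1.4850e-01 -1.1000e-03  2.4790e-01  3.1510e-01 -3.5124e+00
  2.2710e-01] [ 0.5906 -0.1293  0.1903]
```

Call:
servo_tool:
  increments:
    - {"travel":[0,0,0],"twist":0}
    - {"travel":[0,0,0],"twist":0}
    - {"travel":[0,0,0],"twist":0}
    - {"travel":[0,0,0],"twist":0}
  grip: 0.772

```text
clock: 69.7
position: [0.5905, -0.1293, 0.1903]
ee_rot: [[-0.0, 0.167, 0.986], [-0.0, 0.986, -0.167], [-1.0, -0.0, -0.0]]
ft_force: [0.9, 0.1, -3.6]
width: 0.226
```

```bash
python3 mm.py
```

```text
69.8 [-0.0141 -0.0748  0.0195  0.2271 -0.0909 -3.6996  0.2285] [ 0.5906 -0.1293  0.1903]
```

Call:
servo_tool:
  increments:
    - {"travel":[0,0,0],"twist":0}
    - {"travel":[0,0,0],"twist":0}
    - {"travel":[0,0,0],"twist":0}
    - {"travel":[0,0,0],"twist":0}
  grip: 0.7705

```text
clock: 70.35
position: [0.5905, -0.1293, 0.1903]
ee_rot: [[-0.0, 0.167, 0.986], [-0.0, 0.986, -0.167], [-1.0, -0.0, -0.0]]
ft_force: [-0.7, -0.4, -4.8]
width: 0.223
```

```bash
python3 mm.py; python3 asc.py
```

```text
70.45 [-1.8000e-02 -7.9200e-02 -1.8000e-03 -2.8070e-01 -2.1800e-02 -4.2821e+00
  2.2840e-01] [ 0.5906 -0.1293  0.1903]
pred vertical: tip,grip,collar top,bottom,head top,head end [[204.0, 157.1], [204.3, 161.6], [205.0, 171.0], [205.2, 172.9], [205.8, 181.4], [206.8, 194.9]]
px per cm fwd [ 2.35 -1.48]
cols 187 .. 222
154 ---------:.....................:::-
155 ===-------:::..................::::
156 +++=------:--:.................:::-
157 ++===-----:--:.................::::
158 ===---=-----:.. ...............::::
159 -----=------::...............:.::::
160 =------------::::::........::.:.::.
161 -------=----==-----:......:::::::::
162 =----------=++=-----:....::::::::::
163 ----------==++++=---:....::::::::::
164 --=---=-=-==++++==--:....::::::::::
165 -----------==++==---:...----:--::--
166 ------=-------------:..-+*+=-------
167 -----------::::::---:.-+###*=--:---
168 -=-------:::-==:::---=+#%%%#*+=----
169 -=------:::-+**=::--=*#%%%%%%#*+---
170 ------::::-+#%#+-:::=#%%%%%%%%##*=-
171 ----:::::-+#%%%*-:::-*#%%%%%%%%%#+-
172 ---:::::-+#%%%%#+-:::+#%%%%%%%%%#+-
173 --:::::-+#%%%%%%
[... 599 characters left out ...]
::::::.::::.......::
189 .::::::::::::::::::::..... .......:
190 ::::::::::::::::::::::...........::
191 :::::::::::::::::::::::.........::-
192 ::::::::::::::::::::::::........:--
193 ::::::::::::::::::::::::......::---
194 :::::::::::::::::::::::::...:::----
195 :::::::::::::::::::::::::::--------
196 :::::::::::::::::::::::::::--------
197 :::::::::::::::::.::::::-----------
198 :::::::::::::::::::::::------------
199 ::::::::::::::::::::::-------------
200 ::.:::::::::::::::::---------------
201 :::::::::::::::::::----------------
202 ::::::::::::::::-:-----------------
203 ::::::::::.:::::-------------------
204 ::::.::::::::::--------------------
205 ::::::::::.:::-----=++===----------
```

About 14° left; two more tiny eases.

Call:
servo_tool:
  increments:
    - {"travel":[0,0,0],"twist":0}
    - {"travel":[0,0,0],"twist":0}
    - {"travel":[0,0,0],"twist":0}
    - {"travel":[0,0,0],"twist":0}
  grip: 0.769

```text
clock: 71.05
position: [0.5905, -0.1293, 0.1903]
ee_rot: [[-0.0, 0.167, 0.986], [-0.0, 0.986, -0.167], [-1.0, -0.0, -0.0]]
ft_force: [-0.0, 0.2, -3.2]
width: 0.231
```

```bash
python3 mm.py
```

```text
71.15 [ 7.8000e-03 -5.8000e-02  3.3000e-03 -2.1150e-01 -4.2300e-02 -3.6404e+00
  2.3250e-01] [ 0.5905 -0.1293  0.1903]
```

Call:
servo_tool:
  increments:
    - {"travel":[0,0,0],"twist":0}
    - {"travel":[0,0,0],"twist":0}
    - {"travel":[0,0,0],"twist":0}
    - {"travel":[0,0,0],"twist":0}
  grip: 0.768

```text
clock: 71.7
position: [0.5906, -0.1293, 0.1903]
ee_rot: [[-0.0, 0.167, 0.986], [-0.0, 0.986, -0.167], [-1.0, -0.0, 0.0]]
ft_force: [-0.0, -0.6, -4.5]
width: 0.229
```

```bash
python3 mm.py
```

```text
71.8 [ 0.0071 -0.0458  0.0368 -0.1107  0.2595 -3.9379  0.2296] [ 0.5906 -0.1293  0.1903]
```

Call:
servo_tool:
  increments:
    - {"travel":[0,0,0],"twist":0}
    - {"travel":[0,0,0],"twist":0}
    - {"travel":[0,0,0],"twist":0}
    - {"travel":[-0.02,0,0],"twist":0}
    - {"travel":[-0.04,0,0],"twist":0}
    - {"travel":[-0.04,0,0],"twist":4}
    - {"travel":[-0.04,0,0],"twist":8}
    - {"travel":[-0.02,0,0],"twist":8}
    - {"travel":[0,0,0],"twist":8}
    - {"travel":[0,0,0],"twist":8}
    - {"travel":[0,0,0],"twist":3.7}
    - {"travel":[0,0,0],"twist":0}
  grip: 1
  newtons: 60

```text
clock: 73.35
position: [0.5907, -0.1287, 0.3518]
ee_rot: [[0.001, 0.758, 0.653], [-0.001, 0.653, -0.758], [-1.0, 0.001, 0.001]]
ft_force: [0.5, -0.3, -4.1]
width: 0.212
```

```bash
python3 -c "
from h import *
go(.5828,.284,.35,40.7)"; python3 m.py
```

```text
now [ 0.5907 -0.1287  0.3518] psi 40.75 q7 36.3 clk 73.35 w 0.212 F [ 0.5 -0.3 -4.1]
twist 0.1 travel before twist [   1.5  263.4 -317.8] after twist [   1.8  263.1 -318.1] mm tilt [-1.     0.001  0.001]
73.35 [-0.035 -0.059 -0.001] [ 0.51 -0.28 -4.13] 0.21150897203036698 [ 0.59072979 -0.12871832  0.35175896]
white [ 329  150   61   87 2503]
white [ 208  175   65   59 2582]
white [273 210  32  24 345]
```

Call:
servo_tool:
  increments:
    - {"travel":[0,0.014,-0.017],"twist":0}
    - {"travel":[0,0.026,-0.0315],"twist":0}
    - {"travel":[0,0.026,-0.0315],"twist":0}
    - {"travel":[0,0.026,-0.0315],"twist":0}
    - {"travel":[0,0.026,-0.0315],"twist":0}
    - {"travel":[0,0.026,-0.0315],"twist":0}
    - {"travel":[0,0.026,-0.0315],"twist":0}
    - {"travel":[0,0.026,-0.0315],"twist":0}
    - {"travel":[0,0.026,-0.0315],"twist":0}
    - {"travel":[0,0.026,-0.031],"twist":0}
    - {"travel":[0,0.0154,-0.017],"twist":0}
    - {"travel":[0,0,0],"twist":0}

```text
clock: 74.9
position: [0.5809, 0.2875, 0.3505]
ee_rot: [[-0.002, 0.754, 0.657], [0.002, 0.657, -0.754], [-1.0, 0.0, -0.003]]
ft_force: [-0.1, -0.4, -3.5]
width: 0.213
```

Call:
servo_tool:
  increments:
    - {"travel":[0,0,0],"twist":0}
    - {"travel":[0.03,0,0],"twist":0}
    - {"travel":[0.02,0,0],"twist":0}
    - {"travel":[0,0,0],"twist":0}
    - {"travel":[0,0,0],"twist":0}

```text
clock: 75.53
position: [0.5841, 0.2826, 0.3011]
ee_rot: [[0.001, 0.759, 0.651], [0.001, 0.651, -0.759], [-1.0, 0.001, 0.0]]
ft_force: [0.5, 0.2, -4.3]
width: 0.213
```

```bash
python3 mm.py
python3 - <<'E'
from h import *
go(.5828,.284,.25,40.7)
c=camera('wrist');g=cv2.cvtColor(c['image'],cv2.COLOR_BGR2GRAY)
u=np.array([.652,-.758,0]);v=np.array([.758,.652,0]);m=np.array([.545,.328,.112])
print("tips y=-88,-22,0",proj(c,[m+k*u+[0,0,.064] for k in(-.088,-.022,0)]).round(0).tolist())
for y in range(0,290,5): print(y,"".join(" .:-=+*#%@"[int(q)*10//256] for q in g[y,180:340:3]))
E
```

```text
75.62 [-0.0071 -0.0357  0.0067  0.4815 -0.0842 -3.9233  0.2148] [0.5841 0.2831 0.3015]
now [0.584  0.2832 0.3014] psi 40.67 q7 -4.9 clk 75.675 w 0.213 F [-0.6 -0.6 -4.3]
twist -0.0 travel before twist [51.4 -0.5 -1.4] after twist [51.4 -0.4 -1.4] mm tilt [-1.     0.002  0.   ]
tips y=-88,-22,0 [[257.0, 21.0], [257.0, 99.0], [257.0, 123.0]]
0 :::::---:---...+%%%.:::::::::::::.%%%%-..::::.....:.::
5 ::::---::---.::+*%%:..............+*++-..::::.....:::.
10 ::::-::::---:::++%%%%%%%%#+==*%%%#***+-..::-:.:..::...
15 :-:::::::---:::+%%%%%%%%==++++=%*****+:..---:..:::....
20 -::::::::---:::+#%%%%%%%=++++++=*****+:.:---:.::....:.
25 -::::::::---:-:+*%%%%%%%=+++++++*****+:::---::........
30 :::::::::---:--+*%%%%%%%-+++++=****%%+:::---:...:.....
35 :::::::::---:--++%%%%%%%*--=-:=**%%%%+:::---:.::...:..
40 :::::::::---:--+#%%%%%%%%---::*%%%%%%+:::---:.....:...
45 :::::::::---:--++#%%%%%%%%-::%%%%%%%%+:::---....:.....
50 :::::::::---:--++#%%%%%%%%%%%%%%%%%%%+:::---...:....::
55 :::::::::---:--+*%%%%%%%%%%%%%%%%%%%%+::.:--.:....::::
60 :::::::::------=+%%%%%%%%%%%%%%%%%%%#+::.:::..::::::::
65 :::
[... 1941 characters left out ...]
::-:::::%%%##---..#:::::::::#..--:###%#::::::::::::
235 :::::::::::* ..:--- .=:::::::::=. ---:.. -::::::::::::
240 ::-::::::--....---: .:::::::::::. :---....::::::::::::
245 :::::-::--....:---...:::::::::::...---:....::::::::::-
250 ::::::---:....----  .:::::::::::.  ----....::::::::---
255 :::::---........:=...:::::::::::. .=: .......:::::---:
260 :::----..........=...:::::::::::...=..........::---::.
265 .:-::................:::::::::::.................:::..
270 ....................::--=======-:.:...................
275 ....................=-===========.:...................
280 ....................=============.:...................
285 ....................=============.:...................
```

A is confirmed at y ≈ −22 mm (tip row 99). C's head (columns 241–275) is centred in the gap (240–279). Descending.

Call:
servo_tool:
  increments:
    - {"travel":[0.02,0,0],"twist":0}
    - {"travel":[0.015,0,0],"twist":0}
    - {"travel":[0.015,0,0],"twist":0}
    - {"travel":[0,0,0],"twist":0}

```text
clock: 76.22
position: [0.5831, 0.282, 0.2481]
ee_rot: [[-0.003, 0.758, 0.652], [-0.002, 0.652, -0.758], [-1.0, -0.003, -0.001]]
ft_force: [-0.0, -0.6, -3.6]
width: 0.215
```

Call:
servo_tool:
  increments:
    - {"travel":[0.015,0,0],"twist":0}
    - {"travel":[0.02,0,0],"twist":0}
    - {"travel":[0.02,0,0],"twist":0}
    - {"travel":[0.01,0,0],"twist":0}
    - {"travel":[0,0,0],"twist":0}
    - {"travel":[0,0,0],"twist":0}

```text
clock: 76.97
position: [0.5841, 0.2832, 0.1859]
ee_rot: [[0.001, 0.758, 0.652], [0.001, 0.652, -0.758], [-1.0, 0.001, 0.0]]
ft_force: [0.5, 0.3, -2.8]
width: 0.216
```

Call:
servo_tool:
  increments:
    - {"travel":[0.006,0,0],"twist":0}
    - {"travel":[0.004,0,0],"twist":0}
    - {"travel":[0,0,0],"twist":0}
    - {"travel":[0,0,0],"twist":0}

```text
clock: 77.47
position: [0.5838, 0.2829, 0.1753]
ee_rot: [[0.0, 0.758, 0.652], [0.0, 0.652, -0.758], [-1.0, 0.0, 0.0]]
ft_force: [0.6, -0.0, -3.6]
width: 0.218
```

```bash
python3 mm.py
```

```text
77.58 [-1.4700e-02 -5.6900e-02 -4.0000e-04  1.7510e-01 -4.4900e-02 -3.7173e+00
  2.1580e-01] [0.5838 0.2829 0.1754]
```

Call:
servo_tool:
  increments:
    - {"travel":[0.005,0,0],"twist":0}
    - {"travel":[0.005,0,0],"twist":0}
    - {"travel":[0,0,0],"twist":0}
    - {"travel":[0,0,0],"twist":0}

```text
clock: 78.12
position: [0.5837, 0.2829, 0.1652]
ee_rot: [[-0.0, 0.758, 0.652], [-0.0, 0.652, -0.758], [-1.0, -0.0, -0.0]]
ft_force: [-0.5, -0.9, -3.8]
width: 0.213
```

Call:
servo_tool:
  increments:
    - {"travel":[0.003,0,0],"twist":0}
    - {"travel":[0.002,0,0],"twist":0}
    - {"travel":[0,0,0],"twist":0}
    - {"travel":[0,0,0],"twist":0}

```text
clock: 78.62
position: [0.5838, 0.2828, 0.1603]
ee_rot: [[0.0, 0.758, 0.652], [-0.0, 0.652, -0.758], [-1.0, -0.0, 0.0]]
ft_force: [0.0, 0.0, -3.9]
width: 0.216
```

```bash
python3 mm.py
```

```text
78.72 [-0.0513 -0.0367  0.0244  0.355  -0.1002 -3.9766  0.2166] [0.5838 0.2828 0.1603]
```

Call:
servo_tool:
  increments:
    - {"travel":[0.003,0,0],"twist":0}
    - {"travel":[0.002,0,0],"twist":0}
    - {"travel":[0,0,0],"twist":0}
    - {"travel":[0,0,0],"twist":0}

```text
clock: 79.28
position: [0.5832, 0.2842, 0.159]
ee_rot: [[0.001, 0.758, 0.652], [0.0, 0.652, -0.758], [-1.0, 0.001, 0.001]]
ft_force: [-6.9, -1.7, 12.7]
width: 0.213
```

```bash
python3 mm.py
```

```text
79.38 [-0.8636  1.2181 -0.0666 -7.1108 -1.8998 12.8367  0.2141] [0.5833 0.2842 0.159 ]
```

Call:
servo_tool:
  increments:
    - {"travel":[0.003,0,0],"twist":0}
    - {"travel":[0,0,0],"twist":0}
    - {"travel":[0,0,0],"twist":0}

```text
clock: 79.8
position: [0.5819, 0.2863, 0.1578]
ee_rot: [[0.001, 0.757, 0.654], [0.002, 0.654, -0.757], [-1.0, 0.002, -0.001]]
ft_force: [-11.2, -1.9, 21.6]
width: 0.215
```

```bash
python3 mm.py
```

```text
79.9 [ -0.7496   2.1158  -0.1798 -11.6469  -1.4218  21.2856   0.2144] [0.5819 0.2862 0.1578]
```

Seated on its low edge at TCP z ≈ 0.159, just as A did. Unload, ease and release.

Call:
servo_tool:
  increments:
    - {"travel":[-0.004,0,0],"twist":0}
    - {"travel":[0,0,0],"twist":0}
    - {"travel":[0,0,0],"twist":0}
  grip: 0.768
  newtons: 20

```text
clock: 80.32
position: [0.5833, 0.285, 0.158]
ee_rot: [[0.001, 0.758, 0.653], [0.003, 0.653, -0.758], [-1.0, 0.003, -0.002]]
ft_force: [-4.7, 2.0, 7.9]
width: 0.234
```

Call:
servo_tool:
  increments:
    - {"travel":[0,0,0],"twist":0}
    - {"travel":[0,0,0],"twist":0}
    - {"travel":[0,0,0],"twist":0}
    - {"travel":[0,0,0],"twist":0}
  grip: 0.755

```text
clock: 80.82
position: [0.584, 0.2837, 0.1569]
ee_rot: [[0.001, 0.758, 0.652], [0.002, 0.652, -0.758], [-1.0, 0.002, -0.001]]
ft_force: [-3.3, 3.8, 5.1]
width: 0.243
```

Call:
servo_tool:
  increments:
    - {"travel":[0,0,0],"twist":0}
    - {"travel":[0,0,0],"twist":0}
    - {"travel":[0,0,0],"twist":0}
    - {"travel":[0,0,0],"twist":0}
  grip: 0.5

```text
clock: 81.32
position: [0.5839, 0.2824, 0.156]
ee_rot: [[-0.0, 0.759, 0.651], [-0.001, 0.651, -0.759], [-1.0, -0.001, 0.0]]
ft_force: [-0.4, -0.6, -0.0]
width: 0.503
```

Call:
servo_tool:
  increments:
    - {"travel":[-0.03,0,0],"twist":0}
    - {"travel":[-0.04,0,0],"twist":0}
    - {"travel":[-0.04,0,0],"twist":0}
    - {"travel":[-0.03,0,0],"twist":0}
    - {"travel":[0,0,0],"twist":0}
    - {"travel":[0,0,0],"twist":0}

```text
clock: 82.08
position: [0.5836, 0.2825, 0.2954]
ee_rot: [[-0.001, 0.759, 0.652], [-0.001, 0.652, -0.759], [-1.0, -0.001, 0.0]]
ft_force: [0.0, -0.6, -0.2]
width: 0.5
```

```bash
cat > rackchk.py <<'E'
from h import *
u=np.array([.652,-.758,0]);v=np.array([.758,.652,0]);m=np.array([.545,.328,.112])
s=camera('scene');g=cv2.cvtColor(s['image'],cv2.COLOR_BGR2GRAY)
for y in(-.085,-.02,.06,.075,.085): print(y,"pred tip, head end",proj(s,[m+y*u+[0,0,.064],m+y*u-[0,0,.096]]).round(1).tolist())
for y in range(212,264): print(y,"".join(" .:-=+*#%@"[int(q)*10//256] for q in g[y,295:395]))
E
python3 rackchk.py; python3 -c "
from h import *
go(.5033,-.346,.2,-9)"
```

```text
-0.085 pred tip, head end [[373.3, 216.7], [362.9, 252.6]]
-0.02 pred tip, head end [[351.4, 218.8], [342.6, 254.8]]
0.06 pred tip, head end [[324.0, 221.4], [317.3, 257.4]]
0.075 pred tip, head end [[318.8, 221.8], [312.5, 257.9]]
0.085 pred tip, head end [[315.3, 222.2], [309.3, 258.2]]
212 ---:---------------------------------------:--::--:-::-:--:--::-:-:::::.::::::::::-:-:-------:--::::
213 -------------:--:------------:---------:----:-:--:----::-:-::----:---::::::::::::::-------:----:::::
214 ----------:----:-::---------------::-------------::::-----::--------:::-:----------------::----:::::
215 -------:-----:---------::---------------------:-:::--:------:--:-------------=====-------:-::---::::
216 ----------------:---------------------:-:-----------::--==-----------------========--------:::-:::..
217 -----------:--------------------:---------------------=======--------------========-------::-::::.::
218 -:-----------------:--:-:----------:-----------------=========----------::--=======-:-----:::::::.::
219 :-:-:-::-------------------=====-----------=--=------======+=--::::::::
[... 4147 characters left out ...]
-::........------------------::::::::::::----------::::::::::::---:::::.::::::::::
260 ::::::::::::::------::......::::---------------:::::::::::::---------::::::::::::::::::...::::::::::
261 ::::::::::::::-------:::.::::::::----------------:::::::::::::--------:::::::::::::-::::::::::::::::
262 ::::::::::::::::---=--::::::::::::---------------::::::::::::::---------::::::::::::::::::::::::::::
263 ::::::::::::::::::-----:::::::::::::---------------::::::::::::::---------:::::::::::::.::::::::::::
now [0.5835 0.2823 0.295 ] psi 40.67 q7 -4.9 clk 82.125 w 0.5 F [-0.5  0.5 -0.3]
twist 49.7 travel before twist [  95.9 -470.1  424.3] after twist [ 95.   19.1 633.1] mm tilt [-1.    -0.002  0.   ]
```

All three hang upright: the tips and head ends at (374,217)/(364,252), (353,218)/(344,254) and (325,221)/(319,258) match vertical predictions. Now to the dial.

Call:
servo_tool:
  increments:
    - {"travel":[0,-0.018,0.016],"twist":0}
    - {"travel":[0,-0.035,0.0315],"twist":0}
    - {"travel":[0,-0.035,0.0315],"twist":0}
    - {"travel":[0,-0.035,0.0315],"twist":0}
    - {"travel":[0,-0.035,0.0315],"twist":0}
    - {"travel":[0,-0.035,0.0315],"twist":0}
    - {"travel":[0,-0.035,0.0315],"twist":0}
    - {"travel":[0,-0.035,0.0315],"twist":0}
    - {"travel":[0,-0.035,0.0315],"twist":0}
    - {"travel":[0,-0.035,0.0315],"twist":0}
    - {"travel":[0,-0.035,0.0315],"twist":0}
    - {"travel":[0,-0.035,0.0315],"twist":0}

```text
clock: 83.62
position: [0.5132, -0.2564, 0.2951]
ee_rot: [[-0.002, 0.759, 0.651], [0.0, 0.651, -0.759], [-1.0, -0.001, -0.001]]
ft_force: [1.2, 1.0, 0.2]
width: 0.503
```

Call:
servo_tool:
  increments:
    - {"travel":[0,-0.035,0.0315],"twist":0}
    - {"travel":[0,-0.025,0.023],"twist":0}
    - {"travel":[0,0,0],"twist":8}
    - {"travel":[0,0,0],"twist":9}
    - {"travel":[0,0,0],"twist":9}
    - {"travel":[0,0,0],"twist":9}
    - {"travel":[0,0,0],"twist":9}
    - {"travel":[0,0,0],"twist":9}
    - {"travel":[0,0,0],"twist":8}
    - {"travel":[0,0,0],"twist":5}
    - {"travel":[0,0,0],"twist":0}

```text
clock: 85.0
position: [0.5037, -0.3351, 0.2951]
ee_rot: [[-0.002, 0.904, -0.427], [0.001, -0.427, -0.904], [-1.0, -0.002, -0.0]]
ft_force: [-0.5, 0.1, -0.2]
width: 0.497
```

Run:
```python
from h import *
go(.504,-.348,.25,-25.4)
c=camera('wrist');np.savez('pics/wd.npz',**c);cv2.imwrite('pics/wd.png',c['image'])
b=np.array([.5373,-.354]);a=np.radians(-10.4);ax=b-.035*np.array([np.cos(a),np.sin(a)])
print(ax,"axis top/disc",proj(c,[[*ax,.116],[*ax,.075]]).round(0).tolist())
print("marks r=40mm",proj(c,[[ax[0]+.04*np.cos(a-np.radians(75+30*k)),ax[1]+.04*np.sin(a-np.radians(75+30*k)),.075] for k in range(8)]).round(0).tolist())
```

```text
now [ 0.5037 -0.3351  0.2951] psi -25.28 q7 -4.4 clk 85.0 w 0.497 F [-0.5  0.1 -0.2]
twist 0.1 travel before twist [45.   5.8 11.5] after twist [45.1  5.8 11.5] mm tilt [-1.    -0.002 -0.   ]
[ 0.502875   -0.34768183] axis top/disc [[263.0, 183.0], [263.0, 175.0]]
marks r=40mm [[277.0, 200.0], [262.0, 204.0], [248.0, 200.0], [237.0, 190.0], [232.0, 175.0], [236.0, 160.0], [247.0, 149.0], [263.0, 145.0]]
```

View pics/wd.png

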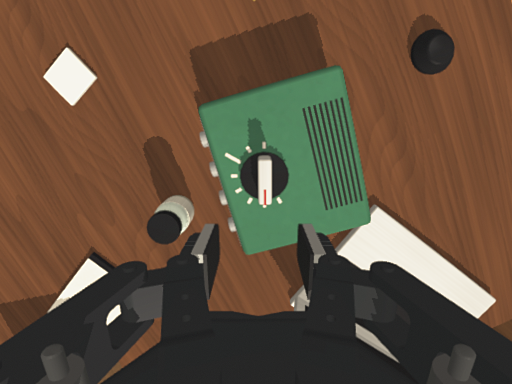

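The pointer (red at (265,195)) is at mark 1. Marks 2–7 are visible and the long mark is at (232,158), as predicted; the bar lies along tool z, so the jaws fit across it. Four clicks (120°) clockwise are needed.

Call:
servo_tool:
  increments:
    - {"travel":[0,0.006,0.0118],"twist":0}
    - {"travel":[0.03,0,0],"twist":0}
    - {"travel":[0.04,0,0],"twist":0}
    - {"travel":[0.04,0,0],"twist":0}
    - {"travel":[0.04,0,0],"twist":0}
    - {"travel":[0.03,0,0],"twist":0}
    - {"travel":[0.015,0,0],"twist":0}
    - {"travel":[0.008,0,0],"twist":0}
    - {"travel":[0,0,0],"twist":0}
    - {"travel":[0,0,0],"twist":0}

```text
clock: 86.3
position: [0.5055, -0.3489, 0.0946]
ee_rot: [[0.002, 0.904, -0.428], [-0.001, -0.428, -0.904], [-1.0, 0.002, 0.001]]
ft_force: [-0.5, 0.9, -0.4]
width: 0.505
```

Call:
servo_tool:
  increments:
    - {"travel":[0,0,0],"twist":0}
    - {"travel":[0,0,0],"twist":0}
    - {"travel":[0,0,0],"twist":0}
    - {"travel":[0,0,0],"twist":0}
    - {"travel":[0,0,0],"twist":0}
    - {"travel":[0,0,0],"twist":0}
  grip: 1
  newtons: 30

```text
clock: 87.05
position: [0.5054, -0.3489, 0.0942]
ee_rot: [[0.001, 0.904, -0.428], [-0.001, -0.428, -0.904], [-1.0, 0.002, 0.0]]
ft_force: [1.6, -1.2, 5.0]
width: 0.175
```

```bash
python3 mm.py; python3 -c "
from h import *
go(.503,-.348,.092,-25.4)"
```

```text
87.15 [-0.1131 -0.1119 -0.0435  1.8583 -0.3282  5.5127  0.178 ] [ 0.5054 -0.3489  0.0942]
now [ 0.5055 -0.3489  0.0942] psi -25.33 q7 -8.9 clk 87.2 w 0.179 F [ 0.3 -0.9  5.6]
twist 0.1 travel before twist [ 2.2 -2.6  0.3] after twist [ 2.2 -2.6  0.3] mm tilt [-1.     0.002  0.001]
```

Bar gripped (16 mm). Turning 45°, then checking before going on.

Call:
servo_tool:
  increments:
    - {"travel":[0,0,0],"twist":4}
    - {"travel":[0,0,0],"twist":5}
    - {"travel":[0,0,0],"twist":5}
    - {"travel":[0,0,0],"twist":5}
    - {"travel":[0,0,0],"twist":5}
    - {"travel":[0,0,0],"twist":6}
    - {"travel":[0,0,0],"twist":0}
    - {"travel":[0,0,0],"twist":0}

```text
clock: 88.2
position: [0.5055, -0.3489, 0.0942]
ee_rot: [[0.002, 0.57, -0.821], [-0.001, -0.821, -0.57], [-1.0, 0.002, -0.001]]
ft_force: [0.4, -0.8, 5.1]
width: 0.176
```

```bash
python3 mm.py
```

```text
88.3 [-0.1294 -0.1406  0.0091  0.684  -0.758   5.3558  0.179 ] [ 0.5055 -0.3489  0.0942]
```

Call:
servo_tool:
  increments:
    - {"travel":[0,0,0],"twist":5}
    - {"travel":[0,0,0],"twist":5}
    - {"travel":[0,0,0],"twist":5}
    - {"travel":[0,0,0],"twist":5}
    - {"travel":[0,0,0],"twist":5}
    - {"travel":[0,0,0],"twist":5}
    - {"travel":[0,0,0],"twist":0}
    - {"travel":[0,0,0],"twist":0}

```text
clock: 89.35
position: [0.5055, -0.349, 0.0942]
ee_rot: [[0.002, 0.083, -0.997], [-0.001, -0.997, -0.083], [-1.0, 0.002, -0.002]]
ft_force: [2.5, -0.9, 5.7]
width: 0.173
```

```bash
python3 mm.py; python3 -c "
from h import *
go(.503,-.348,.092,-85.4)"
```

```text
89.45 [-1.7140e-01 -2.1670e-01  5.0000e-04  1.6555e+00 -7.4570e-01  5.5953e+00
  1.7630e-01] [ 0.5055 -0.349   0.0942]
now [ 0.5055 -0.349   0.0942] psi -85.24 q7 -64.5 clk 89.5 w 0.179 F [ 2.  -0.3  5.6]
twist 0.2 travel before twist [ 2.2 -1.2  2.4] after twist [ 2.2 -1.2  2.4] mm tilt [-1.     0.002 -0.002]
```

Two clicks are done (mark 3) with low forces. Two more.

Call:
servo_tool:
  increments:
    - {"travel":[0,0,0],"twist":5}
    - {"travel":[0,0,0],"twist":5}
    - {"travel":[0,0,0],"twist":5}
    - {"travel":[0,0,0],"twist":5}
    - {"travel":[0,0,0],"twist":5}
    - {"travel":[0,0,0],"twist":5}
    - {"travel":[0,0,0],"twist":0}
    - {"travel":[0,0,0],"twist":0}

```text
clock: 90.5
position: [0.5055, -0.349, 0.0942]
ee_rot: [[0.002, -0.426, -0.905], [-0.001, -0.905, 0.426], [-1.0, 0.001, -0.002]]
ft_force: [1.2, -0.4, 5.1]
width: 0.181
```

Call:
servo_tool:
  increments:
    - {"travel":[0,0,0],"twist":5}
    - {"travel":[0,0,0],"twist":5}
    - {"travel":[0,0,0],"twist":5}
    - {"travel":[0,0,0],"twist":5}
    - {"travel":[0,0,0],"twist":5}
    - {"travel":[0,0,0],"twist":4}
    - {"travel":[0,0,0],"twist":0}
    - {"travel":[0,0,0],"twist":0}

```text
clock: 91.5
position: [0.5054, -0.3491, 0.0942]
ee_rot: [[0.002, -0.811, -0.584], [-0.002, -0.584, 0.811], [-1.0, -0.0, -0.002]]
ft_force: [1.7, -0.8, 6.2]
width: 0.178
```

```bash
python3 mm.py; python3 -c "
from h import *
go(.503,-.348,.092,-145.4)"
```

```text
91.6 [-0.1971 -0.1893 -0.0333  1.568  -1.2313  5.5885  0.1784] [ 0.5055 -0.3491  0.0942]
now [ 0.5054 -0.3491  0.0942] psi -144.25 q7 -120.0 clk 91.65 w 0.177 F [ 1.2 -1.6  5.9]
twist 1.2 travel before twist [2.2 1.3 2.3] after twist [2.2 1.4 2.3] mm tilt [-1.    -0.001 -0.002]
```

Turned 119°. Releasing, rising, and checking the dial and rack.

Call:
servo_tool:
  increments:
    - {"travel":[0,0,0],"twist":0}
    - {"travel":[0,0,0],"twist":0}
    - {"travel":[0,0,0],"twist":0}
    - {"travel":[0,0,0],"twist":0}
    - {"travel":[-0.03,0,0],"twist":0}
    - {"travel":[-0.04,0,0],"twist":0}
    - {"travel":[-0.04,0,0],"twist":0}
    - {"travel":[-0.04,0,0],"twist":0}
    - {"travel":[-0.04,0,0],"twist":0}
    - {"travel":[0,0,0],"twist":0}
    - {"travel":[0,0,0],"twist":0}
  grip: 0.45

```text
clock: 93.02
position: [0.5044, -0.3483, 0.2826]
ee_rot: [[-0.001, -0.812, -0.583], [0.0, -0.583, 0.812], [-1.0, 0.001, 0.001]]
ft_force: [0.2, 0.2, -1.2]
width: 0.551
```

```bash
python3 rackchk.py | sed -n '8,20p;42,56p'
python3 - <<'E'
from h import *
go(.503,-.348,.25)
c=camera('wrist');im=c['image'];h=cv2.cvtColor(im,cv2.COLOR_BGR2HSV)
ax=np.array([.504,-.3485]);p0=proj(c,[[*ax,.116]])[0];print("axis px",p0.round(0))
x,y=p0.astype(int);roi=np.zeros(h.shape[:2],bool);roi[max(0,y-50):y+50,max(0,x-50):x+50]=1
red=roi&((h[...,0]<8)|(h[...,0]>172))&(h[...,1]>120)&(h[...,2]>100)
wh=roi&(h[...,1]<60)&(h[...,2]>190)
yy,xx=np.nonzero(red);r=onz(c,[(xx.mean(),yy.mean())],.116)[0];print("red n",len(xx),xx.mean(),yy.mean(),r)
n,l,s,ce=cv2.connectedComponentsWithStats(wh.astype(np.uint8))
for i in range(1,n):
    if s[i,4]>4:
        q=onz(c,[ce[i]],.116 if s[i,4]>150 else .075)[0];d=q[:2]-ax;print("white",s[i,4],ce[i].round(1),"r %.3f az %.1f"%(np.hypot(*d),np.degrees(np.arctan2(d[1],d[0]))))
k=[i for i in range(1,n) if s[i,4]==s[1:,4].max()][0];b=onz(c,[ce[k]],.116)[0][:2]
d=r[:2]-ax;print("pointer az from axis",np.degrees(np.arctan2(d[1],d[0])),"expected mark5 az",-10.4-75-150+360)
E
```

```text
214 -------:---:-----:--:----:-----:----::-:------:-::::::::-:-:::----:-:-:::-::----:::::::--:::--:::..:
215 ----------:--:-:--:::-----::------:----:--------:-:::::---:::::::----:::::::--==--::::::::::---:::.:
216 ------------:---------:---------------:--:--------:-::---=--:::::::::::::::-======-::::::::::::::::.
217 :--------------:------:---:--::-------:---:--::-::::::======--:::::::::::::-==+====-:::::::::-:::.::
218 :-:---------------------::------:-:::::::::::::::::::-=======-:::::::::::::-=======-:::::::::::::..:
219 ---------------:--:----:::-------::::::::::::::::::::-=======-:::::::::::::--======-..::::-::::.::.:
220 ---:-::-:-------:::::::::::-------:::::::::::::-:::::-=======-:::::::::::::---====-:...:::-:::::....
221 :-:-:::::::::::::::::::::::--------::::::::::::::::::----===-::::::::::::::--::---:::..:::::-:::.:.:
222 :::::::::::::::::::::::::::-------::::::::::::::::::::-:---:::::::::::::----:::::-==-:..::::::::::..
223 ::::::::::::::::::::::::::::------::::::::::.:::::::::::::::--------=--====-::::-=++=-..:::::---:::.
224 :::::::::::::::::::::::::::::--:::::::::::::--
[... 1905 characters left out ...]
0.552 F [-0.7  0.  -0.2]
twist 0.0 travel before twist [31.9  0.8  0.7] after twist [31.9  0.8  0.8] mm tilt [-1.     0.001  0.002]
axis px [258. 173.]
red n 33 257.4848484848485 188.75757575757575 [ 0.49408496 -0.33350454  0.116     ]
white 25 [273.8 139. ] r 0.040 az -83.6
white 561 [258.  169.9] r 0.004 az -52.3
white 23 [285.1 151.1] r 0.039 az -114.1
white 21 [289. 167.] r 0.039 az -145.0
white 5 [230.4 182.2] r 0.041 az 65.3
white 22 [284.4 182.1] r 0.040 az -175.1
white 15 [305.7 185.1] r 0.066 az -165.7
white 22 [272.7 193.2] r 0.040 az 154.2
white 38 [257.  203.8] r 0.050 az 124.1
white 19 [282.8 206.2] r 0.062 az 157.4
pointer az from axis 123.47280555271504 expected mark5 az 124.6
```

The pointer is at azimuth 123.5° and the long mark at 124.1°. All three probes are unchanged in the rack. Handing in.

```bash
python3 -c "
from h import *
job.hand_in();print(bot.get_obs()['clock'])"
```

```text
the job is handed in; nothing more can be done
the job is handed in; nothing more can be done
```

All three probes hang head-down in the rack, released, and the dial was turned four clicks clockwise from mark 1 to the long mark. I then handed the job in at about 93 s of the 210 s limit.

**Last checks**
- **Dial:** the pointer read 123.5° against 124.1° for the long mark. I turned it 119° in total and never went past it.
- **Rack:** in the scene camera the neck tips and head ends matched upright probes at about y = −88, −22 and +57 mm along the rails. I estimated this from brightness maps, because I had used up my picture views. The collars looked flat on both rails, but I did not measure their height directly.
- **Manuscript and jar:** I kept off the manuscript and did not touch the jar. I did not check the jar again after turning the dial.

**What went wrong on the way**
- **First insertion:** the head of the first probe caught a rail and the grip slid off. The wrist force rose to about 100 N, under the 120 N limit. I regrasped the probe from where it lay across the rack, and on a later descent it seated.
- **A drop:** the second probe fell from about 0.19 m when I eased the grip too far. It landed flat on the table and I picked it up again.
- **A shift:** after I moved the second probe along the rails and released it, it sat about 2 cm from where I put it. I took this to be the announced knock, but did not confirm it. It stayed upright, so I left it there.

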